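# Clear the polish tins from under the bench shelf with the flat scoop

## Robot

A 6-joint arm with a two-finger parallel gripper is mounted at the origin on the work surface. World frame = base frame: x ahead of the robot, y to its left, z up, the work surface at z = 0. Lengths are in m, angles in degrees, forces in N, time in s.
With the tool pointing down it reaches from about 0.25 to 0.725 m from the base axis. Payload 9.7 kg.
Tool frame: the origin (TCP) lies at the very end of the fingers, on their centre line; the grasp point (between the pads) lies 19 mm behind it; z points along the fingers, y is the line along which they close (so a half turn about z gives the same grasp; the last joint's range is limited). The gripper opens to 85 mm and grips with 20 to 120 N. Pads are 22 mm wide; open, the fingers measure 114 mm over their backs; the gripper's body (76 mm by 85 mm) begins 54 mm behind the grasp point. The pads swing forward as they close: fully open they stand 13 mm farther back than shut.
Start: joints at [63.426, 4.979, 10.078, 95.1, 0, 90], TCP at [0.246, 0.492, 0.204] pointing down, gripper open.
Joint ranges: [-179.16, 179.16], [-48.56, 103.87], [-65.8, 70.77], [-126.05, 130.52], [-82.76, 87.17], [-180, 180]. Speed limits (degrees/s): [127.2, 127.2, 147.25, 180, 180, 180].

## Interface

Orientations are given as [roll, pitch, yaw] about the fixed x, y, z axes, in that order (R = Rz(yaw) Ry(pitch) Rx(roll)).
In Python, from workcell import telemetry, optics, workorder gives the robot as it stands.
- The arm moves only by the shell command python3 -m handwheel 'ROWS' [FORCE]. ROWS is JSON, a list of rows, each an object of numbers: "tx", "ty", "tz": the shift along the tool's x, y, z in m; "ax", "ay", "az": the turn, a rotation vector about the tool's x, y, z in degrees; "jaw": the gripper command: -1 is shut, 1 is fully open, values between are in proportion. A call has exactly 10 rows; each row shifts and turns the commanded pose from where the row before left it, along the tool's axes as they then stand; what a row does not reach is not made up. A row lasts 1/8 s, in which the tool goes at most 62.5 mm and 10.7 degrees, less where a joint would pass 70% of its speed; a pose out of reach is approached as far as the arm can. A call is refused whole if a number of a shift passes 0.0625 or a number of a turn 10.7, either way. A call with a gripper value outside its range is refused whole. The fingers move at their own pace and stop on an object; FORCE is the grip in N (left out, the last holds). Time passes only in rows, so rows that do not move let the fingers close, or fill a call up. It gives the time, the measured TCP pose, the force, the opening and the grip force at its end, in the units of the state.
- telemetry.get_obs(): the state, without advancing time (a new reading comes with each control period).
- optics.camera(name): name is "scene" or "side" or "wrist"; returns a dict with "color" (384x512x3 uint8, red, green, blue), "K" (3x3 intrinsics, pixels), "k1" (the pictures are not rectified: a ray, as slopes to the right and down, at radius r is drawn at 1 + k1 r^2 times it, then the intrinsics apply), "extrinsics" (4x4, takes a point from camera to world coordinates); the wrist camera has in their place "mount" (4x4, takes a point from camera to tool coordinates, whose origin is the TCP and whose axes are the flange's). Camera axes: x right, y down, z forward; pixel columns grow to the right and rows downward; lengths in m; the calibration is good to about 2 mm. A picture is of the moment at which its call begins: read the wrist's pose just before it. There is no depth.
- workorder.job_done(): hands the job in; it is judged then, once.
The state is a dict: "time": time; "q": joint angles; "qd": joint speeds; "joint_efforts": joint torques, N m; "ee_pos": TCP position; "tcp_rot": TCP orientation; "wrist_force": force on the tool from outside, world axes, zero at the start; "torque": the same for the moment, N m; "opening": finger opening in m; "grasp_force": force on a finger pad.
Only numpy, scipy, OpenCV 4.12 (cv2) and the standard library are available. Lean on these libraries where they do the work, as an engineer would, in place of code of your own. Each camera call takes 0.05 s, during which the arm holds its last target. There are 200 camera calls.

## Task

Polish tins have been pushed to the back under the low clear shelf: pull its green flap all the way down, slide the flat scoop in under the shelf to bring the tins out on it (never touch a tin with the gripper while it is still under the shelf), and set every tin upright in the wooden tray. Finish with the scoop lying flat on its cork mat, turned about as you found it, and the flap pushed fully shut; leave the hammer, cup and glue jar alone.

Things in the scene. Friction and masses are not known exactly. Their poses are not given: they have to be found in the camera images.
- rack: fixed low shelf, 150 deep, 304 wide, 108 mm high. Origin on the table under the middle of its front lip; +x into the shelf, z up. Inner floor at z = 40 (first 20 mm slopes up 1.5), x = 0 to a stop rail (22 high) with face at x = 125; clear y -140 to 140; clear roof's underside z = 102, starts at x = 0. Tins stand on the floor, centres x = 55 to 90, in up to 3 places 75 apart (y about -75, 0, 75)
- flap (a joint): green flap over the shelf's front, hinged at its bottom edge along rack y at rack x = 0, z = 40 mm; 0 = shut (upright), 1.571 = fully down: level, towards the robot, inner face flush with the shelf floor. Panel 300 wide, 10 thick (outside the inner face), ends 64 mm from the hinge. Friction hinge (0.25 N m): stays where left. Starts shut or nearly
- flap_bar (a point): middle of the flap's brass pull bar: round, 12 mm thick, 120 long along rack y, on two end arms beyond the panel's free edge: 125 mm from the hinge in the panel's plane, 5 mm outside its inner face; 55 mm gap between bar and panel. Shut: over the lip at z = 165; down: z = 35, 125 mm before the lip. Pinch it from above; it turns freely between the fingers
- scoop: aluminium scoop, 0.26 kg, origin under the pan's middle; +x to the open front edge, z up. Pan 100 long (x -50 to 50), 164 wide (158 inside), 3.5 mm thick, front 24 mm a ramp thinning to the edge. Side walls (x -50 to -12) and back wall (x = -50) 8 high; neck under the handle at x -49 to -59, 34 wide. Starts flat on the mat, pan to the mat's +x, origin about 60 mm ahead of the mat's centre
- scoop_grip (a point): grip point of the scoop's red handle, at x = -100, z = 42 mm of the scoop. Handle: straight bar along the scoop's x (x = -180 to -55), 22 mm wide in y, 20 mm high (z = 32 to 52)
- mat: fixed cork mat, 300 x 200 x 3 mm, the scoop's place; origin at the centre of its underside, long side along x
- tray: fixed wooden tray, outer 250 x 150 x 24 mm, walls and floor 5 mm thick; origin at the centre of its underside, long side along x
- tin1: yellow shoe-polish tin with a steel band, upright, 60 mm diameter, 32 mm high, lower edge bevelled, smooth, about 0.08 kg, origin at the centre of its underside, z up; may be absent
- tin2: red shoe-polish tin with a steel band, upright, 60 mm diameter, 32 mm high, lower edge bevelled, smooth, about 0.08 kg, origin at the centre of its underside, z up; may be absent
- tin3: blue shoe-polish tin with a steel band, upright, 60 mm diameter, 32 mm high, lower edge bevelled, smooth, about 0.08 kg, origin at the centre of its underside, z up; may be absent
- hammer: bystander: hammer about 200 mm long lying across a fixed dark stone slab (200 x 240 x 45 mm) beyond the work, origin near its middle; the slab's near edge, along y, is about 60 mm nearer the robot than the origin; do not move
- cup: bystander: black cup, 76 mm wide, 100 mm high; do not move
- glue: bystander: white glue jar with yellow cap, 70 mm wide, 130 mm high; do not move

How it is judged (in metres and radians):
On the way, in this order (a step that is already met when the one before it is completed fails the run):
1. the flap has been pulled fully down (value of joint flap above 1.45 rad), for 0.2 s.
2. a tin has been brought out from under the shelf lying on the scoop (((x of tin1 in the frame of scoop between -0.05 and 0.05 m and y of tin1 in the frame of scoop between -0.08 and 0.08 m and z of tin1 in the frame of scoop between -0.002 and 0.02 m and x of tin1 in the frame of rack below -0.03 m) or (x of tin2 in the frame of scoop between -0.05 and 0.05 m and y of tin2 in the frame of scoop between -0.08 and 0.08 m and z of tin2 in the frame of scoop between -0.002 and 0.02 m and x of tin2 in the frame of rack below -0.03 m) or (x of tin3 in the frame of scoop between -0.05 and 0.05 m and y of tin3 in the frame of scoop between -0.08 and 0.08 m and z of tin3 in the frame of scoop between -0.002 and 0.02 m and x of tin3 in the frame of rack below -0.03 m))), for 0.2 s.
At the end, for the whole second after the job is handed in: Every tin present stands upright (0.12 rad) on the tray floor; the scoop lies flat on its mat, its origin -20 to 130 mm from the mat centre along the mat x (60 is central), within 50 mm across, x axes within 0.35 rad; flap joint below 0.07 rad (x of tin1 in the frame of tray between -0.12 and 0.12 m and y of tin1 in the frame of tray between -0.07 and 0.07 m and z of tin1 in the frame of tray between 0 and 0.016 m and angle between each of tin1, tin2, tin3's own z axis and vertical below 0.12 rad and x of tin2 in the frame of tray between -0.12 and 0.12 m and y of tin2 in the frame of tray between -0.07 and 0.07 m and z of tin2 in the frame of tray between 0 and 0.016 m and x of tin3 in the frame of tray between -0.12 and 0.12 m and y of tin3 in the frame of tray between -0.07 and 0.07 m and z of tin3 in the frame of tray between 0 and 0.016 m and angle between scoop's own z axis and vertical below 0.05 rad and angle between the x axis of scoop and the x axis of mat, either way round below 0.35 rad and x of scoop in the frame of mat between -0.02 and 0.13 m and y of scoop in the frame of mat between -0.05 and 0.05 m and height (world z) of scoop below 0.012 m and linear speed of scoop below 0.02 m/s and value of joint flap below 0.07 rad); the robot touches nothing.
It fails at once if the fingers touch a tin that is still under the shelf ((contact force between the fingers and tin1 above 0.5 N and z of tin1 in the frame of rack below 0.09 m and x of tin1 in the frame of rack between 0.02 and 0.15 m and y of tin1 in the frame of rack between -0.14 and 0.14 m) or (contact force between the fingers and tin2 above 0.5 N and z of tin2 in the frame of rack below 0.09 m and x of tin2 in the frame of rack between 0.02 and 0.15 m and y of tin2 in the frame of rack between -0.14 and 0.14 m) or (contact force between the fingers and tin3 above 0.5 N and z of tin3 in the frame of rack below 0.09 m and x of tin3 in the frame of rack between 0.02 and 0.15 m and y of tin3 in the frame of rack between -0.14 and 0.14 m)).
It fails at once if the hammer, cup or glue jar is moved more than 30 mm (distance of any of hammer, cup, glue from where it was at the start of the episode above 0.03 m).
Of tin1, tin2, tin3 only 2 to 3 are there at a start; the rules pass over those that are not, and their reading is None.
At some moment in a run one of tin1, tin2, tin3 may be knocked a few centimetres aside while the robot is not near it.
It also fails if it takes over 210 s, if anything falls off the work surface, if the arm or the gripper's body presses on something with over 40 N, if the wrist force passes 120 N, or if a joint passes its speed limit or range.

## Working session

There is one attempt and no reset: what is moved stays moved. The work goes in short steps, Python scripts to look and compute and a shell command to move; the robot and the scene stay as the last step left them, time stands still between calls to the robot, and variables do not carry over. Pictures are saved under pics/ and viewed, at most 14 in all, crops included, and the job is handed in when it is done.

```bash
ls; mkdir -p pics; cat > h.py <<'E'
import numpy as np,cv2
from scipy.spatial.transform import Rotation as R
from workcell import telemetry,optics
def cam(n):
    o=telemetry.get_obs(); c=optics.camera(n)
    if 'extrinsics' in c: E=np.array(c['extrinsics'])
    else:
        T=np.eye(4);T[:3,:3]=R.from_euler('xyz',o['tcp_rot'],degrees=True).as_matrix();T[:3,3]=o['ee_pos'];E=T@np.array(c['mount'])
    return dict(im=cv2.cvtColor(c['color'],cv2.COLOR_RGB2BGR),K=np.array(c['K']),k1=c['k1'],E=E)
def plane(c,px,z):
    px=np.atleast_2d(np.array(px,float));K=c['K'];d=np.c_[(px[:,0]-K[0,2])/K[0,0],(px[:,1]-K[1,2])/K[1,1]]
    u=d.copy()
    for _ in range(20): u=d/(1+c['k1']*(u**2).sum(1,keepdims=True))
    w=np.c_[u,np.ones(len(u))]@c['E'][:3,:3].T; o=c['E'][:3,3]
    return o+w*((z-o[2])/w[:,2:3])
def proj(c,P):
    P=np.atleast_2d(np.array(P,float));q=(P-c['E'][:3,3])@c['E'][:3,:3];u=q[:,:2]/q[:,2:];u=u*(1+c['k1']*(u**2).sum(1,keepdims=True))
    return u@np.diag([c['K'][0,0],c['K'][1,1]])+c['K'][:2,2]
E
python3 - <<'E'
from h import *
import pickle
d={n:cam(n) for n in('scene','side','wrist')}
for n,c in d.items(): cv2.imwrite(f'pics/{n}0.png',cv2.resize(c['im'],(800,600))); print(n,c['E'].round(3).tolist(),c['K'].round(1).tolist(),c['k1'])
pickle.dump(d,open('d0.pkl','wb'))
o=telemetry.get_obs();print(o)
E
```

```text
pics
scene [[-0.694, 0.583, -0.423, 1.052], [0.72, 0.551, -0.421, 0.468], [-0.012, -0.597, -0.802, 1.022], [0.0, 0.0, 0.0, 1.0]] [[404.2, 0.0, 257.2], [0.0, 404.2, 197.0], [0.0, 0.0, 1.0]] -0.1329143682104815
side [[-0.993, -0.087, 0.081, 0.49], [-0.119, 0.766, -0.632, 0.58], [-0.007, -0.637, -0.771, 0.852], [0.0, 0.0, 0.0, 1.0]] [[402.5, 0.0, 254.2], [0.0, 402.5, 198.1], [0.0, 0.0, 1.0]] 0.029107963752777938
wrist [[0.447, 0.859, 0.248, 0.182], [0.894, -0.429, -0.125, 0.523], [-0.001, 0.278, -0.961, 0.374], [0.0, 0.0, 0.0, 1.0]] [[330.3, 0.0, 249.8], [0.0, 330.3, 192.5], [0.0, 0.0, 1.0]] -0.043423104064487336
{'time': 0.15, 'q': array([6.34253440e+01, 5.00255488e+00, 1.00465459e+01, 9.50984979e+01,
       1.47468236e-03, 8.99991505e+01]), 'qd': array([-0.04207642, -0.11188525,  0.20471242,  0.03794655,  0.05128822,
       -0.00987481]), 'joint_efforts': array([-8.47365773e-04, -5.20762467e+01,  4.65044260e+01,  1.39487302e-02,
        1.96757333e-05, -2.83444615e-05]), 'ee_pos': array([0.24596   , 0.4917319 , 0.20307337]), 'tcp_rot': array([-1.79945493e+02, -1.47548981e-03,  1.53426192e+02]), 'wrist_force': array([-0.16700279, -0.20288422, -0.25118944]), 'torque': array([ 0.02966126, -0.01469528, -0.01553901]), 'grasp_force': 0.0, 'opening': 0.08488786885809765}
```

View pics/scene0.png

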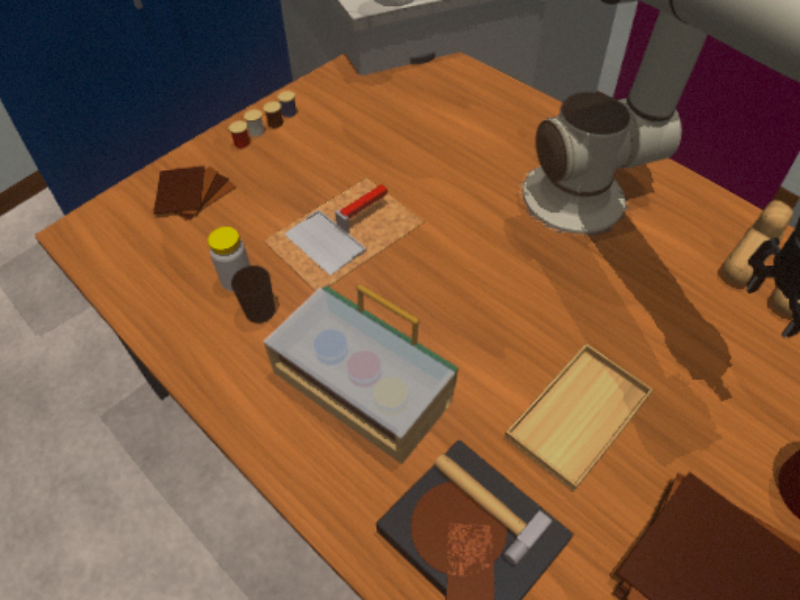

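View pics/side0.png

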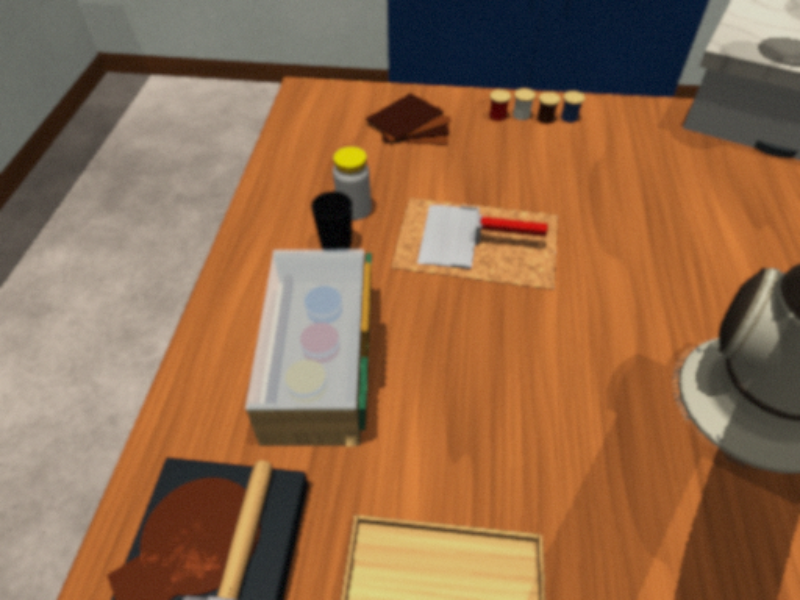

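The scene view shows all three tins under the roof: blue (330,345), red (364,367) and yellow (390,392). The flap is shut, with its bar from (360,290) to (417,325). The scoop is on the mat with its red handle from (345,217) to (384,188), and the tray is around (580,415). In the side view the bar is near (366,295) and the handle runs from (482,222) to (546,229).

```bash
python3 - <<'E'
from h import *
import pickle
d=pickle.load(open('d0.pkl','rb'));s=d['scene'];t=d['side'];k=.64
np.set_printoptions(precision=4,suppress=True)
def L(n,c,px,z): print(n,plane(c,np.array(px)*k,z)[:,:2].tolist() if 0 else plane(c,np.array(px)*k,z)[:,:2].round(3).tolist())
L('bar sc',s,[(360,290),(417,325)],.165)
L('bar si',t,[(369,258),(364,330)],.165)
L('roof sc FL FR BR BL',s,[(324,290),(456,372),(400,452),(266,345)],.108)
L('roof si',t,[(364,252),(363,411),(250,408),(274,252)],.108)
L('tray sc',s,[(588,348),(651,390),(575,486),(507,433)],.024)
L('tray si',t,[(357,518),(542,536)],.024)
L('mat sc',s,[(370,180),(422,222),(333,285),(267,240)],.003)
L('mat si',t,[(411,201),(557,213),(553,285),(395,267)],.003)
L('pan sc',s,[(318,211),(286,235),(332,273),(365,246)],.008)
L('pan si',t,[(428,206),(420,264),(471,268),(481,208)],.008)
L('tins sc b r y',s,[(330,342),(364,364),(391,389)],.074)
L('tins si',t,[(324,297),(320,337),(306,376)],.074)
L('cup/glue/hammer',s,[(252,275),(225,236),(440,460)],.1)
for n,c in(('sc',s),('si',t)):
    hsv=cv2.cvtColor(c['im'],cv2.COLOR_BGR2HSV)
    m=((hsv[...,0]<6)|(hsv[...,0]>174))&(hsv[...,1]>190)&(hsv[...,2]>90)
    m=m.astype('uint8');nn,lab,st,ce=cv2.connectedComponentsWithStats(m)
    for i in range(1,nn):
        if st[i,4]>60:
            y,x=np.where(lab==i);P=plane(c,np.c_[x,y],.052)[:,:2];r=cv2.minAreaRect(P.astype('float32'));print(n,st[i],r)
E
```

```text
bar sc [[0.622, -0.061], [0.608, 0.061]]
bar si [[0.617, -0.08], [0.604, 0.058]]
roof sc FL FR BR BL [[0.639, -0.145], [0.604, 0.148], [0.773, 0.18], [0.791, -0.128]]
roof si [[0.638, -0.147], [0.594, 0.152], [0.747, 0.165], [0.787, -0.13]]
tray sc [[0.352, 0.267], [0.348, 0.405], [0.594, 0.407], [0.595, 0.263]]
tray si [[0.588, 0.266], [0.344, 0.261]]
mat sc [[0.293, -0.385], [0.311, -0.2], [0.57, -0.211], [0.585, -0.413]]
mat si [[0.586, -0.405], [0.293, -0.4], [0.308, -0.205], [0.596, -0.218]]
pan sc [[0.451, -0.393], [0.549, -0.389], [0.552, -0.233], [0.452, -0.238]]
pan si [[0.55, -0.388], [0.55, -0.226], [0.456, -0.226], [0.444, -0.393]]
tins sc b r y [[0.697, -0.07], [0.687, 0.008], [0.69, 0.077]]
tins si [[0.694, -0.071], [0.685, 0.01], [0.691, 0.084]]
cup/glue/hammer [[0.707, -0.279], [0.681, -0.402], [0.737, 0.232]]
sc [218 119  29  19 147] ((0.38453906774520874, -0.30783143639564514), (0.02400675229728222, 0.11913613229990005), 86.56181335449219)
si [308 139  42  11 244] ((0.3860151171684265, -0.30108749866485596), (0.03001895546913147, 0.11779871582984924), 87.70297241210938)
```

```bash
cat >> h.py <<'E'
O=np.array([.619,.001]);YAW=7.
def to(P,yaw=None):
    "tool-frame delta to world TCP target P, tool down with yaw"
    o=telemetry.get_obs();M=R.from_euler('xyz',o['tcp_rot'],degrees=True);p=np.array(o['ee_pos'])
    print('t',round(o['time'],1),'tcp',p.round(4),'rpy',np.round(o['tcp_rot'],1),'q',np.round(o['q'],0),'f',np.round(o['wrist_force'],1),'op',round(o['opening'],4),'gf',round(o['grasp_force'],1))
    if yaw is None: yaw=o['tcp_rot'][2]
    T=R.from_euler('xyz',[180,0,yaw],degrees=True)
    print(' turn(rotvec,tool)',(M.inv()*T).as_rotvec(degrees=True).round(1),'shift in final axes',T.inv().apply(np.array(P)-p).round(4),'in present axes',M.inv().apply(np.array(P)-p).round(4))
def rk(x,y,z):
    a=np.radians(YAW);return np.array([O[0]+x*np.cos(a)-y*np.sin(a),O[1]+x*np.sin(a)+y*np.cos(a),z])
E
Z='{}'
python3 -m handwheel '[{"az":9.4},{"az":9.4},{"az":9.4},{"az":9.4},{"az":9.4},{"az":9.4},{"tx":-0.04,"ty":0.023},{"tx":-0.04,"ty":0.023},{"tx":-0.04,"ty":0.023},{"tx":-0.04,"ty":0.023,"jaw":0.2}]' 40
python3 -m handwheel '[{"tx":-0.037,"ty":0.021,"tz":-0.002},{"tx":-0.037,"ty":0.021,"tz":-0.002},{"tx":-0.037,"ty":0.021,"tz":-0.002},{"tx":-0.037,"ty":0.021,"tz":-0.002},{"tx":-0.037,"ty":0.021,"tz":-0.002},{"tx":-0.037,"ty":0.021,"tz":-0.002},{"tx":-0.037,"ty":0.021,"tz":-0.002},{"tx":-0.037,"ty":0.021,"tz":-0.002},{"tx":-0.037,"ty":0.013,"tz":-0.002},{"jaw":0.2}]'
python3 - <<'E'
from h import *
to(rk(-.005,0,.146),97)
c=cam('wrist');cv2.imwrite('pics/w1.png',cv2.resize(c['im'],(800,600)))
import pickle;pickle.dump(c,open('w1.pkl','wb'))
E
```

```text
t 0.1 tcp [0.246  0.4917 0.2031] rpy [-179.9   -0.   153.4] q [63.  5. 10. 95.  0. 90.] f [-0.2 -0.2 -0.3] op 0.0849 gf 0.0
 turn(rotvec,tool) [-0.1  0.  56.4] shift in final axes [-0.5325  0.3055  0.0571] in present axes [-0.549  -0.2747  0.0573]$[0]: bad value
$[0]: bad value
```

View pics/w1.png

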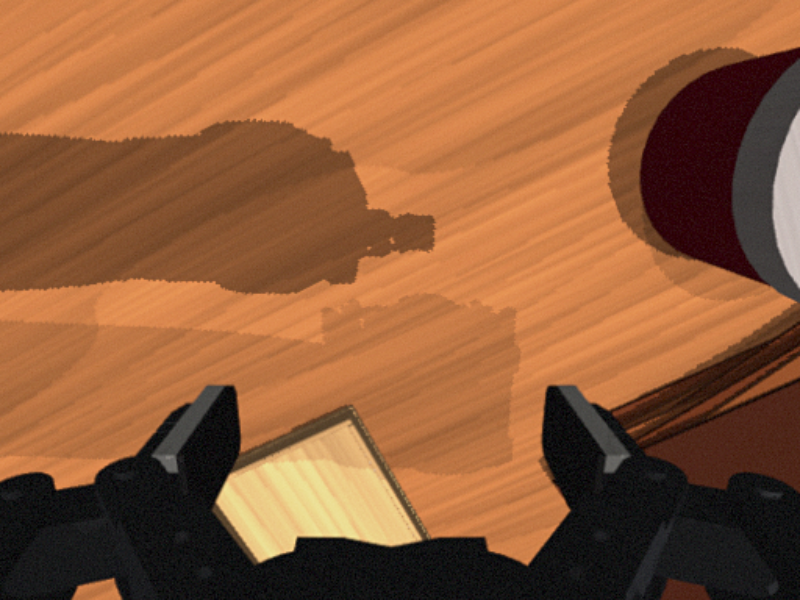

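The moves were refused because every field has to be given. The picture shows only the table, with the tray corner at (350,405).

```bash
python3 -m handwheel '[{"tx":0,"ty":0,"tz":0,"ax":0,"ay":0,"az":9.4,"jaw":1},{"tx":0,"ty":0,"tz":0,"ax":0,"ay":0,"az":9.4,"jaw":1},{"tx":0,"ty":0,"tz":0,"ax":0,"ay":0,"az":9.4,"jaw":1},{"tx":0,"ty":0,"tz":0,"ax":0,"ay":0,"az":9.4,"jaw":1},{"tx":0,"ty":0,"tz":0,"ax":0,"ay":0,"az":9.4,"jaw":1},{"tx":0,"ty":0,"tz":0,"ax":0,"ay":0,"az":9.4,"jaw":1},{"tx":-0.04,"ty":0.023,"tz":0,"ax":0,"ay":0,"az":0,"jaw":0.2},{"tx":-0.04,"ty":0.023,"tz":0,"ax":0,"ay":0,"az":0,"jaw":0.2},{"tx":-0.04,"ty":0.023,"tz":0,"ax":0,"ay":0,"az":0,"jaw":0.2},{"tx":-0.04,"ty":0.023,"tz":0,"ax":0,"ay":0,"az":0,"jaw":0.2}]' 40
python3 -m handwheel '[{"tx":-0.037,"ty":0.021,"tz":-0.002,"ax":0,"ay":0,"az":0,"jaw":0.2},{"tx":-0.037,"ty":0.021,"tz":-0.002,"ax":0,"ay":0,"az":0,"jaw":0.2},{"tx":-0.037,"ty":0.021,"tz":-0.002,"ax":0,"ay":0,"az":0,"jaw":0.2},{"tx":-0.037,"ty":0.021,"tz":-0.002,"ax":0,"ay":0,"az":0,"jaw":0.2},{"tx":-0.037,"ty":0.021,"tz":-0.002,"ax":0,"ay":0,"az":0,"jaw":0.2},{"tx":-0.037,"ty":0.021,"tz":-0.002,"ax":0,"ay":0,"az":0,"jaw":0.2},{"tx":-0.037,"ty":0.021,"tz":-0.002,"ax":0,"ay":0,"az":0,"jaw":0.2},{"tx":-0.037,"ty":0.021,"tz":-0.002,"ax":0,"ay":0,"az":0,"jaw":0.2},{"tx":-0.037,"ty":0.013,"tz":-0.002,"ax":0,"ay":0,"az":0,"jaw":0.2},{"tx":0,"ty":0,"tz":0,"ax":0,"ay":0,"az":0,"jaw":0.2}]'
python3 - <<'E'
from h import *
to(rk(-.005,0,.146),97)
c=cam('wrist');cv2.imwrite('pics/w2.png',cv2.resize(c['im'],(800,600)))
import pickle;pickle.dump(c,open('w2.pkl','wb'))
E
```

```text
time: 1.45
ee_pos: [0.3575, 0.3431, 0.2035]
tcp_rot: [-180.0, 0.0, 97.0]
wrist_force: [1.2, 0.9, -0.8]
opening: 0.0509
grasp_force: 0.0
time: 2.7
ee_pos: [0.578, 0.0338, 0.2208]
tcp_rot: [-179.9, 0.0, 96.9]
wrist_force: [-0.1, 0.3, 0.2]
opening: 0.0509
grasp_force: 0.0
t 2.7 tcp [0.578  0.0338 0.2208] rpy [-179.9    0.    96.9] q [ 3. 10. 17. 98. -0. 87.] f [-0.1  0.3  0.2] op 0.0509 gf 0.0
 turn(rotvec,tool) [-0.1  0.  -0.1] shift in final axes [-0.0376  0.0317  0.0748] in present axes [-0.0375  0.0318  0.0748]
```

View pics/w2.png

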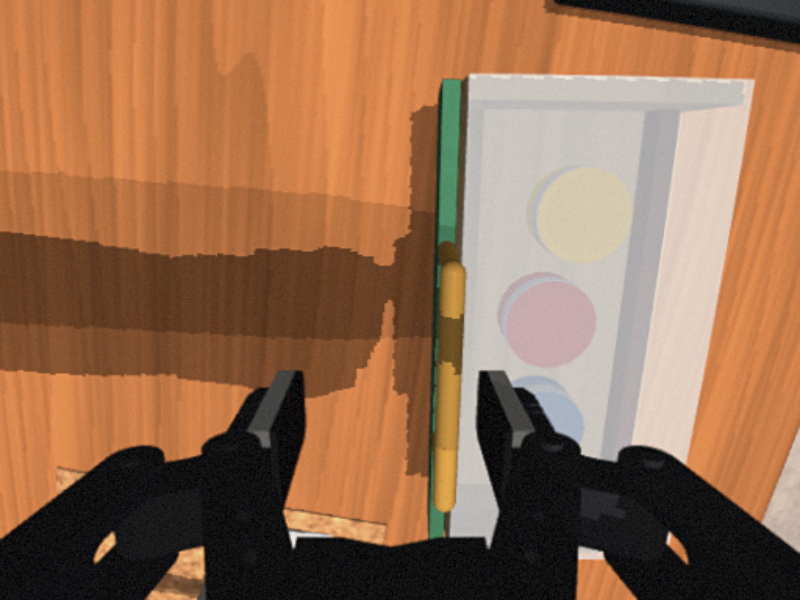

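The wrist view shows the bar from (452,265) to (444,508). The roof's front edge runs from (468,75) to (451,540), and the yellow tin is at (584,214) and the red at (550,321).

```bash
python3 - <<'E'
from h import *
import pickle;c=pickle.load(open('w2.pkl','rb'));k=.64
b=plane(c,np.array([(452,265),(444,508)])*k,.168);print(b.round(4),b.mean(0))
r=plane(c,np.array([(468,75),(754,80),(451,540)])*k,.108);print(r.round(4))
y=r[0]-r[2];print('yaw edge',np.degrees(np.arctan2(-y[0],y[1])));y=b[0]-b[1];print('yaw bar',np.degrees(np.arctan2(-y[0],y[1])))
print(plane(c,np.array([(584,214),(550,321),(540,425)])*k,.072).round(4))
E
```

```text
[[ 0.6015  0.0586  0.168 ]
 [ 0.617  -0.068   0.168 ]] [ 0.60926158 -0.00468869  0.168     ]
[[ 0.6035  0.1459  0.108 ]
 [ 0.753   0.1639  0.108 ]
 [ 0.6385 -0.1387  0.108 ]]
yaw edge 7.011215375752951
yaw bar 7.005679553475246
[[ 0.6919  0.0812  0.072 ]
 [ 0.685   0.0102  0.072 ]
 [ 0.694  -0.0657  0.072 ]]
```

```bash
sed -i 's/O=np.array.*;YAW/O=np.array([.620,-.003]);YAW/' h.py
python3 - <<'E'
from h import *
to(rk(-.009,0,.148),97)
E
```

```text
t 2.8 tcp [0.5775 0.035  0.221 ] rpy [-179.9   -0.    96.9] q [ 3. 10. 17. 98.  0. 87.] f [-0.1  0.5 -0. ] op 0.0509 gf 0.0
 turn(rotvec,tool) [-0.1 -0.  -0.1] shift in final axes [-0.0429  0.0285  0.073 ] in present axes [-0.0429  0.0287  0.073 ]
```

```bash
python3 -m handwheel '[{"tx":-0.011,"ty":0.0072,"tz":0,"ax":0,"ay":0,"az":0,"jaw":0.2},{"tx":-0.011,"ty":0.0072,"tz":0,"ax":0,"ay":0,"az":0,"jaw":0.2},{"tx":-0.011,"ty":0.0072,"tz":0,"ax":0,"ay":0,"az":0,"jaw":0.2},{"tx":-0.01,"ty":0.007,"tz":0,"ax":0,"ay":0,"az":0,"jaw":0.2},{"tx":0,"ty":0,"tz":0.018,"ax":0,"ay":0,"az":0,"jaw":0.2},{"tx":0,"ty":0,"tz":0.018,"ax":0,"ay":0,"az":0,"jaw":0.2},{"tx":0,"ty":0,"tz":0.018,"ax":0,"ay":0,"az":0,"jaw":0.2},{"tx":0,"ty":0,"tz":0.018,"ax":0,"ay":0,"az":0,"jaw":0.2},{"tx":0,"ty":0,"tz":0,"ax":0,"ay":0,"az":0,"jaw":0.2},{"tx":0,"ty":0,"tz":0,"ax":0,"ay":0,"az":0,"jaw":-0.3}]' 30
python3 -m handwheel '[{"tx":0,"ty":0,"tz":0,"ax":0,"ay":0,"az":0,"jaw":-1},{"tx":0,"ty":0,"tz":0,"ax":0,"ay":0,"az":0,"jaw":-1},{"tx":0,"ty":0,"tz":0,"ax":0,"ay":0,"az":0,"jaw":-1},{"tx":0,"ty":0,"tz":0,"ax":0,"ay":0,"az":0,"jaw":-1},{"tx":0,"ty":0,"tz":0,"ax":0,"ay":0,"az":0,"jaw":-1},{"tx":0,"ty":0,"tz":0,"ax":0,"ay":0,"az":0,"jaw":-1},{"tx":0,"ty":0,"tz":0,"ax":0,"ay":0,"az":0,"jaw":-1},{"tx":0,"ty":0,"tz":0,"ax":0,"ay":0,"az":0,"jaw":-1},{"tx":0,"ty":0,"tz":0,"ax":0,"ay":0,"az":0,"jaw":-1},{"tx":0,"ty":0,"tz":0,"ax":0,"ay":0,"az":0,"jaw":-1}]' 40
python3 -c "
from h import *
to(rk(-.005,0,.146),97)"
```

```text
time: 4.0
ee_pos: [0.6113, -0.0033, 0.1504]
tcp_rot: [180.0, 0.0, 97.0]
wrist_force: [0.5, -0.1, -0.1]
opening: 0.0341
grasp_force: 0.0
time: 5.25
ee_pos: [0.6109, -0.0032, 0.1496]
tcp_rot: [-180.0, -0.0, 97.0]
wrist_force: [0.1, 0.3, 0.2]
opening: -0.0001
grasp_force: 0.0
t 5.2 tcp [ 0.6109 -0.0032  0.1496] rpy [-180.   -0.   97.] q [-0. 13. 13. 90.  0. 83.] f [0.1 0.3 0.2] op -0.0001 gf 0.0
 turn(rotvec,tool) [-0. -0.  0.] shift in final axes [-0.0009  0.004   0.0036] in present axes [-0.0009  0.004   0.0036]
```

```bash
python3 - <<'E'
from h import *
c=cam('wrist');d=cam('side');cv2.imwrite('pics/w3.png',np.hstack([cv2.resize(c['im'],(400,300)),cv2.resize(d['im'][120:300,120:360],(400,300))]))
E
```

```text
(no output)
```

View pics/w3.png

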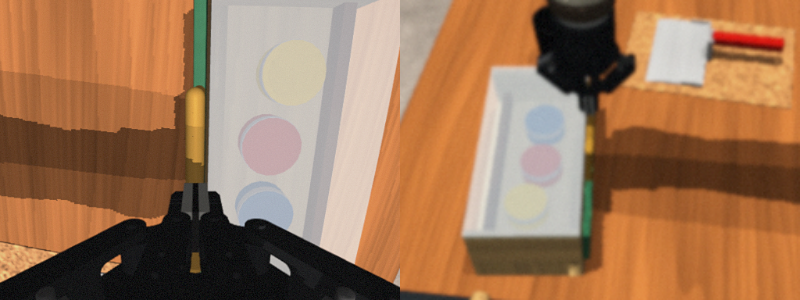

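The fingers shut directly over the bar without catching it, so its height is in doubt. I'll triangulate the bar from the three views.

```bash
python3 - <<'E'
from h import *
import pickle;w=pickle.load(open('w2.pkl','rb'));d=pickle.load(open('d0.pkl','rb'))
def bar(c,roi=None):
    h=cv2.cvtColor(c['im'],cv2.COLOR_BGR2HSV);m=((h[...,0]>14)&(h[...,0]<26)&(h[...,1]>170)&(h[...,2]>60)).astype('uint8')
    if roi: 
        q=np.zeros_like(m);a,b,e,f=roi;q[b:f,a:e]=1;m&=q
    n,l,s,ce=cv2.connectedComponentsWithStats(m);i=1+s[1:,4].argmax();print(s[i],ce[i]);return
bar(w,(270,150,310,340));bar(d['scene'],(225,180,275,220));bar(d['side'],(228,160,242,215))
for z in(.13,.14,.15,.16,.17):
    print(z,plane(w,np.array([(452,263),(444,510)])*.64,z)[:,:2].round(3).tolist(),plane(d['scene'],np.array([(361,289),(416,324)])*.64,z)[:,:2].round(3).tolist(),plane(d['side'],np.array([(369,258),(364,330)])*.64,z)[:,:2].round(3).tolist())
p=telemetry.get_obs();c=cam('wrist');print(proj(c,[p['ee_pos'],rk(-.009,0,.165),rk(-.009,0.06,.165),rk(-.009,-0.06,.165),rk(-.009,-.06,.14)]).round(0)/1.28)
E
```

```text
[277 191  20 136 948] [286.62341772 255.41455696]
[228 182  40  26 200] [248.265 194.365]
[232 169   6  46 223] [234.62780269 192.03139013]
0.13 [[0.607, 0.052], [0.625, -0.098]] [[0.602, -0.083], [0.59, 0.042]] [[0.624, -0.113], [0.61, 0.032]]
0.14 [[0.605, 0.054], [0.623, -0.091]] [[0.607, -0.077], [0.595, 0.047]] [[0.622, -0.104], [0.608, 0.039]]
0.15 [[0.604, 0.056], [0.621, -0.083]] [[0.612, -0.07], [0.6, 0.052]] [[0.62, -0.094], [0.606, 0.047]]
0.16 [[0.603, 0.058], [0.619, -0.075]] [[0.617, -0.064], [0.606, 0.056]] [[0.618, -0.084], [0.605, 0.054]]
0.17 [[0.601, 0.06], [0.617, -0.068]] [[0.622, -0.058], [0.611, 0.061]] [[0.617, -0.075], [0.603, 0.062]]
[[196.875   178.125  ]
 [196.875   188.28125]
 [196.875    95.3125 ]
 [196.875   264.0625 ]
 [196.09375 242.96875]]
```

```bash
python3 - <<'E'
from h import *
c=cam('wrist');cv2.imwrite('pics/w4.png',cv2.resize(c['im'][90:384,150:370],(600,800))[:600])
E
```

```text
(no output)
```

View pics/w4.png

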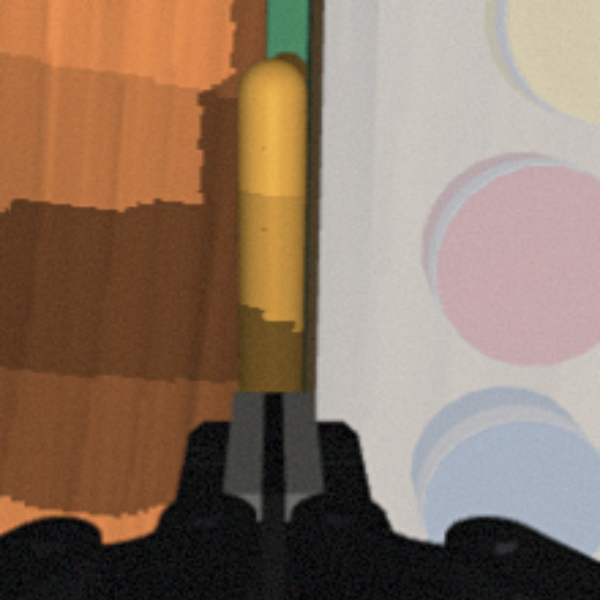

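The fingers are shut at column 275 of the crop, in line with the bar, and appear to be above it. I'll open, go 16 mm lower and close again.

```bash
python3 -m handwheel '[{"tx":0,"ty":0,"tz":0,"ax":0,"ay":0,"az":0,"jaw":0.2},{"tx":0,"ty":0,"tz":0,"ax":0,"ay":0,"az":0,"jaw":0.2},{"tx":0,"ty":0,"tz":0,"ax":0,"ay":0,"az":0,"jaw":0.2},{"tx":0,"ty":0,"tz":0,"ax":0,"ay":0,"az":0,"jaw":0.2},{"tx":0,"ty":0,"tz":0,"ax":0,"ay":0,"az":0,"jaw":0.2},{"tx":0,"ty":0,"tz":0,"ax":0,"ay":0,"az":0,"jaw":0.2},{"tx":0,"ty":0,"tz":0.004,"ax":0,"ay":0,"az":0,"jaw":0.2},{"tx":0,"ty":0,"tz":0.004,"ax":0,"ay":0,"az":0,"jaw":0.2},{"tx":0,"ty":0,"tz":0.004,"ax":0,"ay":0,"az":0,"jaw":0.2},{"tx":0,"ty":0,"tz":0.004,"ax":0,"ay":0,"az":0,"jaw":0.2}]' 30
python3 -m handwheel '[{"tx":0,"ty":0,"tz":0,"ax":0,"ay":0,"az":0,"jaw":0.2},{"tx":0,"ty":0,"tz":0,"ax":0,"ay":0,"az":0,"jaw":-1},{"tx":0,"ty":0,"tz":0,"ax":0,"ay":0,"az":0,"jaw":-1},{"tx":0,"ty":0,"tz":0,"ax":0,"ay":0,"az":0,"jaw":-1},{"tx":0,"ty":0,"tz":0,"ax":0,"ay":0,"az":0,"jaw":-1},{"tx":0,"ty":0,"tz":0,"ax":0,"ay":0,"az":0,"jaw":-1},{"tx":0,"ty":0,"tz":0,"ax":0,"ay":0,"az":0,"jaw":-1},{"tx":0,"ty":0,"tz":0,"ax":0,"ay":0,"az":0,"jaw":-1},{"tx":0,"ty":0,"tz":0,"ax":0,"ay":0,"az":0,"jaw":-1},{"tx":0,"ty":0,"tz":0,"ax":0,"ay":0,"az":0,"jaw":-1}]' 30
python3 -c "
from h import *
to(rk(-.005,0,.146),97)"
```

```text
time: 6.7
ee_pos: [0.6109, -0.0032, 0.1332]
tcp_rot: [-180.0, -0.0, 97.0]
wrist_force: [0.9, 0.3, 0.7]
opening: 0.0516
grasp_force: 0.0
time: 7.95
ee_pos: [0.611, -0.0032, 0.1339]
tcp_rot: [180.0, 0.0, 97.0]
wrist_force: [-2.6, -0.1, 5.4]
opening: 0.0106
grasp_force: 29.6
t 8.0 tcp [ 0.611  -0.0032  0.1339] rpy [180.   0.  97.] q [-0. 13. 11. 88. -0. 83.] f [-2.6 -0.1  5.4] op 0.0106 gf 29.6
 turn(rotvec,tool) [0. 0. 0.] shift in final axes [-0.0009  0.0039 -0.0121] in present axes [-0.0009  0.0039 -0.0121]
```

```bash
python3 -m handwheel '[{"tx":0,"ty":-0.0098,"tz":0.0008,"ax":0,"ay":0,"az":0,"jaw":-1},{"tx":0,"ty":-0.0097,"tz":0.0015,"ax":0,"ay":0,"az":0,"jaw":-1},{"tx":0,"ty":-0.0095,"tz":0.0023,"ax":0,"ay":0,"az":0,"jaw":-1},{"tx":0,"ty":-0.0094,"tz":0.0031,"ax":0,"ay":0,"az":0,"jaw":-1},{"tx":0,"ty":-0.0091,"tz":0.0037,"ax":0,"ay":0,"az":0,"jaw":-1},{"tx":0,"ty":-0.0087,"tz":0.0045,"ax":0,"ay":0,"az":0,"jaw":-1},{"tx":0,"ty":-0.0084,"tz":0.0051,"ax":0,"ay":0,"az":0,"jaw":-1},{"tx":0,"ty":-0.0079,"tz":0.0058,"ax":0,"ay":0,"az":0,"jaw":-1},{"tx":0,"ty":-0.0075,"tz":0.0064,"ax":0,"ay":0,"az":0,"jaw":-1},{"tx":0,"ty":-0.0069,"tz":0.0069,"ax":0,"ay":0,"az":0,"jaw":-1}]' 60
```

```text
time: 9.2
ee_pos: [0.5245, -0.0134, 0.0923]
tcp_rot: [180.0, -0.1, 97.1]
wrist_force: [12.1, 4.7, -8.5]
opening: 0.0065
grasp_force: 53.4
```

```bash
python3 -m handwheel '[{"tx":0,"ty":0.002,"tz":0.004,"ax":0,"ay":0,"az":0,"jaw":-1},{"tx":0,"ty":0,"tz":0.003,"ax":0,"ay":0,"az":0,"jaw":-1},{"tx":0,"ty":0,"tz":0,"ax":0,"ay":0,"az":0,"jaw":-1},{"tx":0,"ty":0,"tz":0,"ax":0,"ay":0,"az":0,"jaw":-1},{"tx":0,"ty":0,"tz":0,"ax":0,"ay":0,"az":0,"jaw":-1},{"tx":0,"ty":0,"tz":0,"ax":0,"ay":0,"az":0,"jaw":-1},{"tx":0,"ty":0,"tz":0,"ax":0,"ay":0,"az":0,"jaw":-1},{"tx":0,"ty":0,"tz":0,"ax":0,"ay":0,"az":0,"jaw":-1},{"tx":0,"ty":0,"tz":0,"ax":0,"ay":0,"az":0,"jaw":-1},{"tx":0,"ty":0,"tz":0,"ax":0,"ay":0,"az":0,"jaw":-1}]' 60
python3 - <<'E'
from h import *
c=cam('side');cv2.imwrite('pics/s2.png',cv2.resize(c['im'][130:290,130:340],(780,600)))
E
```

```text
time: 10.45
ee_pos: [0.5206, -0.0138, 0.0862]
tcp_rot: [-179.4, -0.0, 97.0]
wrist_force: [-26.8, 0.3, 18.3]
opening: 0.0065
grasp_force: 62.3
```

View pics/s2.png

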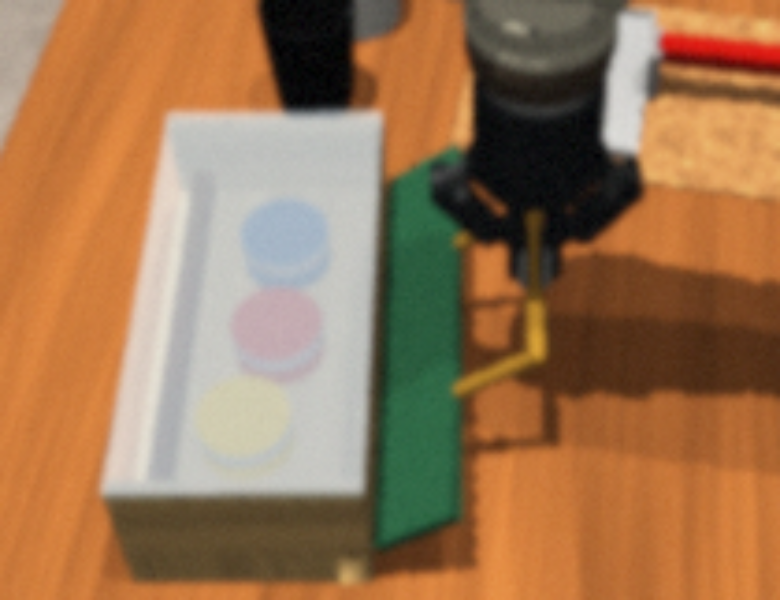

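The flap is about 50° open and the bar is held, but I'm pressing radially inward. I'll back off that way and go on along the arc.

```bash
python3 -m handwheel '[{"tx":0,"ty":-0.0037,"tz":0.0037,"ax":0,"ay":0,"az":0,"jaw":-1},{"tx":0,"ty":-0.0037,"tz":0.0037,"ax":0,"ay":0,"az":0,"jaw":-1},{"tx":0,"ty":-0.0037,"tz":0.0037,"ax":0,"ay":0,"az":0,"jaw":-1},{"tx":0,"ty":-0.0037,"tz":0.0037,"ax":0,"ay":0,"az":0,"jaw":-1},{"tx":0,"ty":-0.0021,"tz":0.005,"ax":0,"ay":0,"az":0,"jaw":-1},{"tx":0,"ty":-0.0021,"tz":0.005,"ax":0,"ay":0,"az":0,"jaw":-1},{"tx":0,"ty":-0.0021,"tz":0.005,"ax":0,"ay":0,"az":0,"jaw":-1},{"tx":0,"ty":-0.0021,"tz":0.005,"ax":0,"ay":0,"az":0,"jaw":-1},{"tx":0,"ty":0,"tz":0,"ax":0,"ay":0,"az":0,"jaw":-1},{"tx":0,"ty":0,"tz":0,"ax":0,"ay":0,"az":0,"jaw":-1}]' 60
```

```text
time: 11.75
ee_pos: [0.5037, -0.0164, 0.0516]
tcp_rot: [-180.0, -0.0, 97.0]
wrist_force: [1.1, -0.2, 0.0]
opening: -0.0001
grasp_force: 0.0
```

```bash
python3 - <<'E'
from h import *
c=cam('wrist');d=cam('side');cv2.imwrite('pics/w5.png',np.hstack([cv2.resize(c['im'],(400,300)),cv2.resize(d['im'][130:290,130:340],(400,300))]))
p=telemetry.get_obs();print(p['ee_pos'],proj(c,p['ee_pos'])/1.28)
np.save('w5.npy',c['im'])
E
```

```text
[ 0.50378785 -0.01637411  0.05178867] [[196.67932972 178.32057019]]
```

View pics/w5.png

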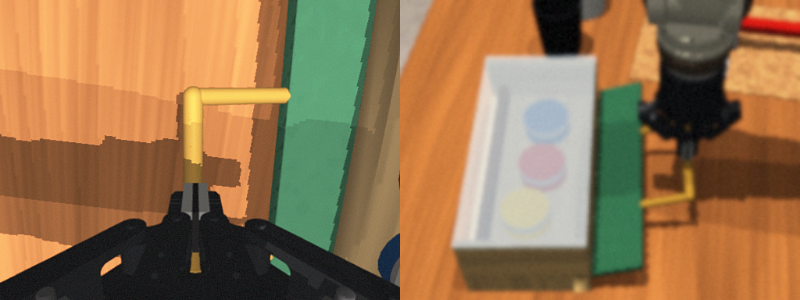

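```bash
python3 - <<'E'
from h import *
import pickle
d=pickle.load(open('d0.pkl','rb'))['wrist']
o=optics.camera('wrist');m=np.array(o['mount']);print(m.round(4).tolist())
c=dict(K=d['K'],k1=d['k1'],E=m)
for z in(0,-.013,-.02,-.027,-.035,-.045):
  print(z,'open',[proj(c,[x,.0425,z])[0].round(0).tolist() for x in(-.011,.011)],'shut',[proj(c,[x,0,z+.013])[0].round(0).tolist() for x in(-.011,.011)])
E
```

```text
[[0.0001, -0.9607, -0.2775, 0.0699], [1.0, 0.0001, -0.0001, -0.001], [0.0001, -0.2775, 0.9607, -0.1707], [0.0, 0.0, 0.0, 1.0]]
0 open [[327.0, 246.0], [329.0, 209.0]] shut [[251.0, 237.0], [252.0, 202.0]]
-0.013 open [[332.0, 257.0], [335.0, 218.0]] shut [[252.0, 246.0], [252.0, 209.0]]
-0.02 open [[335.0, 263.0], [339.0, 223.0]] shut [[252.0, 252.0], [252.0, 214.0]]
-0.027 open [[339.0, 270.0], [342.0, 228.0]] shut [[252.0, 258.0], [252.0, 218.0]]
-0.035 open [[343.0, 279.0], [347.0, 235.0]] shut [[252.0, 265.0], [252.0, 224.0]]
-0.045 open [[349.0, 291.0], [354.0, 245.0]] shut [[252.0, 275.0], [252.0, 232.0]]
```

The finger corners match a tip about 32 mm behind the reported TCP when shut and 45 mm when open. The missed grasp agrees: contact came only at TCP z 0.134 for a bar at 0.165. From here I'll use grasp point = TCP z + 0.051. The bar sits right under the shut fingers, so I'll push it down.

```bash
python3 -m handwheel '[{"tx":0,"ty":0,"tz":0.006,"ax":0,"ay":0,"az":0,"jaw":-1},{"tx":0,"ty":0,"tz":0.006,"ax":0,"ay":0,"az":0,"jaw":-1},{"tx":0,"ty":-0.001,"tz":0.006,"ax":0,"ay":0,"az":0,"jaw":-1},{"tx":0,"ty":-0.001,"tz":0.006,"ax":0,"ay":0,"az":0,"jaw":-1},{"tx":0,"ty":-0.001,"tz":0.006,"ax":0,"ay":0,"az":0,"jaw":-1},{"tx":0,"ty":0,"tz":0.006,"ax":0,"ay":0,"az":0,"jaw":-1},{"tx":0,"ty":0,"tz":0.005,"ax":0,"ay":0,"az":0,"jaw":-1},{"tx":0,"ty":0,"tz":0,"ax":0,"ay":0,"az":0,"jaw":-1},{"tx":0,"ty":0,"tz":0,"ax":0,"ay":0,"az":0,"jaw":-1},{"tx":0,"ty":0,"tz":0,"ax":0,"ay":0,"az":0,"jaw":-1}]' 60
python3 -m handwheel '[{"tx":0,"ty":0,"tz":0.003,"ax":0,"ay":0,"az":0,"jaw":-1},{"tx":0,"ty":0,"tz":0.001,"ax":0,"ay":0,"az":0,"jaw":-1},{"tx":0,"ty":0,"tz":0,"ax":0,"ay":0,"az":0,"jaw":-1},{"tx":0,"ty":0,"tz":0,"ax":0,"ay":0,"az":0,"jaw":-1},{"tx":0,"ty":0,"tz":0,"ax":0,"ay":0,"az":0,"jaw":-1},{"tx":0,"ty":0,"tz":0,"ax":0,"ay":0,"az":0,"jaw":-1},{"tx":0,"ty":0,"tz":0,"ax":0,"ay":0,"az":0,"jaw":-1},{"tx":0,"ty":0,"tz":0,"ax":0,"ay":0,"az":0,"jaw":-1},{"tx":0,"ty":0,"tz":0,"ax":0,"ay":0,"az":0,"jaw":-1},{"tx":0,"ty":0,"tz":0,"ax":0,"ay":0,"az":0,"jaw":-1}]' 60
```

```text
time: 13.15
ee_pos: [0.5008, -0.0168, 0.0128]
tcp_rot: [179.9, 0.0, 97.0]
wrist_force: [-9.0, -0.6, 22.9]
opening: 0.0001
grasp_force: 10.9
time: 14.4
ee_pos: [0.5012, -0.0168, 0.0123]
tcp_rot: [179.8, 0.0, 97.0]
wrist_force: [-22.8, 0.7, 51.7]
opening: -0.0002
grasp_force: 26.1
```

The flap is down: 52 N of upward force with the finger tips at bar height. Next is the scoop.

```bash
python3 -m handwheel '[{"tx":0,"ty":0,"tz":-0.02,"ax":0,"ay":0,"az":0,"jaw":-1},{"tx":0,"ty":0,"tz":-0.02,"ax":0,"ay":0,"az":0,"jaw":-1},{"tx":0,"ty":0,"tz":-0.02,"ax":0,"ay":0,"az":-10.4,"jaw":0},{"tx":0,"ty":0,"tz":-0.02,"ax":0,"ay":0,"az":-10.4,"jaw":0},{"tx":0,"ty":0,"tz":-0.02,"ax":0,"ay":0,"az":-10.4,"jaw":0},{"tx":0,"ty":0,"tz":-0.02,"ax":0,"ay":0,"az":-10.4,"jaw":0},{"tx":0,"ty":0,"tz":0,"ax":0,"ay":0,"az":-10.4,"jaw":0},{"tx":0,"ty":0,"tz":0,"ax":0,"ay":0,"az":-10.4,"jaw":0},{"tx":0,"ty":0,"tz":0,"ax":0,"ay":0,"az":-10.4,"jaw":0},{"tx":0,"ty":0,"tz":0,"ax":0,"ay":0,"az":-10.4,"jaw":0}]' 60
python3 -m handwheel '[{"tx":0.014,"ty":-0.03,"tz":0,"ax":0,"ay":0,"az":0,"jaw":0},{"tx":0.014,"ty":-0.03,"tz":0,"ax":0,"ay":0,"az":0,"jaw":0},{"tx":0.014,"ty":-0.03,"tz":0,"ax":0,"ay":0,"az":0,"jaw":0},{"tx":0.014,"ty":-0.03,"tz":0,"ax":0,"ay":0,"az":0,"jaw":0},{"tx":0.014,"ty":-0.03,"tz":0,"ax":0,"ay":0,"az":0,"jaw":0},{"tx":0.014,"ty":-0.03,"tz":0,"ax":0,"ay":0,"az":0,"jaw":0},{"tx":0.014,"ty":-0.03,"tz":0,"ax":0,"ay":0,"az":0,"jaw":0},{"tx":0,"ty":-0.03,"tz":0,"ax":0,"ay":0,"az":0,"jaw":0},{"tx":0,"ty":-0.03,"tz":0,"ax":0,"ay":0,"az":0,"jaw":0},{"tx":0,"ty":0,"tz":0,"ax":0,"ay":0,"az":0,"jaw":0}]'
python3 - <<'E'
from h import *
import pickle
w=cam('wrist');s=cam('side');cv2.imwrite('pics/w6.png',np.hstack([cv2.resize(w['im'],(400,300)),cv2.resize(s['im'][130:290,130:340],(400,300))]))
pickle.dump(w,open('w6.pkl','wb'))
h=cv2.cvtColor(w['im'],cv2.COLOR_BGR2HSV)
m=(((h[...,0]<6)|(h[...,0]>174))&(h[...,1]>180)&(h[...,2]>60)).astype('uint8');n,l,st,ce=cv2.connectedComponentsWithStats(m)
i=1+st[1:,4].argmax();y,x=np.where(l==i);P=plane(w,np.c_[x,y],.055)[:,:2];print(st[i],cv2.minAreaRect(P.astype('float32')),P.min(0),P.max(0))
to([.4025,-.304,.1],181.5)
E
```

```text
time: 15.65
ee_pos: [0.5006, -0.0168, 0.1263]
tcp_rot: [180.0, -0.0, -179.4]
wrist_force: [-0.6, -0.2, -0.9]
opening: 0.0427
grasp_force: 0.0
time: 16.9
ee_pos: [0.4034, -0.2884, 0.126]
tcp_rot: [180.0, -0.0, -179.9]
wrist_force: [-0.3, -1.1, 0.3]
opening: 0.0428
grasp_force: 0.0
[ 210   81   35  162 4519] ((0.38208580017089844, -0.30687886476516724), (0.021436823531985283, 0.12221928685903549), 86.82609558105469) [ 0.32089994 -0.32057184] [ 0.44296321 -0.29327664]
t 17.0 tcp [ 0.4035 -0.2869  0.1263] rpy [ 180.    -0.  -179.8] q [-35.  -3.  -7.  87.   0. -36.] f [-0.   0.7 -0.1] op 0.0426 gf 0.0
 turn(rotvec,tool) [ 0.  -0.  -1.3] shift in final axes [ 0.0015 -0.0171  0.0263] in present axes [ 0.0011 -0.0171  0.0263]
```

View pics/w6.png

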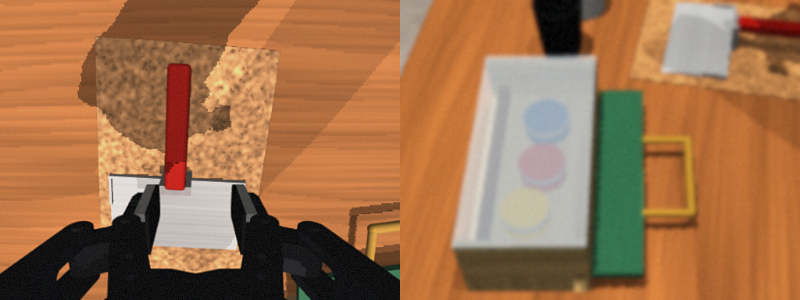

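The wrist view shows the handle from (178,65) to (176,188); the side view shows the flap fully down. Next I grip the handle.

```bash
python3 - <<'E'
from h import *
to([.3995,-.308,-.003],177)
E
```

```text
t 17.0 tcp [ 0.4035 -0.2869  0.1263] rpy [ 180.    -0.  -179.8] q [-35.  -3.  -7.  87.   0. -36.] f [-0.   0.7 -0.1] op 0.0426 gf 0.0
 turn(rotvec,tool) [ 0.  -0.   3.2] shift in final axes [ 0.0029 -0.0213  0.1293] in present axes [ 0.004  -0.0212  0.1293]
```

```bash
python3 -m handwheel '[{"tx":0,"ty":0,"tz":0,"ax":0,"ay":0,"az":3.2,"jaw":0},{"tx":0.001,"ty":-0.007,"tz":0,"ax":0,"ay":0,"az":0,"jaw":0},{"tx":0.001,"ty":-0.007,"tz":0,"ax":0,"ay":0,"az":0,"jaw":0},{"tx":0.001,"ty":-0.0073,"tz":0,"ax":0,"ay":0,"az":0,"jaw":0},{"tx":0,"ty":0,"tz":0.02,"ax":0,"ay":0,"az":0,"jaw":0},{"tx":0,"ty":0,"tz":0.02,"ax":0,"ay":0,"az":0,"jaw":0},{"tx":0,"ty":0,"tz":0.02,"ax":0,"ay":0,"az":0,"jaw":0},{"tx":0,"ty":0,"tz":0.02,"ax":0,"ay":0,"az":0,"jaw":0},{"tx":0,"ty":0,"tz":0.02,"ax":0,"ay":0,"az":0,"jaw":0},{"tx":0,"ty":0,"tz":0.015,"ax":0,"ay":0,"az":0,"jaw":0}]'
python3 -m handwheel '[{"tx":0,"ty":0,"tz":0.0145,"ax":0,"ay":0,"az":0,"jaw":0},{"tx":0,"ty":0,"tz":0,"ax":0,"ay":0,"az":0,"jaw":0},{"tx":0,"ty":0,"tz":0,"ax":0,"ay":0,"az":0,"jaw":-1},{"tx":0,"ty":0,"tz":0,"ax":0,"ay":0,"az":0,"jaw":-1},{"tx":0,"ty":0,"tz":0,"ax":0,"ay":0,"az":0,"jaw":-1},{"tx":0,"ty":0,"tz":0,"ax":0,"ay":0,"az":0,"jaw":-1},{"tx":0,"ty":0,"tz":0,"ax":0,"ay":0,"az":0,"jaw":-1},{"tx":0,"ty":0,"tz":0,"ax":0,"ay":0,"az":0,"jaw":-1},{"tx":0,"ty":0,"tz":0,"ax":0,"ay":0,"az":0,"jaw":-1},{"tx":0,"ty":0,"tz":0,"ax":0,"ay":0,"az":0,"jaw":-1}]' 80
```

```text
time: 18.25
ee_pos: [0.3993, -0.3084, 0.0108]
tcp_rot: [180.0, -0.0, 177.0]
wrist_force: [-0.4, 0.1, 0.2]
opening: 0.0426
grasp_force: 0.0
time: 19.5
ee_pos: [0.3999, -0.3086, -0.0022]
tcp_rot: [-180.0, 0.0, 177.0]
wrist_force: [-0.9, 0.4, 5.5]
opening: 0.0206
grasp_force: 79.8
```

```bash
python3 -m handwheel '[{"tx":0,"ty":0,"tz":-0.01,"ax":0,"ay":0,"az":0,"jaw":-1},{"tx":0,"ty":0,"tz":-0.02,"ax":0,"ay":0,"az":0,"jaw":-1},{"tx":0,"ty":0,"tz":-0.025,"ax":0,"ay":0,"az":0,"jaw":-1},{"tx":0,"ty":0,"tz":-0.025,"ax":0,"ay":0,"az":0,"jaw":-1},{"tx":0,"ty":0,"tz":-0.025,"ax":0,"ay":0,"az":0,"jaw":-1},{"tx":0,"ty":0,"tz":0,"ax":0,"ay":0,"az":-2.5,"jaw":-1},{"tx":0,"ty":0,"tz":0,"ax":0,"ay":0,"az":-2.5,"jaw":-1},{"tx":0,"ty":0,"tz":0,"ax":0,"ay":0,"az":-2.5,"jaw":-1},{"tx":0,"ty":0,"tz":0,"ax":0,"ay":0,"az":-2.5,"jaw":-1},{"tx":0,"ty":0,"tz":0,"ax":0,"ay":0,"az":0,"jaw":-1}]' 80
python3 -m handwheel '[{"tx":-0.0061,"ty":0.0321,"tz":0,"ax":0,"ay":0,"az":0,"jaw":-1},{"tx":-0.0061,"ty":0.0321,"tz":0,"ax":0,"ay":0,"az":0,"jaw":-1},{"tx":-0.0061,"ty":0.0321,"tz":0,"ax":0,"ay":0,"az":0,"jaw":-1},{"tx":-0.0061,"ty":0.0321,"tz":0,"ax":0,"ay":0,"az":0,"jaw":-1},{"tx":-0.0061,"ty":0.0321,"tz":0,"ax":0,"ay":0,"az":0,"jaw":-1},{"tx":-0.0061,"ty":0.0321,"tz":0,"ax":0,"ay":0,"az":0,"jaw":-1},{"tx":-0.0061,"ty":0.0321,"tz":0,"ax":0,"ay":0,"az":0,"jaw":-1},{"tx":-0.0061,"ty":0.0321,"tz":0,"ax":0,"ay":0,"az":0,"jaw":-1},{"tx":-0.0061,"ty":0.0321,"tz":0,"ax":0,"ay":0,"az":0,"jaw":-1},{"tx":-0.0061,"ty":0.0321,"tz":0,"ax":0,"ay":0,"az":0,"jaw":-1}]'
python3 - <<'E'
from h import *
import pickle
w={n:cam(n) for n in('side','scene')};cv2.imwrite('pics/s7.png',np.hstack([cv2.resize(w['side']['im'][110:300,110:364],(400,300)),cv2.resize(w['scene']['im'][140:320,140:380],(400,300))]))
pickle.dump(w,open('s7.pkl','wb'))
to(rk(-.195,.045,.105),187)
E
```

```text
time: 20.75
ee_pos: [0.3994, -0.3081, 0.1022]
tcp_rot: [180.0, -0.0, -173.0]
wrist_force: [0.5, 0.4, -2.3]
opening: 0.0207
grasp_force: 78.8
time: 22.0
ee_pos: [0.4207, 0.0188, 0.1023]
tcp_rot: [180.0, -0.0, -173.0]
wrist_force: [1.0, 0.5, -2.9]
opening: 0.021
grasp_force: 79.0
t 22.1 tcp [0.4208 0.02   0.1022] rpy [ 180.    -0.  -172.9] q [  3. -14. -19.  85.   0.  -4.] f [-0.1 -0.2 -2.8] op 0.0204 gf 79.2
 turn(rotvec,tool) [ 0.  -0.   0.1] shift in final axes [ 0.     -0.0021 -0.0028] in present axes [ 0.     -0.0021 -0.0028]
```

View pics/s7.png

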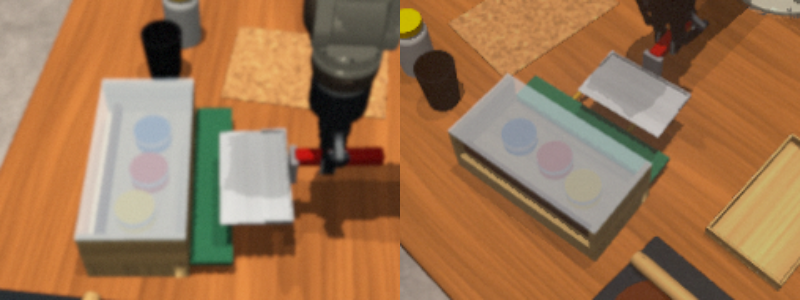

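The side crop (left) shows the scoop level, its front edge from (219,132) to (221,222), aligned with the flap. The tins have not moved.

```bash
python3 - <<'E'
from h import *
import pickle
w=pickle.load(open('s7.pkl','rb'))
def inr(P): a=np.radians(7);d=P[:,:2]-O;return np.c_[d@[np.cos(a),np.sin(a)],d@[-np.sin(a),np.cos(a)]].round(4)
f=254/400;g=.6
S=w['side'];C=w['scene']
print('front side',inr(plane(S,np.array([(219,132),(221,222)])*f+110,.108)))
print('front scene',inr(plane(C,np.array([(581,92),(657,135)])*g-[240-140,-140],.108)))
print('tins side b r y',inr(plane(S,np.array([(153,130),(148,167),(134,206)])*f+110,.074)))
print('tins scene',inr(plane(C,np.array([(520,133),(555,157),(584,182)])*g-[100,-140],.074)))
E
```

```text
front side [[-0.0417 -0.0343]
 [-0.0453  0.1275]]
front scene [[-0.0412 -0.0257]
 [-0.0453  0.1266]]
tins side b r y [[ 0.0654 -0.0683]
 [ 0.0678  0.0063]
 [ 0.0828  0.0777]]
tins scene [[ 0.0689 -0.0722]
 [ 0.0704  0.0051]
 [ 0.0792  0.072 ]]
```

```bash
python3 -m handwheel '[{"tx":0,"ty":-0.001,"tz":0,"ax":0,"ay":1,"az":0,"jaw":-1},{"tx":0,"ty":0,"tz":0.01,"ax":0,"ay":0,"az":0,"jaw":-1},{"tx":0,"ty":0,"tz":0.01,"ax":0,"ay":0,"az":0,"jaw":-1},{"tx":0,"ty":0,"tz":0.01,"ax":0,"ay":0,"az":0,"jaw":-1},{"tx":0,"ty":0,"tz":0.01,"ax":0,"ay":0,"az":0,"jaw":-1},{"tx":0,"ty":0,"tz":0.01,"ax":0,"ay":0,"az":0,"jaw":-1},{"tx":0,"ty":0,"tz":0.006,"ax":0,"ay":0,"az":0,"jaw":-1},{"tx":0,"ty":0,"tz":0.004,"ax":0,"ay":0,"az":0,"jaw":-1},{"tx":0,"ty":0,"tz":0.002,"ax":0,"ay":0,"az":0,"jaw":-1},{"tx":0,"ty":0,"tz":0,"ax":0,"ay":0,"az":0,"jaw":-1}]' 80
python3 -m handwheel '[{"tx":0,"ty":0,"tz":0.001,"ax":0,"ay":0,"az":0,"jaw":-1},{"tx":0,"ty":0,"tz":0.001,"ax":0,"ay":0,"az":0,"jaw":-1},{"tx":0,"ty":0,"tz":0,"ax":0,"ay":0,"az":0,"jaw":-1},{"tx":-0.01,"ty":0,"tz":0,"ax":0,"ay":0,"az":0,"jaw":-1},{"tx":-0.01,"ty":0,"tz":0,"ax":0,"ay":0,"az":0,"jaw":-1},{"tx":-0.01,"ty":0,"tz":0,"ax":0,"ay":0,"az":0,"jaw":-1},{"tx":-0.01,"ty":0,"tz":0,"ax":0,"ay":0,"az":0,"jaw":-1},{"tx":-0.01,"ty":0,"tz":0,"ax":0,"ay":0,"az":0,"jaw":-1},{"tx":0,"ty":0,"tz":0,"ax":0,"ay":0,"az":0,"jaw":-1},{"tx":0,"ty":0,"tz":0,"ax":0,"ay":0,"az":0,"jaw":-1}]'
python3 - <<'E'
from h import *
to(rk(-.025,.044,.038),187)
w=cam('side')['im'][110:300,110:364];cv2.imwrite('pics/s8.png',cv2.resize(w,(600,450)))
E
```

```text
time: 23.35
ee_pos: [0.42, 0.0167, 0.0403]
tcp_rot: [180.0, -1.0, -173.0]
wrist_force: [-0.8, 0.4, -2.8]
opening: 0.0208
grasp_force: 79.3
time: 24.6
ee_pos: [0.4696, 0.0228, 0.0374]
tcp_rot: [180.0, -1.0, -173.0]
wrist_force: [0.1, -0.4, -1.3]
opening: 0.021
grasp_force: 79.4
t 24.6 tcp [0.4696 0.0228 0.0374] rpy [ 180.   -1. -173.] q [  3.  -5. -18.  78.  -0.  -4.] f [ 0.1 -0.4 -1.3] op 0.021 gf 79.4
 turn(rotvec,tool) [ 0. -1.  0.] shift in final axes [-1.211e-01  1.000e-04 -6.000e-04] in present axes [-0.1211  0.     -0.0027]
```

View pics/s8.png

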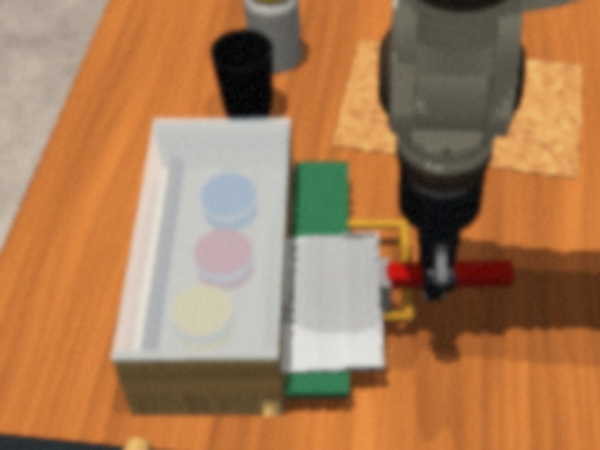

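The scoop lies on the flap with its edge at the lip, lined up with red and yellow; the blue tin is clear of it. Next I push in.

```bash
python3 -m handwheel '[{"tx":-0.006,"ty":0,"tz":0.0005,"ax":0,"ay":0,"az":0,"jaw":-1},{"tx":-0.006,"ty":0,"tz":0,"ax":0,"ay":0,"az":0,"jaw":-1},{"tx":-0.006,"ty":0,"tz":0,"ax":0,"ay":0,"az":0,"jaw":-1},{"tx":-0.006,"ty":0,"tz":0,"ax":0,"ay":0,"az":0,"jaw":-1},{"tx":-0.006,"ty":0,"tz":0,"ax":0,"ay":0,"az":0,"jaw":-1},{"tx":-0.006,"ty":0,"tz":0,"ax":0,"ay":0,"az":0,"jaw":-1},{"tx":-0.006,"ty":0,"tz":0,"ax":0,"ay":0,"az":0,"jaw":-1},{"tx":-0.006,"ty":0,"tz":0,"ax":0,"ay":0,"az":0,"jaw":-1},{"tx":-0.006,"ty":0,"tz":0,"ax":0,"ay":0,"az":0,"jaw":-1},{"tx":-0.006,"ty":0,"tz":0,"ax":0,"ay":0,"az":0,"jaw":-1}]'
python3 -m handwheel '[{"tx":-0.005,"ty":0,"tz":0,"ax":0,"ay":0,"az":0,"jaw":-1},{"tx":-0.005,"ty":0,"tz":0,"ax":0,"ay":0,"az":0,"jaw":-1},{"tx":-0.005,"ty":0,"tz":0,"ax":0,"ay":0,"az":0,"jaw":-1},{"tx":-0.005,"ty":0,"tz":0,"ax":0,"ay":0,"az":0,"jaw":-1},{"tx":-0.005,"ty":0,"tz":0,"ax":0,"ay":0,"az":0,"jaw":-1},{"tx":-0.005,"ty":0,"tz":0,"ax":0,"ay":0,"az":0,"jaw":-1},{"tx":-0.005,"ty":0,"tz":0,"ax":0,"ay":0,"az":0,"jaw":-1},{"tx":-0.005,"ty":0,"tz":0,"ax":0,"ay":0,"az":0,"jaw":-1},{"tx":0,"ty":0,"tz":0,"ax":0,"ay":0,"az":0,"jaw":-1},{"tx":0,"ty":0,"tz":0,"ax":0,"ay":0,"az":0,"jaw":-1}]'
python3 - <<'E'
from h import *
to(rk(-.025,.044,.038),187)
w=cam('side')['im'][110:300,110:364];v=cam('scene')['im'][140:320,140:380];cv2.imwrite('pics/s9.png',np.hstack([cv2.resize(w,(400,300)),cv2.resize(v,(400,300))]))
E
```

```text
time: 25.9
ee_pos: [0.5295, 0.0302, 0.0359]
tcp_rot: [-180.0, -1.0, -173.0]
wrist_force: [-2.1, -0.6, 3.6]
opening: 0.0205
grasp_force: 80.0
time: 27.15
ee_pos: [0.5696, 0.0351, 0.0352]
tcp_rot: [-180.0, -0.9, -173.0]
wrist_force: [2.5, 0.1, 2.7]
opening: 0.0208
grasp_force: 80.2
t 27.1 tcp [0.5696 0.0351 0.0352] rpy [-180.    -0.9 -173. ] q [ 4.  9. -4. 78. -0. -3.] f [2.5 0.1 2.7] op 0.0208 gf 80.2
 turn(rotvec,tool) [-0.  -0.9  0. ] shift in final axes [-0.0204  0.     -0.0028] in present axes [-0.0203  0.     -0.0031]
```

View pics/s9.png

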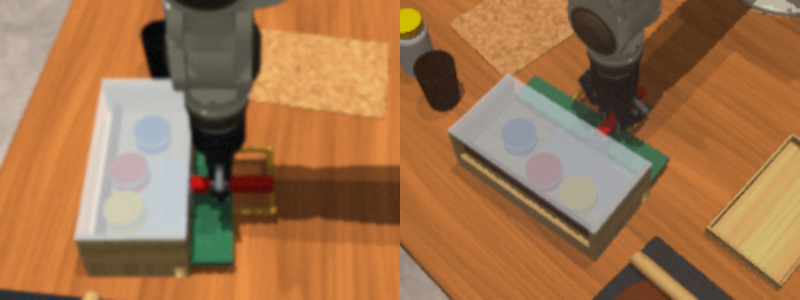

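Red and yellow have been pushed back to the rail; blue is undisturbed. I push on to get under them.

```bash
python3 -m handwheel '[{"tx":-0.003,"ty":0,"tz":0,"ax":0,"ay":0,"az":0,"jaw":-1},{"tx":-0.003,"ty":0,"tz":0,"ax":0,"ay":0,"az":0,"jaw":-1},{"tx":-0.003,"ty":0,"tz":0,"ax":0,"ay":0,"az":0,"jaw":-1},{"tx":-0.003,"ty":0,"tz":0,"ax":0,"ay":0,"az":0,"jaw":-1},{"tx":-0.003,"ty":0,"tz":0,"ax":0,"ay":0,"az":0,"jaw":-1},{"tx":-0.003,"ty":0,"tz":0,"ax":0,"ay":0,"az":0,"jaw":-1},{"tx":0,"ty":0,"tz":0,"ax":0,"ay":0,"az":0,"jaw":-1},{"tx":0,"ty":0,"tz":0,"ax":0,"ay":0,"az":0,"jaw":-1},{"tx":0,"ty":0,"tz":0,"ax":0,"ay":0,"az":0,"jaw":-1},{"tx":0,"ty":0,"tz":0,"ax":0,"ay":0,"az":0,"jaw":-1}]'
python3 - <<'E'
from h import *
to(rk(-.025,.044,.038),187)
import pickle
w={n:cam(n) for n in('side','scene')};pickle.dump(w,open('s10.pkl','wb'))
# tin top centres by colour under roof
def inr(P): a=np.radians(7);d=P[:,:2]-O;return np.c_[d@[np.cos(a),np.sin(a)],d@[-np.sin(a),np.cos(a)]].round(4)
for n,c in w.items():
    h=cv2.cvtColor(c['im'],cv2.COLOR_BGR2HSV)
    for t,(lo,hi) in dict(y=((20,40,120),(35,255,255)),r=((165,30,120),(180,255,255)),b=((100,50,120),(118,255,255))).items():
        m=cv2.inRange(h,lo,hi);cor=[proj(c,rk(x,y,.074))[0] for x,y in((.0,-.14),(.0,.14),(.125,.14),(.125,-.14))]
        q=np.zeros_like(m);cv2.fillPoly(q,[np.int32(cor)],255);m&=q
        k,l,st,ce=cv2.connectedComponentsWithStats(m);i=1+st[1:,4].argmax();print(n,t,st[i,4],inr(plane(c,ce[i],.074)))
E
```

```text
time: 28.5
ee_pos: [0.5864, 0.0372, 0.0351]
tcp_rot: [-180.0, -1.0, -173.0]
wrist_force: [-2.8, -0.4, 6.7]
opening: 0.0209
grasp_force: 80.7
t 28.5 tcp [0.5864 0.0372 0.0351] rpy [-180.   -1. -173.] q [ 4. 11. -2. 78. -0. -3.] f [-2.8 -0.4  6.7] op 0.0209 gf 80.7
 turn(rotvec,tool) [-0. -1.  0.] shift in final axes [-0.0034  0.     -0.0029] in present axes [-0.0034  0.     -0.0029]
side y 25 [[0.0645 0.1338]]
side r 227 [[0.0995 0.0053]]Traceback (most recent call last):
  File "<stdin>", line 12, in <module>
ValueError: attempt to get argmax of an empty sequence
```

```bash
python3 -m handwheel '[{"tx":-0.0015,"ty":0,"tz":0,"ax":0,"ay":0,"az":0,"jaw":-1},{"tx":-0.0015,"ty":0,"tz":0,"ax":0,"ay":0,"az":0,"jaw":-1},{"tx":-0.001,"ty":0,"tz":0,"ax":0,"ay":0,"az":0,"jaw":-1},{"tx":0,"ty":0,"tz":0,"ax":0,"ay":0,"az":0,"jaw":-1},{"tx":0,"ty":0,"tz":0,"ax":0,"ay":0,"az":0,"jaw":-1},{"tx":0,"ty":0,"tz":0,"ax":0,"ay":0,"az":0,"jaw":-1},{"tx":0,"ty":0,"tz":0,"ax":0,"ay":0,"az":0,"jaw":-1},{"tx":0,"ty":0,"tz":0,"ax":0,"ay":0,"az":0,"jaw":-1},{"tx":0,"ty":0,"tz":0,"ax":0,"ay":0,"az":0,"jaw":-1},{"tx":0,"ty":0,"tz":0,"ax":0,"ay":0,"az":0,"jaw":-1}]'
python3 -m handwheel '[{"tx":0.002,"ty":0,"tz":0,"ax":0,"ay":-0.5,"az":0,"jaw":-1},{"tx":0,"ty":0,"tz":0,"ax":0,"ay":-0.5,"az":0,"jaw":-1},{"tx":0,"ty":0,"tz":0,"ax":0,"ay":-0.5,"az":0,"jaw":-1},{"tx":0,"ty":0,"tz":-0.0005,"ax":0,"ay":-0.5,"az":0,"jaw":-1},{"tx":0,"ty":0,"tz":-0.001,"ax":0,"ay":-0.5,"az":0,"jaw":-1},{"tx":0,"ty":0,"tz":-0.001,"ax":0,"ay":-0.5,"az":0,"jaw":-1},{"tx":0.002,"ty":0,"tz":0,"ax":0,"ay":0,"az":0,"jaw":-1},{"tx":0.004,"ty":0,"tz":0,"ax":0,"ay":0,"az":0,"jaw":-1},{"tx":0.004,"ty":0,"tz":0,"ax":0,"ay":0,"az":0,"jaw":-1},{"tx":0.004,"ty":0,"tz":0,"ax":0,"ay":0,"az":0,"jaw":-1}]'
python3 - <<'E'
from h import *
to(rk(-.025,.044,.038),187)
import pickle
c=cam('scene');a=pickle.load(open('s10.pkl','rb'))
def inr(P): a=np.radians(7);d=P[:,:2]-O;return np.c_[d@[np.cos(a),np.sin(a)],d@[-np.sin(a),np.cos(a)]].round(4)
def f(c):
  for x,y in((.097,.005),(.097,.075),(.067,-.072)):
    u,v=np.int32(proj(c,rk(x,y,.076))[0]);print((u,v),c['im'][v-1:v+2,u-1:u+2].mean((0,1)).round(0),end=' ')
  print()
s=cam('side')
f(a['scene']);f(c);f(a['side']);f(s);pickle.dump((s,c),open('s11.pkl','wb'))
cv2.imwrite('pics/s11.png',np.hstack([cv2.resize(s['im'][110:300,110:364],(400,300)),cv2.resize(c['im'][140:320,140:380],(400,300))]))
E
```

```text
time: 29.85
ee_pos: [0.5894, 0.0376, 0.0351]
tcp_rot: [180.0, -1.1, -173.0]
wrist_force: [-7.8, -0.1, 9.2]
opening: 0.0207
grasp_force: 81.0
time: 31.1
ee_pos: [0.5743, 0.0357, 0.0367]
tcp_rot: [180.0, 2.0, -173.0]
wrist_force: [0.1, -1.1, -4.0]
opening: 0.0206
grasp_force: 78.9
t 31.1 tcp [0.5743 0.0357 0.0367] rpy [ 180.    2. -173.] q [ 3.  6. -7. 75.  0. -4.] f [ 0.1 -1.1 -4. ] op 0.0206 gf 78.9
 turn(rotvec,tool) [0. 2. 0.] shift in final axes [-0.0156  0.0001 -0.0013] in present axes [-0.0157  0.     -0.0008]
(np.int32(226), np.int32(240)) [147. 144. 167.] (np.int32(247), np.int32(254)) [145. 167. 175.] (np.int32(212), np.int32(218)) [163. 151. 143.] 
(np.int32(226), np.int32(240)) [147. 143. 166.] (np.int32(247), np.int32(254)) [145. 168. 175.] (np.int32(212), np.int32(218)) [163. 151. 143.] 
(np.int32(191), np.int32(215)) [178. 174. 198.] (np.int32(188), np.int32(239)) [179. 206. 210.] (np.int32(206), np.int32(190)) [198. 182. 167.] 
(np.int32(191), np.int32(215)) [180. 174. 199.] (np.int32(188), np.int32(239)) [179. 206. 210.] (np.int32(206), np.int32(190)) [201. 184. 169.]
```

The measured load has risen by about 1.2 N, which is roughly two tins. I'll draw the scoop out gently.

```bash
python3 -m handwheel '[{"tx":0.005,"ty":0,"tz":-0.0005,"ax":0,"ay":0,"az":0,"jaw":-1},{"tx":0.006,"ty":0,"tz":-0.0005,"ax":0,"ay":0,"az":0,"jaw":-1},{"tx":0.007,"ty":0,"tz":-0.0005,"ax":0,"ay":0,"az":0,"jaw":-1},{"tx":0.008,"ty":0,"tz":-0.0005,"ax":0,"ay":0,"az":0,"jaw":-1},{"tx":0.008,"ty":0,"tz":-0.0005,"ax":0,"ay":0,"az":0,"jaw":-1},{"tx":0.008,"ty":0,"tz":-0.0005,"ax":0,"ay":0,"az":0,"jaw":-1},{"tx":0.008,"ty":0,"tz":-0.0005,"ax":0,"ay":0,"az":0,"jaw":-1},{"tx":0.008,"ty":0,"tz":-0.0005,"ax":0,"ay":0,"az":0,"jaw":-1},{"tx":0.008,"ty":0,"tz":-0.0005,"ax":0,"ay":0,"az":0,"jaw":-1},{"tx":0.008,"ty":0,"tz":-0.0005,"ax":0,"ay":0,"az":0,"jaw":-1}]'
python3 -m handwheel '[{"tx":0.009,"ty":0,"tz":-0.0005,"ax":0,"ay":0,"az":0,"jaw":-1},{"tx":0.01,"ty":0,"tz":-0.0005,"ax":0,"ay":0,"az":0,"jaw":-1},{"tx":0.01,"ty":0,"tz":-0.0005,"ax":0,"ay":0,"az":0,"jaw":-1},{"tx":0.01,"ty":0,"tz":-0.001,"ax":0,"ay":0,"az":0,"jaw":-1},{"tx":0.01,"ty":0,"tz":-0.001,"ax":0,"ay":0,"az":0,"jaw":-1},{"tx":0.01,"ty":0,"tz":-0.001,"ax":0,"ay":0,"az":0,"jaw":-1},{"tx":0.01,"ty":0,"tz":-0.001,"ax":0,"ay":0,"az":0,"jaw":-1},{"tx":0.01,"ty":0,"tz":-0.001,"ax":0,"ay":0,"az":0,"jaw":-1},{"tx":0.008,"ty":0,"tz":-0.001,"ax":0,"ay":0,"az":0,"jaw":-1},{"tx":0.004,"ty":0,"tz":0,"ax":0,"ay":0,"az":0,"jaw":-1}]'
python3 - <<'E'
from h import *
to(rk(-.025,.044,.038),187)
import pickle
c=cam('scene');s=cam('side');pickle.dump((s,c),open('s12.pkl','wb'))
cv2.imwrite('pics/s12.png',np.hstack([cv2.resize(s['im'][110:300,110:364],(400,300)),cv2.resize(c['im'][140:320,140:380],(400,300))]))
E
```

```text
time: 32.45
ee_pos: [0.5006, 0.0266, 0.0392]
tcp_rot: [-180.0, 2.0, -173.0]
wrist_force: [0.7, 0.0, -4.7]
opening: 0.0205
grasp_force: 78.9
time: 33.7
ee_pos: [0.4102, 0.0154, 0.0436]
tcp_rot: [-180.0, 2.0, -173.0]
wrist_force: [0.8, -0.1, -4.6]
opening: 0.0207
grasp_force: 78.9
t 33.7 tcp [0.4102 0.0154 0.0436] rpy [-180.    2. -173.] q [  2. -17. -28.  77.   0.  -5.] f [ 0.8 -0.1 -4.6] op 0.0207 gf 78.9
 turn(rotvec,tool) [-0.  2.  0.] shift in final axes [-1.809e-01  1.000e-04  5.600e-03] in present axes [-1.806e-01  1.000e-04  1.200e-02]
```

View pics/s12.png

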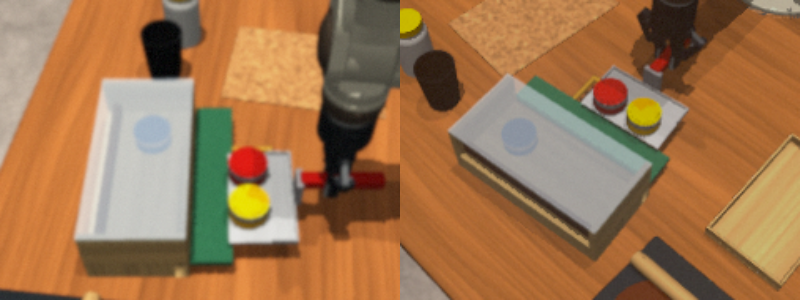

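Both tins are on the scoop, red at (248,163) and yellow at (249,203) in the side crop. Blue is still at (152,132) under the shelf. Next I carry the scoop to the mat.

```bash
python3 -m handwheel '[{"tx":0,"ty":0,"tz":-0.003,"ax":0,"ay":0,"az":0,"jaw":-1},{"tx":0,"ty":0,"tz":-0.006,"ax":0,"ay":0,"az":0,"jaw":-1},{"tx":0,"ty":0,"tz":-0.01,"ax":0,"ay":0,"az":0,"jaw":-1},{"tx":0,"ty":0,"tz":-0.012,"ax":0,"ay":0,"az":0,"jaw":-1},{"tx":0,"ty":-0.004,"tz":-0.012,"ax":0,"ay":0,"az":0,"jaw":-1},{"tx":0.002,"ty":-0.008,"tz":-0.01,"ax":0,"ay":0,"az":0,"jaw":-1},{"tx":0.003,"ty":-0.013,"tz":-0.006,"ax":0,"ay":0,"az":0,"jaw":-1},{"tx":0.003,"ty":-0.018,"tz":-0.003,"ax":0,"ay":0,"az":0,"jaw":-1},{"tx":0.003,"ty":-0.021,"tz":0,"ax":0,"ay":0,"az":0,"jaw":-1},{"tx":0.003,"ty":-0.023,"tz":0,"ax":0,"ay":0,"az":0,"jaw":-1}]'
python3 -m handwheel '[{"tx":0.004,"ty":-0.023,"tz":0,"ax":0,"ay":0,"az":0,"jaw":-1},{"tx":0.004,"ty":-0.023,"tz":0,"ax":0,"ay":0,"az":0,"jaw":-1},{"tx":0.004,"ty":-0.023,"tz":0,"ax":0,"ay":0,"az":0,"jaw":-1},{"tx":0.004,"ty":-0.023,"tz":0,"ax":0,"ay":0,"az":0,"jaw":-1},{"tx":0.004,"ty":-0.023,"tz":0,"ax":0,"ay":0,"az":0,"jaw":-1},{"tx":0.004,"ty":-0.023,"tz":0,"ax":0,"ay":0,"az":0,"jaw":-1},{"tx":0.004,"ty":-0.023,"tz":0,"ax":0,"ay":0,"az":0,"jaw":-1},{"tx":0.004,"ty":-0.02,"tz":0,"ax":0,"ay":0,"az":0,"jaw":-1},{"tx":0.003,"ty":-0.016,"tz":0,"ax":0,"ay":0,"az":0,"jaw":-1},{"tx":0.002,"ty":-0.012,"tz":0,"ax":0,"ay":0,"az":0,"jaw":-1}]'
python3 -m handwheel '[{"tx":0.001,"ty":-0.009,"tz":0,"ax":0,"ay":0,"az":0,"jaw":-1},{"tx":0,"ty":-0.006,"tz":0,"ax":0,"ay":0,"az":1,"jaw":-1},{"tx":0,"ty":-0.003,"tz":0,"ax":0,"ay":0,"az":1.5,"jaw":-1},{"tx":0,"ty":0,"tz":0,"ax":0,"ay":0,"az":2,"jaw":-1},{"tx":0,"ty":0,"tz":0,"ax":0,"ay":0,"az":2,"jaw":-1},{"tx":0,"ty":0,"tz":0,"ax":0,"ay":0,"az":1.5,"jaw":-1},{"tx":0,"ty":0,"tz":0,"ax":0,"ay":0,"az":1,"jaw":-1},{"tx":0,"ty":0,"tz":0,"ax":0,"ay":0,"az":1,"jaw":-1},{"tx":0,"ty":0,"tz":0,"ax":0,"ay":0,"az":0,"jaw":-1},{"tx":0,"ty":0,"tz":0,"ax":0,"ay":0,"az":0,"jaw":-1}]'
python3 - <<'E'
from h import *
to([.3995,-.308,-.001],177)
E
```

```text
time: 35.05
ee_pos: [0.4048, -0.0742, 0.105]
tcp_rot: [-180.0, 2.0, -173.0]
wrist_force: [0.9, 0.5, -3.7]
opening: 0.0206
grasp_force: 78.9
time: 36.3
ee_pos: [0.3936, -0.2859, 0.1036]
tcp_rot: [180.0, 2.0, -173.0]
wrist_force: [0.4, 0.9, -3.9]
opening: 0.0209
grasp_force: 78.9
time: 37.55
ee_pos: [0.3952, -0.3028, 0.1036]
tcp_rot: [179.7, 2.0, 177.0]
wrist_force: [-0.6, 0.3, -4.5]
opening: 0.021
grasp_force: 78.9
t 37.5 tcp [ 0.3952 -0.3028  0.1036] rpy [179.7   2.  177. ] q [-38.  -5. -11.  83.   1. -35.] f [-0.6  0.3 -4.5] op 0.021 gf 78.9
 turn(rotvec,tool) [0.3 2.  0. ] shift in final axes [-0.0046 -0.005   0.1046] in present axes [-0.001  -0.0056  0.1047]
```

```bash
python3 -m handwheel '[{"tx":-0.001,"ty":-0.002,"tz":0.005,"ax":0,"ay":0,"az":0,"jaw":-1},{"tx":-0.001,"ty":-0.002,"tz":0.01,"ax":0,"ay":0,"az":0,"jaw":-1},{"tx":-0.001,"ty":-0.001,"tz":0.015,"ax":0,"ay":0,"az":0,"jaw":-1},{"tx":-0.001,"ty":0,"tz":0.016,"ax":0.3,"ay":0,"az":0,"jaw":-1},{"tx":0,"ty":0,"tz":0.016,"ax":0,"ay":0,"az":0,"jaw":-1},{"tx":0,"ty":0,"tz":0.014,"ax":0,"ay":0,"az":0,"jaw":-1},{"tx":0,"ty":0,"tz":0.01,"ax":0,"ay":0.5,"az":0,"jaw":-1},{"tx":0,"ty":0,"tz":0.006,"ax":0,"ay":0.5,"az":0,"jaw":-1},{"tx":0,"ty":0,"tz":0.004,"ax":0,"ay":0.5,"az":0,"jaw":-1},{"tx":0,"ty":0,"tz":0.003,"ax":0,"ay":0.5,"az":0,"jaw":-1}]'
python3 -m handwheel '[{"tx":0,"ty":0,"tz":0.002,"ax":0,"ay":0,"az":0,"jaw":-1},{"tx":0,"ty":0,"tz":0.002,"ax":0,"ay":0,"az":0,"jaw":-1},{"tx":0,"ty":0,"tz":0.0015,"ax":0,"ay":0,"az":0,"jaw":-1},{"tx":0,"ty":0,"tz":0,"ax":0,"ay":0,"az":0,"jaw":-1},{"tx":0,"ty":0,"tz":0,"ax":0,"ay":0,"az":0,"jaw":-1},{"tx":0,"ty":0,"tz":0,"ax":0,"ay":0,"az":0,"jaw":-1},{"tx":0,"ty":0,"tz":0,"ax":0,"ay":0,"az":0,"jaw":-1},{"tx":0,"ty":0,"tz":0,"ax":0,"ay":0,"az":0,"jaw":-1},{"tx":0,"ty":0,"tz":0,"ax":0,"ay":0,"az":0,"jaw":-1},{"tx":0,"ty":0,"tz":0,"ax":0,"ay":0,"az":0,"jaw":-1}]'
```

```text
time: 38.8
ee_pos: [0.4024, -0.308, 0.0049]
tcp_rot: [180.0, -0.0, 177.0]
wrist_force: [-0.6, 0.3, -4.5]
opening: 0.0211
grasp_force: 78.9
time: 40.05
ee_pos: [0.4022, -0.3079, -0.0007]
tcp_rot: [180.0, -0.0, 177.0]
wrist_force: [-0.1, 0.1, -3.7]
opening: 0.021
grasp_force: 79.0
```

```bash
python3 -m handwheel '[{"tx":0,"ty":0,"tz":0.0012,"ax":0,"ay":0,"az":0,"jaw":-1},{"tx":0,"ty":0,"tz":0,"ax":0,"ay":0,"az":0,"jaw":-1},{"tx":0,"ty":0,"tz":0,"ax":0,"ay":0,"az":0,"jaw":-0.3},{"tx":0,"ty":0,"tz":0,"ax":0,"ay":0,"az":0,"jaw":0},{"tx":0,"ty":0,"tz":0,"ax":0,"ay":0,"az":0,"jaw":0},{"tx":0,"ty":0,"tz":-0.02,"ax":0,"ay":0,"az":0,"jaw":0},{"tx":0,"ty":0,"tz":-0.03,"ax":0,"ay":0,"az":0,"jaw":0},{"tx":0,"ty":0,"tz":-0.03,"ax":0,"ay":0,"az":0,"jaw":0},{"tx":0,"ty":0,"tz":-0.03,"ax":0,"ay":0,"az":0,"jaw":1},{"tx":0,"ty":0,"tz":-0.03,"ax":0,"ay":0,"az":0,"jaw":1}]'
cat >> h.py <<'E'
def blobs(c,z,box):
    "coloured tin tops: red, yellow, blue inside world xy box, at height z"
    h=cv2.cvtColor(c['im'],cv2.COLOR_BGR2HSV);out={}
    for t,m in dict(y=cv2.inRange(h,(24,200,90),(34,255,255)),r=cv2.inRange(h,(0,190,60),(5,255,255))|cv2.inRange(h,(174,190,60),(180,255,255)),b=cv2.inRange(h,(100,150,50),(125,255,255))).items():
        k,l,st,ce=cv2.connectedComponentsWithStats(m)
        for i in range(1,k):
            P=plane(c,ce[i],z)[0]
            if st[i,4]>60 and box[0]<P[0]<box[1] and box[2]<P[1]<box[3]:
                y,x=np.where(l==i);Q=plane(c,np.c_[x,y],z)[:,:2];(cx,cy),r=cv2.minEnclosingCircle(Q.astype('float32'));out.setdefault(t,[]).append((int(st[i,4]),round(cx,4),round(cy,4),round(r,4),'cen',P[:2].round(4).tolist()))
    return out
E
python3 - <<'E'
from h import *
for n in('wrist','side','scene'): print(n,blobs(cam(n),.0385,(.42,.62,-.45,-.15)))
to([.5,-.3,.1])
E
```

```text
time: 41.3
ee_pos: [0.4022, -0.3079, 0.1392]
tcp_rot: [180.0, -0.0, 177.0]
wrist_force: [0.6, -0.5, 0.3]
opening: 0.0767
grasp_force: 0.0
wrist {'y': [(2015, 0.5248, -0.2815, 0.0293, 'cen', [0.5266, -0.2813])], 'r': [(268, 0.4948, -0.3472, 0.0241, 'cen', [0.4843, -0.3447]), (2535, 0.5207, -0.3532, 0.0298, 'cen', [0.52, -0.353])]}
side {'y': [(169, 0.529, -0.2785, 0.0272, 'cen', [0.5304, -0.2783])], 'r': [(179, 0.5242, -0.3515, 0.0285, 'cen', [0.5241, -0.3507])]}
scene {'r': [(161, 0.5227, -0.3559, 0.0289, 'cen', [0.5234, -0.3552])]}
t 41.5 tcp [ 0.403  -0.3085  0.1396] rpy [-1.80e+02  1.00e-01  1.77e+02] q [-37.  -2.  -4.  88.   0. -34.] f [-0.1  0.4 -0.9] op 0.0851 gf 0.0
 turn(rotvec,tool) [-0.   0.1 -0. ] shift in final axes [-0.0965  0.0135  0.0396] in present axes [-0.0964  0.0135  0.0398]
```

```bash
python3 -m handwheel '[{"tx":0,"ty":0,"tz":0,"ax":0,"ay":0,"az":10,"jaw":1},{"tx":0,"ty":0,"tz":0,"ax":0,"ay":0,"az":10,"jaw":1},{"tx":0,"ty":0,"tz":0,"ax":0,"ay":0,"az":10,"jaw":1},{"tx":0,"ty":0,"tz":0,"ax":0,"ay":0,"az":10,"jaw":1},{"tx":0,"ty":0,"tz":0,"ax":0,"ay":0,"az":10,"jaw":1},{"tx":0,"ty":0,"tz":0,"ax":0,"ay":0,"az":10,"jaw":1},{"tx":0,"ty":0,"tz":0,"ax":0,"ay":0,"az":10,"jaw":1},{"tx":0,"ty":0,"tz":0,"ax":0,"ay":0,"az":10,"jaw":1},{"tx":0,"ty":0,"tz":0,"ax":0,"ay":0,"az":10,"jaw":1},{"tx":0,"ty":0,"tz":0,"ax":0,"ay":0,"az":0,"jaw":1}]' 40
python3 - <<'E'
from h import *
to([.5255,-.281,-.025],87)
E
```

```text
time: 42.7
ee_pos: [0.4019, -0.3077, 0.137]
tcp_rot: [-179.9, -0.1, 87.1]
wrist_force: [0.0, -1.3, 0.9]
opening: 0.0855
grasp_force: 0.0
t 42.7 tcp [ 0.4019 -0.3077  0.137 ] rpy [-1.799e+02 -1.000e-01  8.710e+01] q [-37.  -2.  -4.  88.   0.  55.] f [ 0.  -1.3  0.9] op 0.0855 gf 0.0
 turn(rotvec,tool) [-0.1 -0.1  0.1] shift in final axes [0.0331 0.122  0.162 ] in present axes [0.0327 0.1223 0.1619]
```

```bash
python3 -m handwheel '[{"tx":0.0047,"ty":0.0175,"tz":0,"ax":0,"ay":0,"az":0,"jaw":1},{"tx":0.0047,"ty":0.0175,"tz":0,"ax":0,"ay":0,"az":0,"jaw":1},{"tx":0.0047,"ty":0.0175,"tz":0.01,"ax":0,"ay":0,"az":0,"jaw":1},{"tx":0.0047,"ty":0.0175,"tz":0.01,"ax":0,"ay":0,"az":0,"jaw":1},{"tx":0.0047,"ty":0.0175,"tz":0.01,"ax":0,"ay":0,"az":0,"jaw":1},{"tx":0.0047,"ty":0.0175,"tz":0.01,"ax":0,"ay":0,"az":0,"jaw":1},{"tx":0.0047,"ty":0.0172,"tz":0.01,"ax":0,"ay":0,"az":0,"jaw":1},{"tx":0,"ty":0,"tz":0.01,"ax":0,"ay":0,"az":0,"jaw":1},{"tx":0,"ty":0,"tz":0,"ax":0,"ay":0,"az":0,"jaw":1},{"tx":0,"ty":0,"tz":0,"ax":0,"ay":0,"az":0,"jaw":1}]' 40
python3 - <<'E'
from h import *
print(blobs(cam('wrist'),.0385,(.42,.62,-.45,-.15)))
to([.5255,-.281,-.025],87)
E
```

```text
time: 43.95
ee_pos: [0.5256, -0.2816, 0.0785]
tcp_rot: [-180.0, -0.0, 87.0]
wrist_force: [-0.3, -0.3, 0.4]
opening: 0.0856
grasp_force: 0.0
{'y': [(2066, 0.5275, -0.2743, 0.0284, 'cen', [0.5313, -0.2665])], 'r': [(365, 0.5224, -0.3291, 0.0244, 'cen', [0.5229, -0.3174]), (4376, 0.5212, -0.3532, 0.0298, 'cen', [0.521, -0.3521])]}
t 44.0 tcp [ 0.5258 -0.2817  0.0787] rpy [180.  -0.  87.] q [-28.  11.   3.  82.   0.  65.] f [-0.4 -0.1 -0.6] op 0.0855 gf 0.0
 turn(rotvec,tool) [ 0. -0. -0.] shift in final axes [ 0.0007 -0.0003  0.1037] in present axes [ 0.0007 -0.0004  0.1037]
```

```bash
python3 -m handwheel '[{"tx":0,"ty":0,"tz":0.015,"ax":0,"ay":0,"az":0,"jaw":1},{"tx":0,"ty":0,"tz":0.015,"ax":0,"ay":0,"az":0,"jaw":1},{"tx":0,"ty":0,"tz":0.015,"ax":0,"ay":0,"az":0,"jaw":1},{"tx":0,"ty":0,"tz":0.015,"ax":0,"ay":0,"az":0,"jaw":1},{"tx":0,"ty":0,"tz":0.013,"ax":0,"ay":0,"az":0,"jaw":1},{"tx":0,"ty":0,"tz":0.01,"ax":0,"ay":0,"az":0,"jaw":1},{"tx":0,"ty":0,"tz":0.008,"ax":0,"ay":0,"az":0,"jaw":1},{"tx":0,"ty":0,"tz":0.006,"ax":0,"ay":0,"az":0,"jaw":1},{"tx":0,"ty":0,"tz":0.003,"ax":0,"ay":0,"az":0,"jaw":1},{"tx":0,"ty":0,"tz":0,"ax":0,"ay":0,"az":0,"jaw":1}]' 40
python3 -m handwheel '[{"tx":0,"ty":0,"tz":0.003,"ax":0,"ay":0,"az":0,"jaw":1},{"tx":0,"ty":0,"tz":0,"ax":0,"ay":0,"az":0,"jaw":0.6},{"tx":0,"ty":0,"tz":0,"ax":0,"ay":0,"az":0,"jaw":0.3},{"tx":0,"ty":0,"tz":0,"ax":0,"ay":0,"az":0,"jaw":-1},{"tx":0,"ty":0,"tz":0,"ax":0,"ay":0,"az":0,"jaw":-1},{"tx":0,"ty":0,"tz":0,"ax":0,"ay":0,"az":0,"jaw":-1},{"tx":0,"ty":0,"tz":0,"ax":0,"ay":0,"az":0,"jaw":-1},{"tx":0,"ty":0,"tz":0,"ax":0,"ay":0,"az":0,"jaw":-1},{"tx":0,"ty":0,"tz":0,"ax":0,"ay":0,"az":0,"jaw":-1},{"tx":0,"ty":0,"tz":0,"ax":0,"ay":0,"az":0,"jaw":-1}]' 30
```

```text
time: 45.25
ee_pos: [0.5259, -0.2813, -0.0219]
tcp_rot: [-180.0, -0.0, 87.0]
wrist_force: [-0.4, 0.2, -0.5]
opening: 0.0856
grasp_force: 0.0
time: 46.5
ee_pos: [0.526, -0.2814, -0.0248]
tcp_rot: [-180.0, -0.0, 87.0]
wrist_force: [0.0, -0.7, 4.0]
opening: 0.059
grasp_force: 32.8
```

```bash
python3 -m handwheel '[{"tx":0,"ty":0,"tz":-0.012,"ax":0,"ay":0,"az":0,"jaw":-1},{"tx":0,"ty":0,"tz":-0.014,"ax":0,"ay":0,"az":-10.3,"jaw":-1},{"tx":0,"ty":0,"tz":-0.014,"ax":0,"ay":0,"az":-10.3,"jaw":-1},{"tx":0,"ty":0,"tz":-0.014,"ax":0,"ay":0,"az":-10.3,"jaw":-1},{"tx":0,"ty":0,"tz":-0.014,"ax":0,"ay":0,"az":-10.3,"jaw":-1},{"tx":0,"ty":0,"tz":-0.014,"ax":0,"ay":0,"az":-10.3,"jaw":-1},{"tx":0,"ty":0,"tz":-0.014,"ax":0,"ay":0,"az":-10.3,"jaw":-1},{"tx":0,"ty":0,"tz":-0.014,"ax":0,"ay":0,"az":-10.3,"jaw":-1},{"tx":0,"ty":0,"tz":-0.01,"ax":0,"ay":0,"az":-10.3,"jaw":-1},{"tx":0,"ty":0,"tz":0,"ax":0,"ay":0,"az":-10.3,"jaw":-1}]' 30
python3 - <<'E'
from h import *
to([.395,.336,-.025],180)
E
```

```text
time: 47.75
ee_pos: [0.5262, -0.2816, 0.0964]
tcp_rot: [180.0, 0.0, -179.9]
wrist_force: [-0.2, 0.0, -0.1]
opening: 0.0589
grasp_force: 32.5
t 47.8 tcp [ 0.5262 -0.2816  0.0964] rpy [ 180.     0.  -179.9] q [-28.  11.   4.  84.   0. -28.] f [-0.2  0.  -0.1] op 0.0589 gf 32.5
 turn(rotvec,tool) [0.  0.  0.1] shift in final axes [0.1312 0.6176 0.1214] in present axes [0.1306 0.6177 0.1215]
```

```bash
python3 -m handwheel '[{"tx":0.003,"ty":0.015,"tz":0,"ax":0,"ay":0,"az":0,"jaw":-1},{"tx":0.006,"ty":0.03,"tz":0,"ax":0,"ay":0,"az":0,"jaw":-1},{"tx":0.008,"ty":0.038,"tz":0,"ax":0,"ay":0,"az":0,"jaw":-1},{"tx":0.008,"ty":0.038,"tz":0,"ax":0,"ay":0,"az":0,"jaw":-1},{"tx":0.008,"ty":0.038,"tz":0,"ax":0,"ay":0,"az":0,"jaw":-1},{"tx":0.008,"ty":0.038,"tz":0,"ax":0,"ay":0,"az":0,"jaw":-1},{"tx":0.008,"ty":0.038,"tz":0,"ax":0,"ay":0,"az":0,"jaw":-1},{"tx":0.008,"ty":0.038,"tz":0,"ax":0,"ay":0,"az":0,"jaw":-1},{"tx":0.008,"ty":0.038,"tz":0,"ax":0,"ay":0,"az":0,"jaw":-1},{"tx":0.008,"ty":0.038,"tz":0,"ax":0,"ay":0,"az":0,"jaw":-1}]' 30
python3 -m handwheel '[{"tx":0.008,"ty":0.038,"tz":0,"ax":0,"ay":0,"az":0,"jaw":-1},{"tx":0.008,"ty":0.038,"tz":0,"ax":0,"ay":0,"az":0,"jaw":-1},{"tx":0.008,"ty":0.038,"tz":0,"ax":0,"ay":0,"az":0,"jaw":-1},{"tx":0.008,"ty":0.038,"tz":0,"ax":0,"ay":0,"az":0,"jaw":-1},{"tx":0.008,"ty":0.038,"tz":0,"ax":0,"ay":0,"az":0,"jaw":-1},{"tx":0.008,"ty":0.038,"tz":0,"ax":0,"ay":0,"az":0,"jaw":-1},{"tx":0.006,"ty":0.028,"tz":0,"ax":0,"ay":0,"az":0,"jaw":-1},{"tx":0.003,"ty":0.014,"tz":0,"ax":0,"ay":0,"az":0,"jaw":-1},{"tx":0,"ty":0,"tz":0,"ax":0,"ay":0,"az":0,"jaw":-1},{"tx":0,"ty":0,"tz":0,"ax":0,"ay":0,"az":0,"jaw":-1}]' 30
python3 - <<'E'
from h import *
to([.395,.336,-.025],180)
import pickle
w=cam('wrist')
h=cv2.cvtColor(w['im'],cv2.COLOR_BGR2HSV)
print('tray edges; hsv along world lines at z=.024')
for tag,pts in(('x',[(x,.29) for x in np.arange(.31,.45,.005)]),('y',[(.34+.02,y) for y in np.arange(.24,.43,.006)])):
    for p in pts:
        u,v=np.int32(proj(w,[*p,.024])[0]); 
        if 0<=u<512 and 0<=v<384: print(tag,np.round(p,3).tolist(),h[v,u].tolist(),end='; ')
    print()
d=pickle.load(open('d0.pkl','rb'))['scene'];g=cv2.cvtColor(d['im'],cv2.COLOR_BGR2HSV);m=cv2.inRange(g,(15,60,130),(30,170,255));
q=np.zeros_like(m);q[205:320,310:425]=255;m&=q;y,x=np.where(m);print(cv2.minAreaRect(plane(d,np.c_[x,y],.01)[:,:2].astype('float32')),len(x))
E
```

```text
time: 49.0
ee_pos: [0.4534, 0.0696, 0.0954]
tcp_rot: [179.9, -0.0, 179.4]
wrist_force: [0.7, -0.1, -1.5]
opening: 0.0592
grasp_force: 32.6
time: 50.25
ee_pos: [0.399, 0.3374, 0.0957]
tcp_rot: [180.0, -0.0, 179.6]
wrist_force: [-0.2, -0.1, -1.2]
opening: 0.0587
grasp_force: 32.6
t 50.2 tcp [0.399  0.3374 0.0957] rpy [180.   -0.  179.6] q [40.  0. -7. 83.  0. 41.] f [-0.2 -0.1 -1.2] op 0.0587 gf 32.6
 turn(rotvec,tool) [ 0.  -0.  -0.4] shift in final axes [ 0.004  -0.0014  0.1207] in present axes [ 0.0039 -0.0015  0.1207]
tray edges; hsv along world lines at z=.024
x [0.31, 0.29] [12, 177, 137]; x [0.315, 0.29] [13, 160, 139]; x [0.32, 0.29] [13, 183, 121]; x [0.325, 0.29] [12, 158, 124]; x [0.33, 0.29] [13, 159, 133]; x [0.335, 0.29] [12, 168, 132]; x [0.34, 0.29] [12, 165, 127]; x [0.345, 0.29] [16, 124, 160]; x [0.35, 0.29] [16, 118, 121]; x [0.355, 0.29] [16, 120, 159]; x [0.36, 0.29] [14, 124, 154]; x [0.365, 0.29] [16, 126, 156]; x [0.37, 0.29] [15, 130, 153]; x [0.375, 0.29] [16, 131, 154]; x [0.38, 0.29] [15, 132, 118]; x [0.385, 0.29] [16, 126, 119]; x [0.39, 0.29] [15, 121, 1
[... 800 characters left out ...]
8] [15, 120, 174]; y [0.36, 0.324] [16, 125, 189]; y [0.36, 0.33] [15, 125, 180]; y [0.36, 0.336] [16, 122, 184]; y [0.36, 0.342] [16, 129, 172]; y [0.36, 0.348] [15, 125, 186]; y [0.36, 0.354] [16, 124, 166]; y [0.36, 0.36] [24, 100, 239]; y [0.36, 0.366] [23, 98, 243]; y [0.36, 0.372] [16, 125, 149]; y [0.36, 0.378] [21, 108, 240]; y [0.36, 0.384] [22, 109, 238]; y [0.36, 0.39] [24, 100, 238]; y [0.36, 0.396] [23, 102, 246]; y [0.36, 0.402] [17, 116, 79]; y [0.36, 0.408] [14, 135, 213]; y [0.36, 0.414] [12, 164, 211]; y [0.36, 0.42] [12, 161, 211]; y [0.36, 0.426] [13, 160, 212]; 
((0.519982099533081, 0.3304419219493866), (0.3736744821071625, 0.15422123670578003), 0.49846288561820984) 4111
```

```bash
python3 -m handwheel '[{"tx":0.004,"ty":0,"tz":0.005,"ax":0,"ay":0,"az":0,"jaw":-1},{"tx":0.004,"ty":-0.001,"tz":0.012,"ax":0,"ay":0,"az":0,"jaw":-1},{"tx":0,"ty":0,"tz":0.018,"ax":0,"ay":0,"az":0,"jaw":-1},{"tx":0,"ty":0,"tz":0.02,"ax":0,"ay":0,"az":0,"jaw":-1},{"tx":0,"ty":0,"tz":0.02,"ax":0,"ay":0,"az":0,"jaw":-1},{"tx":0,"ty":0,"tz":0.018,"ax":0,"ay":0,"az":0,"jaw":-1},{"tx":0,"ty":0,"tz":0.013,"ax":0,"ay":0,"az":0,"jaw":-1},{"tx":0,"ty":0,"tz":0.008,"ax":0,"ay":0,"az":0,"jaw":-1},{"tx":0,"ty":0,"tz":0.004,"ax":0,"ay":0,"az":0,"jaw":-1},{"tx":0,"ty":0,"tz":0.002,"ax":0,"ay":0,"az":0,"jaw":-1}]' 30
python3 -m handwheel '[{"tx":0,"ty":0,"tz":0.001,"ax":0,"ay":0,"az":0,"jaw":-1},{"tx":0,"ty":0,"tz":0,"ax":0,"ay":0,"az":0,"jaw":-1},{"tx":0,"ty":0,"tz":0,"ax":0,"ay":0,"az":0,"jaw":0.5},{"tx":0,"ty":0,"tz":0,"ax":0,"ay":0,"az":0,"jaw":0.7},{"tx":0,"ty":0,"tz":0,"ax":0,"ay":0,"az":0,"jaw":0.8},{"tx":0,"ty":0,"tz":-0.01,"ax":0,"ay":0,"az":0,"jaw":0.8},{"tx":0,"ty":0,"tz":-0.025,"ax":0,"ay":0,"az":0,"jaw":0.8},{"tx":0,"ty":0,"tz":-0.03,"ax":0,"ay":0,"az":0,"jaw":0.8},{"tx":0,"ty":0,"tz":-0.03,"ax":0,"ay":0,"az":0,"jaw":0.8},{"tx":0,"ty":0,"tz":-0.03,"ax":0,"ay":0,"az":0,"jaw":0.8}]' 30
python3 - <<'E'
from h import *
to([.522,-.353,.1],87)
for n in('scene','wrist','side'):
  c=cam(n);print(blobs(c,.037,(.3,.65,.2,.45)));
  if n!='wrist': print(n,blobs(c,.0385,(.42,.62,-.45,-.15)))
E
```

```text
time: 51.55
ee_pos: [0.3911, 0.3376, -0.0242]
tcp_rot: [179.9, -0.0, 179.7]
wrist_force: [-0.5, 0.0, -0.9]
opening: 0.0589
grasp_force: 32.6
time: 52.8
ee_pos: [0.391, 0.3373, 0.1015]
tcp_rot: [179.9, 0.0, 179.7]
wrist_force: [0.2, 0.4, -0.8]
opening: 0.0768
grasp_force: 0.0
t 52.8 tcp [0.391  0.3373 0.1015] rpy [179.9   0.  179.7] q [41. -1. -7. 84.  0. 41.] f [ 0.2  0.4 -0.8] op 0.0768 gf 0.0
 turn(rotvec,tool) [ 0.1 -0.1 92.7] shift in final axes [-0.6825  0.167   0.0015] in present axes [-1.344e-01 -6.897e-01  5.000e-04]
{}
scene {'r': [(163, 0.5227, -0.356, 0.029, 'cen', [0.523, -0.3553])]}
{'y': [(1506, 0.3987, 0.3397, 0.0278, 'cen', [0.4046, 0.3416])]}
{'y': [(204, 0.405, 0.3348, 0.0189, 'cen', [0.4064, 0.3369])]}
side {'r': [(184, 0.5242, -0.3515, 0.0285, 'cen', [0.5241, -0.3511])]}
```

```bash
python3 -m handwheel '[{"tx":-0.004,"ty":-0.02,"tz":0,"ax":0,"ay":0,"az":0,"jaw":1},{"tx":-0.0074,"ty":-0.038,"tz":0,"ax":0,"ay":0,"az":0,"jaw":1},{"tx":-0.009,"ty":-0.045,"tz":0,"ax":0,"ay":0,"az":0,"jaw":1},{"tx":-0.009,"ty":-0.045,"tz":0,"ax":0,"ay":0,"az":0,"jaw":1},{"tx":-0.009,"ty":-0.045,"tz":0,"ax":0,"ay":0,"az":0,"jaw":1},{"tx":-0.009,"ty":-0.045,"tz":0,"ax":0,"ay":0,"az":0,"jaw":1},{"tx":-0.009,"ty":-0.045,"tz":0,"ax":0,"ay":0,"az":0,"jaw":1},{"tx":-0.009,"ty":-0.045,"tz":0,"ax":0,"ay":0,"az":0,"jaw":1},{"tx":-0.009,"ty":-0.045,"tz":0,"ax":0,"ay":0,"az":0,"jaw":1},{"tx":-0.009,"ty":-0.045,"tz":0,"ax":0,"ay":0,"az":0,"jaw":1}]' 30
python3 -m handwheel '[{"tx":-0.009,"ty":-0.045,"tz":0,"ax":0,"ay":0,"az":0,"jaw":1},{"tx":-0.009,"ty":-0.045,"tz":0,"ax":0,"ay":0,"az":0,"jaw":1},{"tx":-0.009,"ty":-0.045,"tz":0,"ax":0,"ay":0,"az":0,"jaw":1},{"tx":-0.009,"ty":-0.045,"tz":0,"ax":0,"ay":0,"az":0,"jaw":1},{"tx":-0.009,"ty":-0.045,"tz":0,"ax":0,"ay":0,"az":0,"jaw":1},{"tx":-0.006,"ty":-0.03,"tz":0,"ax":0,"ay":0,"az":0,"jaw":1},{"tx":-0.003,"ty":-0.017,"tz":0,"ax":0,"ay":0,"az":0,"jaw":1},{"tx":0,"ty":0,"tz":0,"ax":0,"ay":0,"az":0,"jaw":1},{"tx":0,"ty":0,"tz":0,"ax":0,"ay":0,"az":10.3,"jaw":1},{"tx":0,"ty":0,"tz":0,"ax":0,"ay":0,"az":10.3,"jaw":1}]' 30
python3 -m handwheel '[{"tx":0,"ty":0,"tz":0,"ax":0,"ay":0,"az":10.3,"jaw":1},{"tx":0,"ty":0,"tz":0,"ax":0,"ay":0,"az":10.3,"jaw":1},{"tx":0,"ty":0,"tz":0,"ax":0,"ay":0,"az":10.3,"jaw":1},{"tx":0,"ty":0,"tz":0,"ax":0,"ay":0,"az":10.3,"jaw":1},{"tx":0,"ty":0,"tz":0,"ax":0,"ay":0,"az":10.3,"jaw":1},{"tx":0,"ty":0,"tz":0,"ax":0,"ay":0,"az":10.3,"jaw":1},{"tx":0,"ty":0,"tz":0,"ax":0,"ay":0,"az":10.3,"jaw":1},{"tx":0,"ty":0,"tz":0,"ax":0,"ay":0,"az":0,"jaw":1},{"tx":0,"ty":0,"tz":0,"ax":0,"ay":0,"az":0,"jaw":1},{"tx":0,"ty":0,"tz":0,"ax":0,"ay":0,"az":0,"jaw":1}]' 30
python3 - <<'E'
from h import *
to([.522,-.353,-.025],87)
print(blobs(cam('wrist'),.0385,(.42,.62,-.45,-.15)),blobs(cam('side'),.037,(.3,.65,.2,.45)),blobs(cam('scene'),.037,(.3,.65,.2,.45)))
E
```

```text
time: 54.2
ee_pos: [0.4712, -0.0834, 0.0983]
tcp_rot: [179.9, -0.1, 179.7]
wrist_force: [0.7, 0.6, 0.0]
opening: 0.0853
grasp_force: 0.0
time: 55.45
ee_pos: [0.5247, -0.3521, 0.0991]
tcp_rot: [179.9, -0.1, 158.8]
wrist_force: [0.2, -0.2, -0.3]
opening: 0.0852
grasp_force: 0.0
time: 56.7
ee_pos: [0.525, -0.3531, 0.0991]
tcp_rot: [-180.0, -0.0, 87.2]
wrist_force: [-0.1, -0.7, -1.3]
opening: 0.0853
grasp_force: 0.0
t 56.7 tcp [ 0.525  -0.3531  0.0991] rpy [-180.    -0.    87.2] q [-34.  16.  11.  85.   0.  59.] f [-0.1 -0.7 -1.3] op 0.0853 gf 0.0
 turn(rotvec,tool) [-0.  -0.   0.2] shift in final axes [-1.000e-04 -3.000e-03  1.241e-01] in present axes [-1.000e-04 -2.900e-03  1.241e-01]
{'r': [(4815, 0.5209, -0.3531, 0.0297, 'cen', [0.5211, -0.3521])]} {'y': [(531, 0.3914, 0.3374, 0.0285, 'cen', [0.3921, 0.3315])]} {'y': [(298, 0.3919, 0.3344, 0.0304, 'cen', [0.3917, 0.3345])]}
```

Yellow is in the tray at (0.392, 0.334). Next I pick the red tin.

```bash
python3 -m handwheel '[{"tx":0,"ty":-0.0035,"tz":0.015,"ax":0,"ay":0,"az":0,"jaw":1},{"tx":0,"ty":0,"tz":0.018,"ax":0,"ay":0,"az":0,"jaw":1},{"tx":0,"ty":0,"tz":0.018,"ax":0,"ay":0,"az":0,"jaw":1},{"tx":0,"ty":0,"tz":0.018,"ax":0,"ay":0,"az":0,"jaw":1},{"tx":0,"ty":0,"tz":0.018,"ax":0,"ay":0,"az":0,"jaw":1},{"tx":0,"ty":0,"tz":0.014,"ax":0,"ay":0,"az":0,"jaw":1},{"tx":0,"ty":0,"tz":0.01,"ax":0,"ay":0,"az":0,"jaw":1},{"tx":0,"ty":0,"tz":0.007,"ax":0,"ay":0,"az":0,"jaw":1},{"tx":0,"ty":0,"tz":0.004,"ax":0,"ay":0,"az":0,"jaw":1},{"tx":0,"ty":0,"tz":0.002,"ax":0,"ay":0,"az":0,"jaw":1}]' 30
python3 -m handwheel '[{"tx":0,"ty":0,"tz":0,"ax":0,"ay":0,"az":0,"jaw":1},{"tx":0,"ty":0,"tz":0,"ax":0,"ay":0,"az":0,"jaw":0.6},{"tx":0,"ty":0,"tz":0,"ax":0,"ay":0,"az":0,"jaw":0.3},{"tx":0,"ty":0,"tz":0,"ax":0,"ay":0,"az":0,"jaw":-1},{"tx":0,"ty":0,"tz":0,"ax":0,"ay":0,"az":0,"jaw":-1},{"tx":0,"ty":0,"tz":0,"ax":0,"ay":0,"az":0,"jaw":-1},{"tx":0,"ty":0,"tz":0,"ax":0,"ay":0,"az":0,"jaw":-1},{"tx":0,"ty":0,"tz":0,"ax":0,"ay":0,"az":0,"jaw":-1},{"tx":0,"ty":0,"tz":0,"ax":0,"ay":0,"az":0,"jaw":-1},{"tx":0,"ty":0,"tz":-0.005,"ax":0,"ay":0,"az":0,"jaw":-1}]' 30
python3 -m handwheel '[{"tx":0,"ty":0,"tz":-0.012,"ax":0,"ay":0,"az":0,"jaw":-1},{"tx":0,"ty":0,"tz":-0.014,"ax":0,"ay":0,"az":-10.3,"jaw":-1},{"tx":0,"ty":0,"tz":-0.014,"ax":0,"ay":0,"az":-10.3,"jaw":-1},{"tx":0,"ty":0,"tz":-0.014,"ax":0,"ay":0,"az":-10.3,"jaw":-1},{"tx":0,"ty":0,"tz":-0.014,"ax":0,"ay":0,"az":-10.3,"jaw":-1},{"tx":0,"ty":0,"tz":-0.014,"ax":0,"ay":0,"az":-10.3,"jaw":-1},{"tx":0,"ty":0,"tz":-0.014,"ax":0,"ay":0,"az":-10.3,"jaw":-1},{"tx":0,"ty":0,"tz":-0.014,"ax":0,"ay":0,"az":-10.3,"jaw":-1},{"tx":0,"ty":0,"tz":-0.006,"ax":0,"ay":0,"az":-10.3,"jaw":-1},{"tx":0,"ty":0,"tz":0,"ax":0,"ay":0,"az":-10.3,"jaw":-1}]' 30
python3 - <<'E'
from h import *
to([.4685,.336,-.025],180)
E
```

```text
time: 58.1
ee_pos: [0.5216, -0.3532, -0.0249]
tcp_rot: [-180.0, -0.0, 87.0]
wrist_force: [-0.0, 0.4, 0.4]
opening: 0.0856
grasp_force: 0.0
time: 59.35
ee_pos: [0.521, -0.3528, -0.0206]
tcp_rot: [-179.9, -0.1, 87.0]
wrist_force: [0.9, 0.3, -1.4]
opening: 0.0589
grasp_force: 32.4
time: 60.6
ee_pos: [0.5218, -0.3534, 0.0974]
tcp_rot: [180.0, 0.0, -179.9]
wrist_force: [-0.1, 0.1, -1.0]
opening: 0.0586
grasp_force: 32.3
t 60.6 tcp [ 0.5218 -0.3534  0.0974] rpy [ 180.     0.  -179.9] q [-34.  15.  10.  85.   0. -34.] f [-0.1  0.1 -1. ] op 0.0586 gf 32.3
 turn(rotvec,tool) [0.  0.  0.1] shift in final axes [0.0533 0.6894 0.1224] in present axes [0.0526 0.6894 0.1224]
```

```bash
python3 -m handwheel '[{"tx":0.002,"ty":0.02,"tz":0,"ax":0,"ay":0,"az":0,"jaw":-1},{"tx":0.003,"ty":0.035,"tz":0,"ax":0,"ay":0,"az":0,"jaw":-1},{"tx":0.003,"ty":0.043,"tz":0,"ax":0,"ay":0,"az":0,"jaw":-1},{"tx":0.003,"ty":0.043,"tz":0,"ax":0,"ay":0,"az":0,"jaw":-1},{"tx":0.003,"ty":0.043,"tz":0,"ax":0,"ay":0,"az":0,"jaw":-1},{"tx":0.003,"ty":0.043,"tz":0,"ax":0,"ay":0,"az":0,"jaw":-1},{"tx":0.003,"ty":0.043,"tz":0,"ax":0,"ay":0,"az":0,"jaw":-1},{"tx":0.003,"ty":0.043,"tz":0,"ax":0,"ay":0,"az":0,"jaw":-1},{"tx":0.003,"ty":0.043,"tz":0,"ax":0,"ay":0,"az":0,"jaw":-1},{"tx":0.003,"ty":0.043,"tz":0,"ax":0,"ay":0,"az":0,"jaw":-1}]' 30
python3 -m handwheel '[{"tx":0.004,"ty":0.043,"tz":0,"ax":0,"ay":0,"az":0,"jaw":-1},{"tx":0.004,"ty":0.043,"tz":0,"ax":0,"ay":0,"az":0,"jaw":-1},{"tx":0.004,"ty":0.043,"tz":0,"ax":0,"ay":0,"az":0,"jaw":-1},{"tx":0.004,"ty":0.043,"tz":0,"ax":0,"ay":0,"az":0,"jaw":-1},{"tx":0.004,"ty":0.043,"tz":0,"ax":0,"ay":0,"az":0,"jaw":-1},{"tx":0.003,"ty":0.04,"tz":0,"ax":0,"ay":0,"az":0,"jaw":-1},{"tx":0.001,"ty":0.025,"tz":0,"ax":0,"ay":0,"az":0,"jaw":-1},{"tx":0,"ty":0.01,"tz":0,"ax":0,"ay":0,"az":0,"jaw":-1},{"tx":0,"ty":0,"tz":0,"ax":0,"ay":0,"az":0,"jaw":-1},{"tx":0,"ty":0,"tz":0,"ax":0,"ay":0,"az":0,"jaw":-1}]' 30
python3 - <<'E'
from h import *
to([.4685,.336,-.025],180)
E
```

```text
time: 61.85
ee_pos: [0.4934, 0.048, 0.0967]
tcp_rot: [179.9, -0.0, 179.5]
wrist_force: [-0.6, 0.1, -1.0]
opening: 0.0586
grasp_force: 32.5
time: 63.1
ee_pos: [0.4718, 0.3352, 0.0967]
tcp_rot: [180.0, -0.0, 179.6]
wrist_force: [0.3, -0.1, -0.8]
opening: 0.0589
grasp_force: 32.5
t 63.1 tcp [0.4718 0.3352 0.0967] rpy [180.   -0.  179.6] q [35.  8.  2. 84.  0. 36.] f [ 0.3 -0.1 -0.8] op 0.0589 gf 32.5
 turn(rotvec,tool) [ 0.  -0.  -0.4] shift in final axes [0.0033 0.0008 0.1217] in present axes [0.0033 0.0007 0.1217]
```

```bash
python3 -m handwheel '[{"tx":0.003,"ty":0.0007,"tz":0.005,"ax":0,"ay":0,"az":0,"jaw":-1},{"tx":0,"ty":0,"tz":0.012,"ax":0,"ay":0,"az":0,"jaw":-1},{"tx":0,"ty":0,"tz":0.018,"ax":0,"ay":0,"az":0,"jaw":-1},{"tx":0,"ty":0,"tz":0.02,"ax":0,"ay":0,"az":0,"jaw":-1},{"tx":0,"ty":0,"tz":0.02,"ax":0,"ay":0,"az":0,"jaw":-1},{"tx":0,"ty":0,"tz":0.018,"ax":0,"ay":0,"az":0,"jaw":-1},{"tx":0,"ty":0,"tz":0.013,"ax":0,"ay":0,"az":0,"jaw":-1},{"tx":0,"ty":0,"tz":0.009,"ax":0,"ay":0,"az":0,"jaw":-1},{"tx":0,"ty":0,"tz":0.004,"ax":0,"ay":0,"az":0,"jaw":-1},{"tx":0,"ty":0,"tz":0.002,"ax":0,"ay":0,"az":0,"jaw":-1}]' 30
python3 -m handwheel '[{"tx":0,"ty":0,"tz":0.001,"ax":0,"ay":0,"az":0,"jaw":-1},{"tx":0,"ty":0,"tz":0,"ax":0,"ay":0,"az":0,"jaw":-1},{"tx":0,"ty":0,"tz":0,"ax":0,"ay":0,"az":0,"jaw":0.5},{"tx":0,"ty":0,"tz":0,"ax":0,"ay":0,"az":0,"jaw":0.7},{"tx":0,"ty":0,"tz":0,"ax":0,"ay":0,"az":0,"jaw":0.8},{"tx":0,"ty":0,"tz":-0.01,"ax":0,"ay":0,"az":0,"jaw":0.8},{"tx":0,"ty":0,"tz":-0.025,"ax":0,"ay":0,"az":0,"jaw":0.8},{"tx":0,"ty":0,"tz":-0.03,"ax":0,"ay":0,"az":0,"jaw":0.8},{"tx":0,"ty":0,"tz":-0.03,"ax":0,"ay":0,"az":0,"jaw":0},{"tx":0,"ty":0,"tz":-0.03,"ax":0,"ay":0,"az":0,"jaw":0}]' 30
python3 - <<'E'
from h import *
to([.402,-.308,.1],177)
E
```

```text
time: 64.35
ee_pos: [0.469, 0.337, -0.0242]
tcp_rot: [179.9, -0.0, 179.7]
wrist_force: [-0.1, 0.7, -0.0]
opening: 0.0591
grasp_force: 32.5
time: 65.6
ee_pos: [0.4689, 0.3368, 0.1014]
tcp_rot: [179.9, 0.0, 179.7]
wrist_force: [0.5, 0.4, -1.3]
opening: 0.0432
grasp_force: 0.0
t 65.6 tcp [0.4689 0.3368 0.1014] rpy [179.9   0.  179.7] q [36.  8.  2. 84.  0. 36.] f [ 0.5  0.4 -1.3] op 0.0432 gf 0.0
 turn(rotvec,tool) [0.1 0.  2.7] shift in final axes [ 0.0331 -0.6474  0.0014] in present axes [ 6.380e-02 -6.451e-01  6.000e-04]
```

Back to the scoop.

```bash
python3 -m handwheel '[{"tx":0.002,"ty":-0.02,"tz":0,"ax":0,"ay":0,"az":0,"jaw":0},{"tx":0.004,"ty":-0.04,"tz":0,"ax":0,"ay":0,"az":0,"jaw":0},{"tx":0.0045,"ty":-0.045,"tz":0,"ax":0,"ay":0,"az":0,"jaw":0},{"tx":0.0045,"ty":-0.045,"tz":0,"ax":0,"ay":0,"az":0,"jaw":0},{"tx":0.0045,"ty":-0.045,"tz":0,"ax":0,"ay":0,"az":0,"jaw":0},{"tx":0.0045,"ty":-0.045,"tz":0,"ax":0,"ay":0,"az":0,"jaw":0},{"tx":0.0045,"ty":-0.045,"tz":0,"ax":0,"ay":0,"az":0,"jaw":0},{"tx":0.0045,"ty":-0.045,"tz":0,"ax":0,"ay":0,"az":0,"jaw":0},{"tx":0.0045,"ty":-0.045,"tz":0,"ax":0,"ay":0,"az":0,"jaw":0},{"tx":0.0045,"ty":-0.045,"tz":0,"ax":0,"ay":0,"az":0,"jaw":0}]' 30
python3 -m handwheel '[{"tx":0.0045,"ty":-0.045,"tz":0,"ax":0,"ay":0,"az":0,"jaw":0},{"tx":0.0045,"ty":-0.045,"tz":0,"ax":0,"ay":0,"az":0,"jaw":0},{"tx":0.0045,"ty":-0.045,"tz":0,"ax":0,"ay":0,"az":0,"jaw":0},{"tx":0.0045,"ty":-0.045,"tz":0,"ax":0,"ay":0,"az":0,"jaw":0},{"tx":0.003,"ty":-0.03,"tz":0,"ax":0,"ay":0,"az":0,"jaw":0},{"tx":0.001,"ty":-0.015,"tz":0,"ax":0,"ay":0,"az":0,"jaw":0},{"tx":0,"ty":0,"tz":0,"ax":0,"ay":0,"az":2.7,"jaw":0},{"tx":0,"ty":0,"tz":0,"ax":0,"ay":0,"az":0,"jaw":0},{"tx":0,"ty":0,"tz":0,"ax":0,"ay":0,"az":0,"jaw":0},{"tx":0,"ty":0,"tz":0,"ax":0,"ay":0,"az":0,"jaw":0}]' 30
python3 - <<'E'
from h import *
w=cam('wrist')
h=cv2.cvtColor(w['im'],cv2.COLOR_BGR2HSV)
m=(((h[...,0]<6)|(h[...,0]>174))&(h[...,1]>180)&(h[...,2]>60)).astype('uint8');n,l,st,ce=cv2.connectedComponentsWithStats(m)
i=1+st[1:,4].argmax();y,x=np.where(l==i);P=plane(w,np.c_[x,y],.055)[:,:2];print(st[i],cv2.minAreaRect(P.astype('float32')),P.min(0),P.max(0))
to([.402,-.308,-.003],177)
c=cam('side');print(blobs(c,.037,(.3,.65,.2,.45)));c2=cam('scene');print(blobs(c2,.037,(.3,.65,.2,.45)))
# blue tin: bluish tint relative to roof
for d in(c,c2):
    im=d['im'].astype(int);t=im[...,0]-im[...,2];cor=[proj(d,rk(x,y,.074))[0] for x,y in((.02,-.13),(.02,.13),(.115,.13),(.115,-.13))]
    q=np.zeros(t.shape,'uint8');cv2.fillPoly(q,[np.int32(cor)],1);m=((t>13)&(q>0)).astype('uint8');m=cv2.morphologyEx(m,cv2.MORPH_OPEN,np.ones((3,3)))
    n,l,st,ce=cv2.connectedComponentsWithStats(m)
    for i in range(1,n):
        p=plane(d,ce[i],.072)[0][:2]-O;a=np.radians(7);print(st[i,4],p@[np.cos(a),np.sin(a)],p@[-np.sin(a),np.cos(a)])
E
```

```text
time: 66.85
ee_pos: [0.4236, -0.0847, 0.0988]
tcp_rot: [180.0, -0.0, 179.7]
wrist_force: [-0.0, 1.1, -0.0]
opening: 0.0425
grasp_force: 0.0
time: 68.1
ee_pos: [0.4018, -0.3076, 0.0992]
tcp_rot: [180.0, -0.0, 177.1]
wrist_force: [-0.2, 0.3, 0.1]
opening: 0.0428
grasp_force: 0.0
[ 233   86   33  178 5495] ((0.3845500946044922, -0.30781087279319763), (0.02110210247337818, 0.12208248674869537), 87.20686340332031) [ 0.32325142 -0.32084116] [ 0.44568296 -0.29491402]
t 68.2 tcp [ 0.4018 -0.3076  0.0991] rpy [180.   -0.  177.1] q [-37.  -2.  -8.  83.   0. -35.] f [ 0.5 -1.   0.6] op 0.0431 gf 0.0
 turn(rotvec,tool) [ 0.  -0.   0.1] shift in final axes [-0.0002 -0.0004  0.1021] in present axes [-0.0003 -0.0004  0.1021]
{'y': [(534, 0.3914, 0.3372, 0.0286, 'cen', [0.392, 0.3313])], 'r': [(656, 0.4678, 0.3376, 0.0291, 'cen', [0.4688, 0.3356])]}
{'y': [(297, 0.3915, 0.3343, 0.0301, 'cen', [0.3915, 0.3344])], 'r': [(287, 0.47, 0.3339, 0.0289, 'cen', [0.4703, 0.3341])]}
459 0.06683443820130286 -0.06324578798810691
282 0.06858820541313954 -0.07669678004572486
```

Red and yellow are in the tray, and blue is unmoved at about y -0.07. I'll regrip the scoop for the second scooping.

```bash
python3 -m handwheel '[{"tx":0,"ty":0,"tz":0.02,"ax":0,"ay":0,"az":0,"jaw":0},{"tx":0,"ty":0,"tz":0.02,"ax":0,"ay":0,"az":0,"jaw":0},{"tx":0,"ty":0,"tz":0.02,"ax":0,"ay":0,"az":0,"jaw":0},{"tx":0,"ty":0,"tz":0.02,"ax":0,"ay":0,"az":0,"jaw":0},{"tx":0,"ty":0,"tz":0.013,"ax":0,"ay":0,"az":0,"jaw":0},{"tx":0,"ty":0,"tz":0.008,"ax":0,"ay":0,"az":0,"jaw":0},{"tx":0,"ty":0,"tz":0,"ax":0,"ay":0,"az":0,"jaw":-1},{"tx":0,"ty":0,"tz":0,"ax":0,"ay":0,"az":0,"jaw":-1},{"tx":0,"ty":0,"tz":0,"ax":0,"ay":0,"az":0,"jaw":-1},{"tx":0,"ty":0,"tz":0,"ax":0,"ay":0,"az":0,"jaw":-1}]' 80
python3 -m handwheel '[{"tx":0,"ty":0,"tz":0,"ax":0,"ay":0,"az":0,"jaw":-1},{"tx":0,"ty":0,"tz":0,"ax":0,"ay":0,"az":0,"jaw":-1},{"tx":0,"ty":0,"tz":-0.01,"ax":0,"ay":0,"az":0,"jaw":-1},{"tx":0,"ty":0,"tz":-0.02,"ax":0,"ay":0,"az":0,"jaw":-1},{"tx":0,"ty":0,"tz":-0.025,"ax":0,"ay":0,"az":0,"jaw":-1},{"tx":0,"ty":0,"tz":-0.025,"ax":0,"ay":0,"az":-2,"jaw":-1},{"tx":0,"ty":0,"tz":-0.025,"ax":0,"ay":0,"az":-2,"jaw":-1},{"tx":0,"ty":0,"tz":0,"ax":0,"ay":0,"az":-2,"jaw":-1},{"tx":0,"ty":0,"tz":0,"ax":0,"ay":0,"az":-2,"jaw":-1},{"tx":0,"ty":0,"tz":0,"ax":0,"ay":0,"az":-2,"jaw":-1}]' 80
python3 -m handwheel '[{"tx":-0.0059,"ty":0.0226,"tz":0,"ax":0,"ay":0,"az":0,"jaw":-1},{"tx":-0.0059,"ty":0.0226,"tz":0,"ax":0,"ay":0,"az":0,"jaw":-1},{"tx":-0.0059,"ty":0.0226,"tz":0,"ax":0,"ay":0,"az":0,"jaw":-1},{"tx":-0.0059,"ty":0.0226,"tz":0,"ax":0,"ay":0,"az":0,"jaw":-1},{"tx":-0.0059,"ty":0.0226,"tz":0,"ax":0,"ay":0,"az":0,"jaw":-1},{"tx":-0.0059,"ty":0.0226,"tz":0,"ax":0,"ay":0,"az":0,"jaw":-1},{"tx":-0.0059,"ty":0.0226,"tz":0,"ax":0,"ay":0,"az":0,"jaw":-1},{"tx":-0.0059,"ty":0.0226,"tz":0,"ax":0,"ay":0,"az":0,"jaw":-1},{"tx":-0.0059,"ty":0.0226,"tz":0,"ax":0,"ay":0,"az":0,"jaw":-1},{"tx":-0.0059,"ty":0.0226,"tz":0,"ax":0,"ay":1,"az":0,"jaw":-1}]'
python3 - <<'E'
from h import *
to(rk(-.195,-.05,.0382),187)
E
```

```text
time: 69.5
ee_pos: [0.4018, -0.3079, -0.0016]
tcp_rot: [180.0, -0.0, 177.0]
wrist_force: [0.2, -0.7, 0.7]
opening: 0.0209
grasp_force: 79.3
time: 70.75
ee_pos: [0.4012, -0.3075, 0.1018]
tcp_rot: [179.9, -0.1, -172.9]
wrist_force: [-0.1, -0.3, -2.7]
opening: 0.0207
grasp_force: 79.2
time: 72.0
ee_pos: [0.4322, -0.0756, 0.1026]
tcp_rot: [179.9, -1.1, -172.9]
wrist_force: [0.1, -0.2, -2.4]
opening: 0.0206
grasp_force: 79.1
t 72.0 tcp [ 0.4322 -0.0756  0.1026] rpy [ 179.9   -1.1 -172.9] q [-10. -10. -16.  86.  -0. -17.] f [ 0.1 -0.2 -2.4] op 0.0206 gf 79.1
 turn(rotvec,tool) [ 0.1 -1.1  0.1] shift in final axes [-0.0003 -0.0008  0.0644] in present axes [-0.0015 -0.0009  0.0643]
```

```bash
python3 -m handwheel '[{"tx":0,"ty":-0.001,"tz":0.01,"ax":0,"ay":0,"az":0,"jaw":-1},{"tx":0,"ty":0,"tz":0.01,"ax":0,"ay":0,"az":0,"jaw":-1},{"tx":0,"ty":0,"tz":0.01,"ax":0,"ay":0,"az":0,"jaw":-1},{"tx":0,"ty":0,"tz":0.01,"ax":0,"ay":0,"az":0,"jaw":-1},{"tx":0,"ty":0,"tz":0.01,"ax":0,"ay":0,"az":0,"jaw":-1},{"tx":0,"ty":0,"tz":0.006,"ax":0,"ay":0,"az":0,"jaw":-1},{"tx":0,"ty":0,"tz":0.004,"ax":0,"ay":0,"az":0,"jaw":-1},{"tx":0,"ty":0,"tz":0.002,"ax":0,"ay":0,"az":0,"jaw":-1},{"tx":0,"ty":0,"tz":0.001,"ax":0,"ay":0,"az":0,"jaw":-1},{"tx":0,"ty":0,"tz":0.001,"ax":0,"ay":0,"az":0,"jaw":-1}]' 80
python3 -m handwheel '[{"tx":-0.006,"ty":0,"tz":0,"ax":0,"ay":0,"az":0,"jaw":-1},{"tx":-0.008,"ty":0,"tz":0,"ax":0,"ay":0,"az":0,"jaw":-1},{"tx":-0.01,"ty":0,"tz":0,"ax":0,"ay":0,"az":0,"jaw":-1},{"tx":-0.01,"ty":0,"tz":0,"ax":0,"ay":0,"az":0,"jaw":-1},{"tx":-0.01,"ty":0,"tz":0,"ax":0,"ay":0,"az":0,"jaw":-1},{"tx":-0.01,"ty":0,"tz":0,"ax":0,"ay":0,"az":0,"jaw":-1},{"tx":-0.008,"ty":0,"tz":0,"ax":0,"ay":0,"az":0,"jaw":-1},{"tx":-0.006,"ty":0,"tz":0,"ax":0,"ay":0,"az":0,"jaw":-1},{"tx":-0.006,"ty":0,"tz":0,"ax":0,"ay":0,"az":0,"jaw":-1},{"tx":-0.006,"ty":0,"tz":0,"ax":0,"ay":0,"az":0,"jaw":-1}]'
python3 -m handwheel '[{"tx":-0.006,"ty":0,"tz":0,"ax":0,"ay":0,"az":0,"jaw":-1},{"tx":-0.006,"ty":0,"tz":0,"ax":0,"ay":0,"az":0,"jaw":-1},{"tx":-0.006,"ty":0,"tz":0,"ax":0,"ay":0,"az":0,"jaw":-1},{"tx":-0.006,"ty":0,"tz":0,"ax":0,"ay":0,"az":0,"jaw":-1},{"tx":-0.006,"ty":0,"tz":0,"ax":0,"ay":0,"az":0,"jaw":-1},{"tx":-0.006,"ty":0,"tz":0,"ax":0,"ay":0,"az":0,"jaw":-1},{"tx":-0.006,"ty":0,"tz":0,"ax":0,"ay":0,"az":0,"jaw":-1},{"tx":-0.006,"ty":0,"tz":0,"ax":0,"ay":0,"az":0,"jaw":-1},{"tx":-0.005,"ty":0,"tz":0,"ax":0,"ay":0,"az":0,"jaw":-1},{"tx":-0.005,"ty":0,"tz":0,"ax":0,"ay":0,"az":0,"jaw":-1}]'
python3 - <<'E'
from h import *
to(rk(-.0255,-.05,.0382),187)
E
```

```text
time: 73.25
ee_pos: [0.4318, -0.0775, 0.0394]
tcp_rot: [180.0, -1.0, -173.0]
wrist_force: [0.1, -0.1, -2.7]
opening: 0.021
grasp_force: 79.2
time: 74.5
ee_pos: [0.5114, -0.0677, 0.038]
tcp_rot: [180.0, -1.0, -173.0]
wrist_force: [1.0, 0.6, -1.0]
opening: 0.0208
grasp_force: 79.3
time: 75.75
ee_pos: [0.569, -0.0606, 0.0369]
tcp_rot: [180.0, -1.0, -173.0]
wrist_force: [-1.8, 0.5, 1.2]
opening: 0.021
grasp_force: 79.7
t 75.8 tcp [ 0.569  -0.0606  0.0369] rpy [ 180.   -1. -173.] q [ -6.   9.  -4.  78.  -0. -13.] f [-1.8  0.5  1.2] op 0.021 gf 79.7
 turn(rotvec,tool) [ 0. -1.  0.] shift in final axes [-0.0322  0.0009 -0.0013] in present axes [-0.0322  0.0009 -0.0019]
```

```bash
python3 -m handwheel '[{"tx":-0.004,"ty":0,"tz":0.0005,"ax":0,"ay":0,"az":0,"jaw":-1},{"tx":-0.004,"ty":0,"tz":0.0005,"ax":0,"ay":0,"az":0,"jaw":-1},{"tx":-0.004,"ty":0,"tz":0,"ax":0,"ay":0,"az":0,"jaw":-1},{"tx":-0.004,"ty":0,"tz":0,"ax":0,"ay":0,"az":0,"jaw":-1},{"tx":-0.003,"ty":0,"tz":0,"ax":0,"ay":0,"az":0,"jaw":-1},{"tx":-0.003,"ty":0,"tz":0,"ax":0,"ay":0,"az":0,"jaw":-1},{"tx":-0.003,"ty":0,"tz":0,"ax":0,"ay":0,"az":0,"jaw":-1},{"tx":-0.003,"ty":0,"tz":0,"ax":0,"ay":0,"az":0,"jaw":-1},{"tx":-0.002,"ty":0,"tz":0,"ax":0,"ay":0,"az":0,"jaw":-1},{"tx":-0.002,"ty":0,"tz":0,"ax":0,"ay":0,"az":0,"jaw":-1}]'
python3 -m handwheel '[{"tx":0,"ty":0,"tz":0,"ax":0,"ay":0,"az":0,"jaw":-1},{"tx":0,"ty":0,"tz":0,"ax":0,"ay":0,"az":0,"jaw":-1},{"tx":0,"ty":0,"tz":0,"ax":0,"ay":0,"az":0,"jaw":-1},{"tx":0.002,"ty":0,"tz":0,"ax":0,"ay":-0.5,"az":0,"jaw":-1},{"tx":0,"ty":0,"tz":0,"ax":0,"ay":-0.5,"az":0,"jaw":-1},{"tx":0,"ty":0,"tz":0,"ax":0,"ay":-0.5,"az":0,"jaw":-1},{"tx":0,"ty":0,"tz":-0.0005,"ax":0,"ay":-0.5,"az":0,"jaw":-1},{"tx":0,"ty":0,"tz":-0.001,"ax":0,"ay":-0.5,"az":0,"jaw":-1},{"tx":0,"ty":0,"tz":-0.001,"ax":0,"ay":-0.5,"az":0,"jaw":-1},{"tx":0,"ty":0,"tz":0,"ax":0,"ay":0,"az":0,"jaw":-1}]'
```

```text
time: 77.0
ee_pos: [0.6001, -0.0566, 0.0354]
tcp_rot: [179.9, -1.1, -173.0]
wrist_force: [-10.5, 0.5, 10.7]
opening: 0.0204
grasp_force: 80.9
time: 78.25
ee_pos: [0.598, -0.057, 0.0377]
tcp_rot: [179.9, 2.0, -173.0]
wrist_force: [-0.5, 0.3, -3.4]
opening: 0.021
grasp_force: 79.0
```

```bash
python3 -m handwheel '[{"tx":0.003,"ty":0,"tz":0,"ax":0,"ay":0,"az":0,"jaw":-1},{"tx":0.004,"ty":0,"tz":-0.0005,"ax":0,"ay":0,"az":0,"jaw":-1},{"tx":0.006,"ty":0,"tz":-0.0005,"ax":0,"ay":0,"az":0,"jaw":-1},{"tx":0.008,"ty":0,"tz":-0.0005,"ax":0,"ay":0,"az":0,"jaw":-1},{"tx":0.008,"ty":0,"tz":-0.0005,"ax":0,"ay":0,"az":0,"jaw":-1},{"tx":0.008,"ty":0,"tz":-0.0005,"ax":0,"ay":0,"az":0,"jaw":-1},{"tx":0.008,"ty":0,"tz":-0.0005,"ax":0,"ay":0,"az":0,"jaw":-1},{"tx":0.008,"ty":0,"tz":-0.0005,"ax":0,"ay":0,"az":0,"jaw":-1},{"tx":0.008,"ty":0,"tz":-0.0005,"ax":0,"ay":0,"az":0,"jaw":-1},{"tx":0.008,"ty":0,"tz":-0.0005,"ax":0,"ay":0,"az":0,"jaw":-1}]'
python3 -m handwheel '[{"tx":0.009,"ty":0,"tz":-0.0005,"ax":0,"ay":0,"az":0,"jaw":-1},{"tx":0.01,"ty":0,"tz":-0.0005,"ax":0,"ay":0,"az":0,"jaw":-1},{"tx":0.01,"ty":0,"tz":-0.0005,"ax":0,"ay":0,"az":0,"jaw":-1},{"tx":0.01,"ty":0,"tz":-0.001,"ax":0,"ay":0,"az":0,"jaw":-1},{"tx":0.01,"ty":0,"tz":-0.001,"ax":0,"ay":0,"az":0,"jaw":-1},{"tx":0.01,"ty":0,"tz":-0.001,"ax":0,"ay":0,"az":0,"jaw":-1},{"tx":0.01,"ty":0,"tz":-0.001,"ax":0,"ay":0,"az":0,"jaw":-1},{"tx":0.01,"ty":0,"tz":-0.001,"ax":0,"ay":0,"az":0,"jaw":-1},{"tx":0.008,"ty":0,"tz":-0.001,"ax":0,"ay":0,"az":0,"jaw":-1},{"tx":0.004,"ty":0,"tz":0,"ax":0,"ay":0,"az":0,"jaw":-1}]'
python3 - <<'E'
from h import *
for n in('side','scene'): print(n,blobs(cam(n),.082,(.4,.62,-.25,.1)))
to([.4022,-.3079,.1],177)
E
```

```text
time: 79.5
ee_pos: [0.5292, -0.0655, 0.0399]
tcp_rot: [179.9, 2.0, -173.0]
wrist_force: [0.2, -0.3, -4.9]
opening: 0.0206
grasp_force: 79.0
time: 80.75
ee_pos: [0.4388, -0.0767, 0.0444]
tcp_rot: [180.0, 2.0, -173.0]
wrist_force: [0.2, -0.7, -3.9]
opening: 0.0207
grasp_force: 79.0
side {'r': [(111, 0.4629, -0.0859, 0.02, 'cen', [0.4635, -0.0843])], 'b': [(280, 0.5639, -0.088, 0.0282, 'cen', [0.5636, -0.0878])]}
scene {'r': [(70, 0.4458, -0.0915, 0.0259, 'cen', [0.4499, -0.0866])]}
t 80.8 tcp [ 0.439  -0.0766  0.0443] rpy [ 180.    2. -173.] q [-10. -12. -23.  76.   1. -17.] f [ 0.2 -0.7 -3.5] op 0.0208 gf 79.0
 turn(rotvec,tool) [ 0.2  2.  10. ] shift in final axes [ 0.0246 -0.2329 -0.0557] in present axes [ 0.0627 -0.225  -0.0581]
```

The blue tin is on the scoop, at about (0.022, -0.026) in its frame. Next I carry it to the mat.

```bash
python3 -m handwheel '[{"tx":0,"ty":0,"tz":-0.003,"ax":0,"ay":0,"az":0,"jaw":-1},{"tx":0,"ty":0,"tz":-0.006,"ax":0,"ay":0,"az":0,"jaw":-1},{"tx":0,"ty":0,"tz":-0.01,"ax":0,"ay":0,"az":0,"jaw":-1},{"tx":0,"ty":0,"tz":-0.012,"ax":0,"ay":0,"az":0,"jaw":-1},{"tx":0.001,"ty":-0.004,"tz":-0.012,"ax":0,"ay":0,"az":0,"jaw":-1},{"tx":0.002,"ty":-0.008,"tz":-0.01,"ax":0,"ay":0,"az":0,"jaw":-1},{"tx":0.004,"ty":-0.013,"tz":-0.006,"ax":0,"ay":0,"az":0,"jaw":-1},{"tx":0.005,"ty":-0.018,"tz":-0.003,"ax":0,"ay":0,"az":0,"jaw":-1},{"tx":0.006,"ty":-0.02,"tz":0,"ax":0,"ay":0,"az":0,"jaw":-1},{"tx":0.006,"ty":-0.021,"tz":0,"ax":0,"ay":0,"az":0,"jaw":-1}]'
python3 -m handwheel '[{"tx":0.006,"ty":-0.021,"tz":0,"ax":0,"ay":0,"az":0,"jaw":-1},{"tx":0.006,"ty":-0.021,"tz":0,"ax":0,"ay":0,"az":0,"jaw":-1},{"tx":0.006,"ty":-0.021,"tz":0,"ax":0,"ay":0,"az":0,"jaw":-1},{"tx":0.006,"ty":-0.021,"tz":0,"ax":0,"ay":0,"az":0,"jaw":-1},{"tx":0.006,"ty":-0.019,"tz":0,"ax":0,"ay":0,"az":0,"jaw":-1},{"tx":0.005,"ty":-0.016,"tz":0,"ax":0,"ay":0,"az":0,"jaw":-1},{"tx":0.003,"ty":-0.012,"tz":0,"ax":0,"ay":0,"az":0,"jaw":-1},{"tx":0.001,"ty":-0.007,"tz":0,"ax":0,"ay":0,"az":0,"jaw":-1},{"tx":0,"ty":-0.003,"tz":0,"ax":0,"ay":0,"az":0,"jaw":-1},{"tx":0,"ty":0,"tz":0,"ax":0,"ay":0,"az":0.5,"jaw":-1}]'
python3 -m handwheel '[{"tx":0,"ty":0,"tz":0,"ax":0,"ay":0,"az":1.5,"jaw":-1},{"tx":0,"ty":0,"tz":0,"ax":0,"ay":0,"az":2,"jaw":-1},{"tx":0,"ty":0,"tz":0,"ax":0,"ay":0,"az":2,"jaw":-1},{"tx":0,"ty":0,"tz":0,"ax":0,"ay":0,"az":1.5,"jaw":-1},{"tx":0,"ty":0,"tz":0,"ax":0,"ay":0,"az":1.5,"jaw":-1},{"tx":0,"ty":0,"tz":0,"ax":0,"ay":0,"az":1,"jaw":-1},{"tx":0,"ty":0,"tz":0,"ax":0,"ay":0,"az":0,"jaw":-1},{"tx":0,"ty":0,"tz":0,"ax":0,"ay":0,"az":0,"jaw":-1},{"tx":0,"ty":0,"tz":0,"ax":0,"ay":0,"az":0,"jaw":-1},{"tx":0,"ty":0,"tz":0,"ax":0,"ay":0,"az":0,"jaw":-1}]'
python3 - <<'E'
from h import *
to([.401,-.308,-.001],177)
E
```

```text
time: 82.1
ee_pos: [0.423, -0.1646, 0.1053]
tcp_rot: [180.0, 2.0, -173.0]
wrist_force: [-0.4, 0.5, -3.3]
opening: 0.0207
grasp_force: 79.0
time: 83.35
ee_pos: [0.4022, -0.3077, 0.1038]
tcp_rot: [179.9, 2.0, -173.5]
wrist_force: [0.2, -0.1, -4.1]
opening: 0.0208
grasp_force: 79.0
time: 84.6
ee_pos: [0.4021, -0.3079, 0.1038]
tcp_rot: [179.6, 1.9, 177.0]
wrist_force: [-0.3, -0.2, -4.2]
opening: 0.0206
grasp_force: 79.0
t 84.6 tcp [ 0.4021 -0.3079  0.1038] rpy [179.6   1.9 177. ] q [-38.  -3.  -9.  83.   1. -35.] f [-0.3 -0.2 -4.2] op 0.0206 gf 79.0
 turn(rotvec,tool) [0.4 1.9 0. ] shift in final axes [ 0.0011 -0.0002  0.1048] in present axes [ 0.0046 -0.0009  0.1047]
```

```bash
python3 -m handwheel '[{"tx":0.001,"ty":0,"tz":0.005,"ax":0,"ay":0,"az":0,"jaw":-1},{"tx":0.001,"ty":0,"tz":0.01,"ax":0,"ay":0,"az":0,"jaw":-1},{"tx":0.001,"ty":0,"tz":0.015,"ax":0.4,"ay":0,"az":0,"jaw":-1},{"tx":0.001,"ty":0,"tz":0.016,"ax":0,"ay":0,"az":0,"jaw":-1},{"tx":0,"ty":0,"tz":0.016,"ax":0,"ay":0,"az":0,"jaw":-1},{"tx":0,"ty":0,"tz":0.014,"ax":0,"ay":0,"az":0,"jaw":-1},{"tx":0,"ty":0,"tz":0.01,"ax":0,"ay":0.5,"az":0,"jaw":-1},{"tx":0,"ty":0,"tz":0.006,"ax":0,"ay":0.5,"az":0,"jaw":-1},{"tx":0,"ty":0,"tz":0.004,"ax":0,"ay":0.5,"az":0,"jaw":-1},{"tx":0,"ty":0,"tz":0.003,"ax":0,"ay":0.4,"az":0,"jaw":-1}]'
python3 -m handwheel '[{"tx":0,"ty":0,"tz":0.002,"ax":0,"ay":0,"az":0,"jaw":-1},{"tx":0,"ty":0,"tz":0.002,"ax":0,"ay":0,"az":0,"jaw":-1},{"tx":0,"ty":0,"tz":0.0015,"ax":0,"ay":0,"az":0,"jaw":-1},{"tx":0,"ty":0,"tz":0.0012,"ax":0,"ay":0,"az":0,"jaw":-1},{"tx":0,"ty":0,"tz":0,"ax":0,"ay":0,"az":0,"jaw":-1},{"tx":0,"ty":0,"tz":0,"ax":0,"ay":0,"az":0,"jaw":-0.3},{"tx":0,"ty":0,"tz":0,"ax":0,"ay":0,"az":0,"jaw":0},{"tx":0,"ty":0,"tz":0,"ax":0,"ay":0,"az":0,"jaw":0},{"tx":0,"ty":0,"tz":-0.02,"ax":0,"ay":0,"az":0,"jaw":0},{"tx":0,"ty":0,"tz":-0.03,"ax":0,"ay":0,"az":0,"jaw":0}]'
python3 -m handwheel '[{"tx":0,"ty":0,"tz":-0.03,"ax":0,"ay":0,"az":10,"jaw":1},{"tx":0,"ty":0,"tz":-0.03,"ax":0,"ay":0,"az":10,"jaw":1},{"tx":0,"ty":0,"tz":0,"ax":0,"ay":0,"az":10,"jaw":1},{"tx":0,"ty":0,"tz":0,"ax":0,"ay":0,"az":10,"jaw":1},{"tx":0,"ty":0,"tz":0,"ax":0,"ay":0,"az":10,"jaw":1},{"tx":0,"ty":0,"tz":0,"ax":0,"ay":0,"az":10,"jaw":1},{"tx":0,"ty":0,"tz":0,"ax":0,"ay":0,"az":10,"jaw":1},{"tx":0,"ty":0,"tz":0,"ax":0,"ay":0,"az":10,"jaw":1},{"tx":0,"ty":0,"tz":0,"ax":0,"ay":0,"az":10,"jaw":1},{"tx":0,"ty":0,"tz":0,"ax":0,"ay":0,"az":0,"jaw":1}]' 30
python3 - <<'E'
from h import *
for n in('wrist','side','scene'):
    c=cam(n);print(n,blobs(c,.0385,(.42,.62,-.45,-.15)),blobs(c,.037,(.3,.65,.2,.45)))
to([.522,-.34,-.025],87)
E
```

```text
time: 85.85
ee_pos: [0.4015, -0.3078, 0.0048]
tcp_rot: [-180.0, 0.0, 177.0]
wrist_force: [0.2, -0.0, -2.8]
opening: 0.0207
grasp_force: 79.0
time: 87.1
ee_pos: [0.4007, -0.3073, 0.0479]
tcp_rot: [179.9, -0.0, 177.0]
wrist_force: [0.1, -1.5, -0.8]
opening: 0.0426
grasp_force: 0.0
time: 88.35
ee_pos: [0.4012, -0.3076, 0.1081]
tcp_rot: [180.0, 0.0, 87.1]
wrist_force: [-0.3, 0.2, 0.4]
opening: 0.0857
grasp_force: 0.0
wrist {'b': [(3999, 0.5209, -0.3383, 0.0297, 'cen', [0.5208, -0.3372])]} {}
side {'b': [(156, 0.5229, -0.334, 0.0256, 'cen', [0.5232, -0.3337])]} {'y': [(536, 0.3914, 0.3372, 0.0286, 'cen', [0.3921, 0.3314])], 'r': [(659, 0.4681, 0.3379, 0.0292, 'cen', [0.4688, 0.3357])]}
scene {} {'y': [(297, 0.3915, 0.3343, 0.0301, 'cen', [0.3916, 0.3344])], 'r': [(280, 0.47, 0.3335, 0.0288, 'cen', [0.4702, 0.3339])]}
t 88.5 tcp [ 0.4012 -0.3076  0.1081] rpy [180.    0.   87.2] q [-37.  -2.  -8.  84.   0.  55.] f [-0.3 -0.3  0.2] op 0.0853 gf 0.0
 turn(rotvec,tool) [0.  0.  0.2] shift in final axes [-0.026   0.1223  0.1331] in present axes [-0.0264  0.1221  0.1332]
```

```bash
python3 -m handwheel '[{"tx":-0.003,"ty":0.0152,"tz":0,"ax":0,"ay":0,"az":0,"jaw":1},{"tx":-0.003,"ty":0.0152,"tz":0,"ax":0,"ay":0,"az":0,"jaw":1},{"tx":-0.003,"ty":0.0152,"tz":0,"ax":0,"ay":0,"az":0,"jaw":1},{"tx":-0.003,"ty":0.0152,"tz":0,"ax":0,"ay":0,"az":0,"jaw":1},{"tx":-0.003,"ty":0.0152,"tz":0,"ax":0,"ay":0,"az":0,"jaw":1},{"tx":-0.003,"ty":0.0152,"tz":0,"ax":0,"ay":0,"az":0,"jaw":1},{"tx":-0.003,"ty":0.0152,"tz":0,"ax":0,"ay":0,"az":0,"jaw":1},{"tx":-0.003,"ty":0.0152,"tz":0,"ax":0,"ay":0,"az":0,"jaw":1},{"tx":0,"ty":0,"tz":0.01,"ax":0,"ay":0,"az":0,"jaw":1},{"tx":0,"ty":0,"tz":0.018,"ax":0,"ay":0,"az":0,"jaw":1}]' 30
python3 -m handwheel '[{"tx":0,"ty":0,"tz":0.018,"ax":0,"ay":0,"az":0,"jaw":1},{"tx":0,"ty":0,"tz":0.018,"ax":0,"ay":0,"az":0,"jaw":1},{"tx":0,"ty":0,"tz":0.018,"ax":0,"ay":0,"az":0,"jaw":1},{"tx":0,"ty":0,"tz":0.018,"ax":0,"ay":0,"az":0,"jaw":1},{"tx":0,"ty":0,"tz":0.012,"ax":0,"ay":0,"az":0,"jaw":1},{"tx":0,"ty":0,"tz":0.009,"ax":0,"ay":0,"az":0,"jaw":1},{"tx":0,"ty":0,"tz":0.007,"ax":0,"ay":0,"az":0,"jaw":1},{"tx":0,"ty":0,"tz":0.005,"ax":0,"ay":0,"az":0,"jaw":1},{"tx":0,"ty":0,"tz":0,"ax":0,"ay":0,"az":0,"jaw":1},{"tx":0,"ty":0,"tz":0,"ax":0,"ay":0,"az":0,"jaw":0.6}]' 30
python3 -m handwheel '[{"tx":0,"ty":0,"tz":0,"ax":0,"ay":0,"az":0,"jaw":0.3},{"tx":0,"ty":0,"tz":0,"ax":0,"ay":0,"az":0,"jaw":-1},{"tx":0,"ty":0,"tz":0,"ax":0,"ay":0,"az":0,"jaw":-1},{"tx":0,"ty":0,"tz":0,"ax":0,"ay":0,"az":0,"jaw":-1},{"tx":0,"ty":0,"tz":0,"ax":0,"ay":0,"az":0,"jaw":-1},{"tx":0,"ty":0,"tz":0,"ax":0,"ay":0,"az":0,"jaw":-1},{"tx":0,"ty":0,"tz":-0.005,"ax":0,"ay":0,"az":0,"jaw":-1},{"tx":0,"ty":0,"tz":-0.014,"ax":0,"ay":0,"az":0,"jaw":-1},{"tx":0,"ty":0,"tz":-0.014,"ax":0,"ay":0,"az":-10.3,"jaw":-1},{"tx":0,"ty":0,"tz":-0.014,"ax":0,"ay":0,"az":-10.3,"jaw":-1}]' 30
python3 -m handwheel '[{"tx":0,"ty":0,"tz":-0.014,"ax":0,"ay":0,"az":-10.3,"jaw":-1},{"tx":0,"ty":0,"tz":-0.014,"ax":0,"ay":0,"az":-10.3,"jaw":-1},{"tx":0,"ty":0,"tz":-0.014,"ax":0,"ay":0,"az":-10.3,"jaw":-1},{"tx":0,"ty":0,"tz":-0.014,"ax":0,"ay":0,"az":-10.3,"jaw":-1},{"tx":0,"ty":0,"tz":-0.014,"ax":0,"ay":0,"az":-10.3,"jaw":-1},{"tx":0,"ty":0,"tz":-0.005,"ax":0,"ay":0,"az":-10.3,"jaw":-1},{"tx":0,"ty":0,"tz":0,"ax":0,"ay":0,"az":-10.3,"jaw":-1},{"tx":0,"ty":0,"tz":0,"ax":0,"ay":0,"az":0,"jaw":-1},{"tx":0,"ty":0,"tz":0,"ax":0,"ay":0,"az":0,"jaw":-1},{"tx":0,"ty":0,"tz":0,"ax":0,"ay":0,"az":0,"jaw":-1}]' 30
python3 - <<'E'
from h import *
to([.545,.336,-.025],180)
E
```

```text
time: 89.75
ee_pos: [0.5214, -0.3379, 0.0792]
tcp_rot: [180.0, 0.0, 87.0]
wrist_force: [0.7, 0.0, -0.0]
opening: 0.0854
grasp_force: 0.0
time: 91.0
ee_pos: [0.5217, -0.3381, -0.0245]
tcp_rot: [179.9, 0.0, 87.0]
wrist_force: [-0.1, 0.2, -0.2]
opening: 0.0701
grasp_force: 0.0
time: 92.25
ee_pos: [0.5214, -0.3379, 0.0233]
tcp_rot: [180.0, 0.0, 107.9]
wrist_force: [-0.0, 0.2, -1.3]
opening: 0.0589
grasp_force: 32.4
time: 93.5
ee_pos: [0.5213, -0.3379, 0.0971]
tcp_rot: [-180.0, 0.0, 179.6]
wrist_force: [0.6, 0.6, -1.5]
opening: 0.0592
grasp_force: 32.4
t 93.5 tcp [ 0.5213 -0.3379  0.0971] rpy [-180.     0.   179.6] q [-33.  14.   8.  84.   0. -33.] f [ 0.6  0.6 -1.5] op 0.0592 gf 32.4
 turn(rotvec,tool) [-0.   0.  -0.4] shift in final axes [-0.0237  0.6739  0.1221] in present axes [-0.0188  0.674   0.1221]
```

```bash
python3 -m handwheel '[{"tx":-0.001,"ty":0.02,"tz":0,"ax":0,"ay":0,"az":0,"jaw":-1},{"tx":-0.001,"ty":0.035,"tz":0,"ax":0,"ay":0,"az":0,"jaw":-1},{"tx":-0.001,"ty":0.042,"tz":0,"ax":0,"ay":0,"az":0,"jaw":-1},{"tx":-0.001,"ty":0.042,"tz":0,"ax":0,"ay":0,"az":0,"jaw":-1},{"tx":-0.001,"ty":0.042,"tz":0,"ax":0,"ay":0,"az":0,"jaw":-1},{"tx":-0.001,"ty":0.042,"tz":0,"ax":0,"ay":0,"az":0,"jaw":-1},{"tx":-0.001,"ty":0.042,"tz":0,"ax":0,"ay":0,"az":0,"jaw":-1},{"tx":-0.001,"ty":0.042,"tz":0,"ax":0,"ay":0,"az":0,"jaw":-1},{"tx":-0.001,"ty":0.042,"tz":0,"ax":0,"ay":0,"az":0,"jaw":-1},{"tx":-0.001,"ty":0.042,"tz":0,"ax":0,"ay":0,"az":0,"jaw":-1}]' 30
python3 -m handwheel '[{"tx":-0.001,"ty":0.042,"tz":0,"ax":0,"ay":0,"az":0,"jaw":-1},{"tx":-0.001,"ty":0.042,"tz":0,"ax":0,"ay":0,"az":0,"jaw":-1},{"tx":-0.001,"ty":0.042,"tz":0,"ax":0,"ay":0,"az":0,"jaw":-1},{"tx":-0.001,"ty":0.042,"tz":0,"ax":0,"ay":0,"az":0,"jaw":-1},{"tx":-0.001,"ty":0.042,"tz":0,"ax":0,"ay":0,"az":0,"jaw":-1},{"tx":-0.001,"ty":0.037,"tz":0,"ax":0,"ay":0,"az":0,"jaw":-1},{"tx":-0.001,"ty":0.025,"tz":0,"ax":0,"ay":0,"az":0,"jaw":-1},{"tx":-0.001,"ty":0.011,"tz":0,"ax":0,"ay":0,"az":0,"jaw":-1},{"tx":0,"ty":0,"tz":0,"ax":0,"ay":0,"az":0,"jaw":-1},{"tx":0,"ty":0,"tz":0,"ax":0,"ay":0,"az":0,"jaw":-1}]' 30
python3 - <<'E'
from h import *
to([.545,.336,-.025],180)
E
```

```text
time: 94.75
ee_pos: [0.5326, 0.0552, 0.0972]
tcp_rot: [180.0, 0.0, 179.7]
wrist_force: [1.1, -0.4, -1.0]
opening: 0.0591
grasp_force: 32.5
time: 96.0
ee_pos: [0.5426, 0.3352, 0.0972]
tcp_rot: [-180.0, 0.0, 179.7]
wrist_force: [0.5, -0.5, -0.2]
opening: 0.0585
grasp_force: 32.6
t 96.0 tcp [0.5426 0.3352 0.0972] rpy [-180.     0.   179.7] q [32. 16. 11. 85. -0. 32.] f [ 0.5 -0.5 -0.2] op 0.0585 gf 32.6
 turn(rotvec,tool) [-0.   0.  -0.3] shift in final axes [-0.0024  0.0008  0.1222] in present axes [-0.0023  0.0009  0.1222]
```

```bash
python3 -m handwheel '[{"tx":-0.002,"ty":0.0007,"tz":0.005,"ax":0,"ay":0,"az":0,"jaw":-1},{"tx":0,"ty":0,"tz":0.012,"ax":0,"ay":0,"az":0,"jaw":-1},{"tx":0,"ty":0,"tz":0.018,"ax":0,"ay":0,"az":0,"jaw":-1},{"tx":0,"ty":0,"tz":0.02,"ax":0,"ay":0,"az":0,"jaw":-1},{"tx":0,"ty":0,"tz":0.02,"ax":0,"ay":0,"az":0,"jaw":-1},{"tx":0,"ty":0,"tz":0.018,"ax":0,"ay":0,"az":0,"jaw":-1},{"tx":0,"ty":0,"tz":0.014,"ax":0,"ay":0,"az":0,"jaw":-1},{"tx":0,"ty":0,"tz":0.009,"ax":0,"ay":0,"az":0,"jaw":-1},{"tx":0,"ty":0,"tz":0.004,"ax":0,"ay":0,"az":0,"jaw":-1},{"tx":0,"ty":0,"tz":0.002,"ax":0,"ay":0,"az":0,"jaw":-1}]' 30
python3 -m handwheel '[{"tx":0,"ty":0,"tz":0.0005,"ax":0,"ay":0,"az":0,"jaw":-1},{"tx":0,"ty":0,"tz":0,"ax":0,"ay":0,"az":0,"jaw":-1},{"tx":0,"ty":0,"tz":0,"ax":0,"ay":0,"az":0,"jaw":0.5},{"tx":0,"ty":0,"tz":0,"ax":0,"ay":0,"az":0,"jaw":0.7},{"tx":0,"ty":0,"tz":0,"ax":0,"ay":0,"az":0,"jaw":0.8},{"tx":0,"ty":0,"tz":-0.01,"ax":0,"ay":0,"az":0,"jaw":0.8},{"tx":0,"ty":0,"tz":-0.025,"ax":0,"ay":0,"az":0,"jaw":0.8},{"tx":0,"ty":0,"tz":-0.03,"ax":0,"ay":0,"az":0,"jaw":0.8},{"tx":0,"ty":0,"tz":-0.03,"ax":0,"ay":0,"az":0,"jaw":0},{"tx":0,"ty":0,"tz":-0.03,"ax":0,"ay":0,"az":0,"jaw":0}]' 30
python3 -m handwheel '[{"tx":0,"ty":0,"tz":0,"ax":0,"ay":0,"az":10.3,"jaw":0},{"tx":0,"ty":0,"tz":0,"ax":0,"ay":0,"az":10.3,"jaw":0},{"tx":0,"ty":0,"tz":0,"ax":0,"ay":0,"az":10.3,"jaw":0},{"tx":0,"ty":0,"tz":0,"ax":0,"ay":0,"az":10.3,"jaw":0},{"tx":0,"ty":0,"tz":0,"ax":0,"ay":0,"az":10.3,"jaw":0},{"tx":0,"ty":0,"tz":0,"ax":0,"ay":0,"az":10.3,"jaw":0},{"tx":0,"ty":0,"tz":0,"ax":0,"ay":0,"az":10.3,"jaw":0},{"tx":0,"ty":0,"tz":0,"ax":0,"ay":0,"az":10.3,"jaw":0},{"tx":0,"ty":0,"tz":0,"ax":0,"ay":0,"az":0,"jaw":0},{"tx":0,"ty":0,"tz":0,"ax":0,"ay":0,"az":0,"jaw":0}]' 30
python3 - <<'E'
from h import *
to(rk(-.125,0,.1),97)
E
```

```text
time: 97.25
ee_pos: [0.5451, 0.3368, -0.0247]
tcp_rot: [180.0, 0.1, 179.7]
wrist_force: [-0.1, 0.7, -0.1]
opening: 0.0588
grasp_force: 32.6
time: 98.5
ee_pos: [0.5448, 0.3367, 0.1014]
tcp_rot: [180.0, 0.1, 179.7]
wrist_force: [1.2, -0.0, -0.1]
opening: 0.0431
grasp_force: 0.0
time: 99.75
ee_pos: [0.5448, 0.3367, 0.1]
tcp_rot: [179.9, 0.0, 97.5]
wrist_force: [-0.8, 0.3, -0.5]
opening: 0.0423
grasp_force: 0.0
t 99.8 tcp [0.5448 0.3367 0.1   ] rpy [179.9   0.   97.5] q [ 32.  17.  12.  85.  -0. 114.] f [-0.8  0.3 -0.5] op 0.0423 gf 0.0
 turn(rotvec,tool) [0.1 0.  0.5] shift in final axes [-0.3463 -0.0917 -0.    ] in present axes [-3.455e-01 -9.500e-02 -1.000e-04]
```

```bash
python3 -m handwheel '[{"tx":0,"ty":0,"tz":0,"ax":0,"ay":0,"az":0.5,"jaw":0},{"tx":-0.03,"ty":-0.008,"tz":0,"ax":0,"ay":0,"az":0,"jaw":0},{"tx":-0.045,"ty":-0.012,"tz":0,"ax":0,"ay":0,"az":0,"jaw":0},{"tx":-0.045,"ty":-0.012,"tz":0,"ax":0,"ay":0,"az":0,"jaw":0},{"tx":-0.045,"ty":-0.012,"tz":0,"ax":0,"ay":0,"az":0,"jaw":0},{"tx":-0.045,"ty":-0.012,"tz":0,"ax":0,"ay":0,"az":0,"jaw":0},{"tx":-0.045,"ty":-0.012,"tz":0,"ax":0,"ay":0,"az":0,"jaw":0},{"tx":-0.045,"ty":-0.012,"tz":0,"ax":0,"ay":0,"az":0,"jaw":0},{"tx":-0.03,"ty":-0.008,"tz":0,"ax":0,"ay":0,"az":0,"jaw":0},{"tx":-0.016,"ty":-0.004,"tz":0,"ax":0,"ay":0,"az":0,"jaw":0}]' 30
python3 -m handwheel '[{"tx":0,"ty":0,"tz":0,"ax":0,"ay":0,"az":0,"jaw":0},{"tx":0,"ty":0,"tz":0,"ax":0,"ay":0,"az":0,"jaw":0},{"tx":0,"ty":0,"tz":0,"ax":0,"ay":0,"az":0,"jaw":0},{"tx":0,"ty":0,"tz":0,"ax":0,"ay":0,"az":0,"jaw":0},{"tx":0,"ty":0,"tz":0,"ax":0,"ay":0,"az":0,"jaw":0},{"tx":0,"ty":0,"tz":0,"ax":0,"ay":0,"az":0,"jaw":0},{"tx":0,"ty":0,"tz":0,"ax":0,"ay":0,"az":0,"jaw":0},{"tx":0,"ty":0,"tz":0,"ax":0,"ay":0,"az":0,"jaw":0},{"tx":0,"ty":0,"tz":0,"ax":0,"ay":0,"az":0,"jaw":0},{"tx":0,"ty":0,"tz":0,"ax":0,"ay":0,"az":0,"jaw":0}]'
python3 - <<'E'
from h import *
w=cam('wrist');h=cv2.cvtColor(w['im'],cv2.COLOR_BGR2HSV)
m=cv2.inRange(h,(17,150,60),(26,255,255))
k,l,st,ce=cv2.connectedComponentsWithStats(m)
a=np.radians(7)
for i in range(1,k):
    if st[i,4]>150:
        y,x=np.where(l==i);P=plane(w,np.c_[x,y],.037)[:,:2]-O;X=P@[np.cos(a),np.sin(a)];Y=P@[-np.sin(a),np.cos(a)]
        s=Y<.04;print(st[i],'x',X.min(),X.max(),'y',Y.min(),Y.max(), 'bar x', np.median(X[(Y>.0)&(Y<.05)]))
to(rk(-.125,0,-.013),97)
for n in('side','scene'): print(blobs(cam(n),.037,(.3,.65,.2,.45)))
E
```

```text
time: 101.0
ee_pos: [0.4943, -0.0191, 0.0998]
tcp_rot: [179.9, 0.0, 96.8]
wrist_force: [-0.2, 1.0, 0.8]
opening: 0.0428
grasp_force: 0.0
time: 102.25
ee_pos: [0.4944, -0.0178, 0.0996]
tcp_rot: [180.0, 0.0, 96.8]
wrist_force: [0.4, -0.5, -0.2]
opening: 0.0423
grasp_force: 0.0
[ 247  106   99  170 3963] x -0.12979308225375166 -0.06122478898321088 y -0.06522747862830272 0.06479267410317972 bar x -0.12361773704354104
t 102.3 tcp [ 0.4944 -0.0179  0.0996] rpy [180.    0.   96.8] q [ -2.  -3. -10.  83.  -0.  81.] f [0.  0.3 0.4] op 0.0428 gf 0.0
 turn(rotvec,tool) [ 0.   0.  -0.2] shift in final axes [-0.0006  0.0015  0.1126] in present axes [-0.0005  0.0014  0.1126]
{'y': [(534, 0.3914, 0.3373, 0.0286, 'cen', [0.3921, 0.3314])], 'r': [(655, 0.4681, 0.3378, 0.0292, 'cen', [0.4689, 0.3357])], 'b': [(670, 0.5447, 0.3385, 0.0281, 'cen', [0.5443, 0.339])]}
{'y': [(298, 0.3915, 0.3343, 0.0301, 'cen', [0.3915, 0.3343])], 'r': [(293, 0.4695, 0.3339, 0.0289, 'cen', [0.4699, 0.3341])]}
```

All three tins are in the tray and the bar is at rack x -0.124. I'll grip it to shut the flap.

```bash
python3 -m handwheel '[{"tx":0,"ty":0.0025,"tz":0.015,"ax":0,"ay":0,"az":0,"jaw":0},{"tx":0,"ty":0,"tz":0.02,"ax":0,"ay":0,"az":0,"jaw":0},{"tx":0,"ty":0,"tz":0.02,"ax":0,"ay":0,"az":0,"jaw":0},{"tx":0,"ty":0,"tz":0.02,"ax":0,"ay":0,"az":0,"jaw":0},{"tx":0,"ty":0,"tz":0.015,"ax":0,"ay":0,"az":0,"jaw":0},{"tx":0,"ty":0,"tz":0.01,"ax":0,"ay":0,"az":0,"jaw":0},{"tx":0,"ty":0,"tz":0.007,"ax":0,"ay":0,"az":0,"jaw":0},{"tx":0,"ty":0,"tz":0.004,"ax":0,"ay":0,"az":0,"jaw":0},{"tx":0,"ty":0,"tz":0,"ax":0,"ay":0,"az":0,"jaw":0},{"tx":0,"ty":0,"tz":0,"ax":0,"ay":0,"az":0,"jaw":-0.4}]' 30
python3 -m handwheel '[{"tx":0,"ty":0,"tz":0,"ax":0,"ay":0,"az":0,"jaw":-0.6},{"tx":0,"ty":0,"tz":0,"ax":0,"ay":0,"az":0,"jaw":-1},{"tx":0,"ty":0,"tz":0,"ax":0,"ay":0,"az":0,"jaw":-1},{"tx":0,"ty":0,"tz":0,"ax":0,"ay":0,"az":0,"jaw":-1},{"tx":0,"ty":0,"tz":0,"ax":0,"ay":0,"az":0,"jaw":-1},{"tx":0,"ty":0,"tz":0,"ax":0,"ay":0,"az":0,"jaw":-1},{"tx":0,"ty":0,"tz":0,"ax":0,"ay":0,"az":0,"jaw":-1},{"tx":0,"ty":0,"tz":0,"ax":0,"ay":0,"az":0,"jaw":-1},{"tx":0,"ty":0,"tz":0,"ax":0,"ay":0,"az":0,"jaw":-1},{"tx":0,"ty":0,"tz":0,"ax":0,"ay":0,"az":0,"jaw":-1}]' 40
```

```text
time: 103.65
ee_pos: [0.4973, -0.0175, -0.011]
tcp_rot: [179.9, 0.0, 96.8]
wrist_force: [-0.2, -0.4, -0.8]
opening: 0.0264
grasp_force: 0.0
time: 104.9
ee_pos: [0.498, -0.0174, -0.0109]
tcp_rot: [179.8, 0.0, 96.8]
wrist_force: [5.5, 2.2, 0.4]
opening: 0.0109
grasp_force: 38.9
```

```bash
python3 -m handwheel '[{"tx":0,"ty":0,"tz":-0.0098,"ax":0,"ay":0,"az":0,"jaw":-1},{"tx":0,"ty":0.0008,"tz":-0.0098,"ax":0,"ay":0,"az":0,"jaw":-1},{"tx":0,"ty":0.0015,"tz":-0.0097,"ax":0,"ay":0,"az":0,"jaw":-1},{"tx":0,"ty":0.0023,"tz":-0.0096,"ax":0,"ay":0,"az":0,"jaw":-1},{"tx":0,"ty":0.003,"tz":-0.0093,"ax":0,"ay":0,"az":0,"jaw":-1},{"tx":0,"ty":0.0038,"tz":-0.0091,"ax":0,"ay":0,"az":0,"jaw":-1},{"tx":0,"ty":0.0044,"tz":-0.0087,"ax":0,"ay":0,"az":0,"jaw":-1},{"tx":0,"ty":0.0051,"tz":-0.0084,"ax":0,"ay":0,"az":0,"jaw":-1},{"tx":0,"ty":0.0058,"tz":-0.008,"ax":0,"ay":0,"az":0,"jaw":-1},{"tx":0,"ty":0.0064,"tz":-0.0075,"ax":0,"ay":0,"az":0,"jaw":-1}]' 50
```

```text
time: 106.15
ee_pos: [0.5279, -0.0139, 0.0791]
tcp_rot: [-179.8, 0.0, 96.8]
wrist_force: [-11.4, -3.3, 5.2]
opening: 0.0104
grasp_force: 48.7
```

```bash
python3 -m handwheel '[{"tx":0,"ty":0.006,"tz":-0.0077,"ax":0,"ay":0,"az":0,"jaw":-1},{"tx":0,"ty":0.0075,"tz":-0.0064,"ax":0,"ay":0,"az":0,"jaw":-1},{"tx":0,"ty":0.0079,"tz":-0.0058,"ax":0,"ay":0,"az":0,"jaw":-1},{"tx":0,"ty":0.0084,"tz":-0.0051,"ax":0,"ay":0,"az":0,"jaw":-1},{"tx":0,"ty":0.0087,"tz":-0.0045,"ax":0,"ay":0,"az":0,"jaw":-1},{"tx":0,"ty":0.0091,"tz":-0.0037,"ax":0,"ay":0,"az":0,"jaw":-1},{"tx":0,"ty":0.0094,"tz":-0.0031,"ax":0,"ay":0,"az":0,"jaw":-1},{"tx":0,"ty":0.0095,"tz":-0.0023,"ax":0,"ay":0,"az":0,"jaw":-1},{"tx":0,"ty":0,"tz":0,"ax":0,"ay":0,"az":0,"jaw":-1},{"tx":0,"ty":0,"tz":0,"ax":0,"ay":0,"az":0,"jaw":-1}]' 50
python3 -m handwheel '[{"tx":0,"ty":0.005,"tz":-0.0008,"ax":0,"ay":0,"az":0,"jaw":-1},{"tx":0,"ty":0.005,"tz":-0.0007,"ax":0,"ay":0,"az":0,"jaw":-1},{"tx":0,"ty":0.005,"tz":-0.0004,"ax":0,"ay":0,"az":0,"jaw":-1},{"tx":0,"ty":0.005,"tz":-0.0002,"ax":0,"ay":0,"az":0,"jaw":-1},{"tx":0,"ty":0.001,"tz":0,"ax":0,"ay":0,"az":0,"jaw":-1},{"tx":0,"ty":0,"tz":0,"ax":0,"ay":0,"az":0,"jaw":-1},{"tx":0,"ty":0,"tz":0,"ax":0,"ay":0,"az":0,"jaw":-1},{"tx":0,"ty":0,"tz":0,"ax":0,"ay":0,"az":0,"jaw":-1},{"tx":0,"ty":0,"tz":0,"ax":0,"ay":0,"az":0,"jaw":-1},{"tx":0,"ty":0,"tz":0,"ax":0,"ay":0,"az":0,"jaw":-1}]' 50
python3 -c "
from h import *
to(rk(-.005,0,.117),97)"
```

```text
time: 107.4
ee_pos: [0.5969, -0.0059, 0.1197]
tcp_rot: [179.8, 0.1, 96.8]
wrist_force: [-1.7, -1.9, 9.1]
opening: 0.0099
grasp_force: 52.2
time: 108.65
ee_pos: [0.6172, -0.0036, 0.1213]
tcp_rot: [179.8, 0.1, 96.8]
wrist_force: [-2.5, -3.0, 7.4]
opening: 0.01
grasp_force: 53.1
t 108.7 tcp [ 0.6172 -0.0036  0.1213] rpy [1.798e+02 1.000e-01 9.680e+01] q [-0. 13. 10. 87. -0. 83.] f [-2.5 -3.   7.4] op 0.01 gf 53.1
 turn(rotvec,tool) [ 0.2  0.1 -0.2] shift in final axes [ 0.0002 -0.0021  0.0043] in present axes [ 0.0002 -0.0021  0.0043]
```

```bash
python3 -m handwheel '[{"tx":0,"ty":0.001,"tz":0,"ax":0,"ay":0,"az":0,"jaw":-1},{"tx":0,"ty":0.001,"tz":0,"ax":0,"ay":0,"az":0,"jaw":-1},{"tx":0,"ty":0.001,"tz":0,"ax":0,"ay":0,"az":0,"jaw":-1},{"tx":0,"ty":0.001,"tz":0,"ax":0,"ay":0,"az":0,"jaw":-1},{"tx":0,"ty":0.001,"tz":0,"ax":0,"ay":0,"az":0,"jaw":-1},{"tx":0,"ty":0.001,"tz":0,"ax":0,"ay":0,"az":0,"jaw":-1},{"tx":0,"ty":0,"tz":0,"ax":0,"ay":0,"az":0,"jaw":-1},{"tx":0,"ty":0,"tz":0,"ax":0,"ay":0,"az":0,"jaw":-1},{"tx":0,"ty":0,"tz":0,"ax":0,"ay":0,"az":0,"jaw":-1},{"tx":0,"ty":0,"tz":0,"ax":0,"ay":0,"az":0,"jaw":-1}]' 50
```

```text
time: 109.9
ee_pos: [0.6172, -0.0035, 0.1213]
tcp_rot: [-179.5, 0.1, 96.8]
wrist_force: [-33.8, -6.1, 19.2]
opening: 0.0099
grasp_force: 54.6
```

The flap is hard against its stop, so it is shut. I'll relax, release, rise and check.

```bash
python3 -m handwheel '[{"tx":0,"ty":-0.003,"tz":0,"ax":0,"ay":0,"az":0,"jaw":-1},{"tx":0,"ty":-0.0015,"tz":0,"ax":0,"ay":0,"az":0,"jaw":-1},{"tx":0,"ty":0,"tz":0,"ax":0,"ay":0,"az":0,"jaw":-0.5},{"tx":0,"ty":0,"tz":0,"ax":0,"ay":0,"az":0,"jaw":-0.2},{"tx":0,"ty":0,"tz":0,"ax":0,"ay":0,"az":0,"jaw":-0.1},{"tx":0,"ty":0,"tz":0,"ax":0,"ay":0,"az":0,"jaw":-0.1},{"tx":0,"ty":0,"tz":-0.015,"ax":0,"ay":0,"az":0,"jaw":-0.1},{"tx":0,"ty":0,"tz":-0.03,"ax":0,"ay":0,"az":0,"jaw":-0.1},{"tx":0,"ty":0,"tz":-0.03,"ax":0,"ay":0,"az":0,"jaw":-0.1},{"tx":0,"ty":0,"tz":-0.03,"ax":0,"ay":0,"az":0,"jaw":-0.1}]' 30
python3 -m handwheel '[{"tx":0,"ty":-0.03,"tz":0,"ax":0,"ay":0,"az":0,"jaw":0},{"tx":0,"ty":-0.04,"tz":0,"ax":0,"ay":0,"az":0,"jaw":0},{"tx":0,"ty":-0.04,"tz":0,"ax":0,"ay":0,"az":0,"jaw":0},{"tx":0,"ty":-0.04,"tz":0,"ax":0,"ay":0,"az":0,"jaw":0},{"tx":0,"ty":-0.04,"tz":0,"ax":0,"ay":0,"az":0,"jaw":0},{"tx":0,"ty":-0.04,"tz":0,"ax":0,"ay":0,"az":0,"jaw":0},{"tx":0,"ty":-0.02,"tz":0,"ax":0,"ay":0,"az":0,"jaw":0},{"tx":0,"ty":0,"tz":0,"ax":0,"ay":0,"az":0,"jaw":0},{"tx":0,"ty":0,"tz":0,"ax":0,"ay":0,"az":0,"jaw":0},{"tx":0,"ty":0,"tz":0,"ax":0,"ay":0,"az":0,"jaw":0}]'
python3 - <<'E'
from h import *
s=cam('side');c=cam('scene');cv2.imwrite('pics/fin.png',np.hstack([cv2.resize(s['im'],(400,300)),cv2.resize(c['im'],(400,300))]))
for d in(s,c): print(blobs(d,.037,(.3,.65,.2,.45)))
h=cv2.cvtColor(c['im'],cv2.COLOR_BGR2HSV);m=((h[...,0]<6)|(h[...,0]>174))&(h[...,1]>190)&(h[...,2]>90)
y,x=np.where(m);P=plane(c,np.c_[x,y],.055)[:,:2];P=P[(abs(P[:,1]+.31)<.05)&(P[:,0]<.47)];print(cv2.minAreaRect(P.astype('float32')))
E
```

```text
time: 111.15
ee_pos: [0.6181, -0.003, 0.2264]
tcp_rot: [179.9, 0.0, 96.8]
wrist_force: [0.6, 0.3, -0.9]
opening: 0.0383
grasp_force: 0.0
time: 112.4
ee_pos: [0.3704, -0.0326, 0.224]
tcp_rot: [180.0, 0.0, 96.8]
wrist_force: [0.5, 0.0, 0.3]
opening: 0.0428
grasp_force: 0.0
{'y': [(532, 0.3914, 0.3373, 0.0286, 'cen', [0.3921, 0.3314])], 'r': [(657, 0.4679, 0.3377, 0.0292, 'cen', [0.4689, 0.3356])], 'b': [(673, 0.5447, 0.3385, 0.0281, 'cen', [0.5443, 0.339])]}
{'y': [(297, 0.3919, 0.3344, 0.0304, 'cen', [0.3917, 0.3346])], 'r': [(293, 0.47, 0.3339, 0.0289, 'cen', [0.4701, 0.334])]}
((0.3889509439468384, -0.30455827713012695), (0.026033570989966393, 0.12022873014211655), 87.33802032470703)
```

View pics/fin.png

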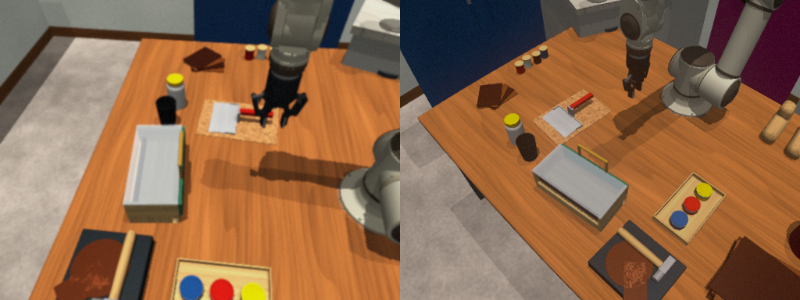

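The tins are in the tray at (680,219), (692,204) and (704,190) in the right half. The flap is shut, the scoop is on its mat and the bystanders look untouched.

```bash
python3 -c "
from workcell import workorder
print(workorder.job_done())"
```

```text
the job is handed in; nothing more can be done
None
```

I handed the job in at about 112 s; it returned no verdict. All three tins are in the tray, the scoop is on its mat turned as I found it, the flap is shut against its stop, and the hammer, cup and glue jar look undisturbed.

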